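# Pry the fuse cover off a bench supply unit

## Task

Take the red T-handled pry tool from its slanted holder, hook its foot under the edge of the orange fuse cover through the notch in the unit's top, and lever the cover until it snaps free and springs up. Leave the tool standing back in its holder and the cover lying in the white tray, right way up, without disturbing the bottle, carton, jar and tape roll.

Things in the scene. Friction and masses are not known exactly. Their poses are not given: they have to be found in the camera images.
- unit: White bench supply unit, fixed, 170 (x) x 160 (y) mm, flat top at z = 60 mm; origin: centre of its underside, z up. Its front (display, two knobs) faces its -x, which points roughly away from the robot. The orange cover lies flush in the top. On the cover's -x side is the notch (see point notch). Two rear terminals, 16 mm thick and 26 mm high, stand on the top at x = 66, y = -45 and -20 mm.
- notch (a point): Point on the notch's floor, x = -50, y = 0, z = 49 mm in the unit's frame. The notch is an open pocket in the unit's top, x = -64 to -34 mm, y = -8.5 to 8.5 mm, 11 mm deep; its floor runs on under the cover to x = -20 mm. The cover's underside is 7 mm above that floor, so the tool's foot slides under it.
- cover: Orange snap cover, 40 g: plate 62 (x) x 46 (y) x 4 mm; origin: middle of the plate's underside, z up. Shut: origin at x = -3, y = 0, z = 56 mm in the unit's frame, same axes. Below the plate: at its -x end two skirts, y = 11 to 21 mm either side, to z = -9.5 mm; at its +x end a tongue 30 mm wide, z = -5 to -1.5 mm, to x = 37 mm, which sits under the unit's top plate.
- cover_edge (a point): Middle of the cover's upper -x edge (-31, 0, 4 mm in its frame). Catches hold this edge with about 15 N and let go once it is raised about 4 mm; a spring then lifts it to about 15 mm above the unit's top, where it stays, the cover tilted about 15 degrees. Then pinch the cover across its 46 mm width near this edge, draw it 8 to 10 mm towards its -x to free the tongue, and lift.
- pry: Pry tool, 70 g, an L-shaped flat bar with a T-handle. Steel blade x = -2 to 2, y = -6 to 6, z = 0 to 108 mm; foot 3 mm thick, 12 mm wide, from the blade's bottom end to x = +22 mm; red flat-sided crossbar 12 (x) x 90 (y) mm, z = 108 to 130 mm. Origin: middle of the blade's bottom end (the heel), z up. It starts in the holder, leaning 25 degrees, foot pointing to the holder's +x.
- pry_tip (a point): Tip of the tool's foot (22, 0, 1.5 mm in the tool's frame). Foot on the notch floor with this tip some 10 mm under the cover, lean the handle away from the cover (to the unit's -x) about the heel: the catches let go at about 20 degrees of lean, 30 to 38 is ample. The lifter then carries the cover, so the tool can be straightened and drawn out.
- pry_foot (a point): Point on the underside of the tool's foot (10, 0, 0 mm in the tool's frame).
- pry_grip (a point): Middle of the red crossbar (0, 0, 119 mm in the tool's frame): grip it here across its 12 mm flats.
- holder: Blue square socket on a dark base 90 x 60 mm, fixed; origin: centre of the underside, z up. The socket leans 25 degrees, mouth towards the holder's -x. Inside: 32 mm in the direction of lean x 20 mm across, 85 mm deep along its axis. The tool stands on its floor, blade's back against the lower (-x) wall, its crossbar 23 mm beyond the mouth.
- holder_floor (a point): Centre of the socket's floor.
- tray: White open tray, fixed, 160 (x) x 140 (y) x 18 mm outside, walls and floor 4 mm; origin: centre of its underside.
- bottle: Bystander: amber bottle with a dark pink cap, 60 mm thick, 100 mm high; origin: centre of its underside.
- carton: Bystander: cardboard box 75 x 60 x 55 mm; origin: centre of its underside.
- jar: Bystander: white jar with a red lid, 50 mm thick, 55 mm high; origin: centre of its underside.
- tape: Bystander: roll of tape lying flat, 72 mm across, 24 mm high; origin: centre of its underside.
Things that resemble listed ones, but are neither listed nor needed, are in the scene too. Leave any black or pink look-alike of the cover alone.

How it is judged:
On the way, in this order (a step that is already met when the one before it is completed fails the run):
1. the foot of the pry tool is in the notch, its tip at least 3 mm under the still shut cover (x of pry_tip in the frame of unit between -0.031 and 0 m and y of pry_tip in the frame of unit between -0.012 and 0.012 m and z of pry_tip in the frame of unit between 0.045 and 0.058 m and z of cover_edge in the frame of unit below 0.064 m), for 0.1 s.
2. the cover has snapped free: its edge is more than 8 mm above the unit's top while the tool's foot is still at the notch (z of cover_edge in the frame of unit above 0.068 m and distance between pry_foot and notch below 0.05 m), for 0.1 s.
At the end, for the whole second after the job is handed in: The cover rests right way up in the tray, level within 0.2 rad, its origin within 60 (x) and 50 mm (y) of the tray centre and under 25 mm above the tray underside; the tool stands at rest in its holder, leaning under 0.65 rad, pry_foot within 18 mm of holder_floor (x of cover in the frame of tray between -0.06 and 0.06 m and y of cover in the frame of tray between -0.05 and 0.05 m and z of cover in the frame of tray below 0.025 m and angle between cover's own z axis and vertical below 0.2 rad and linear speed of each of cover, pry below 0.02 m/s and distance between pry_foot and holder_floor below 0.018 m and angle between pry's own z axis and vertical below 0.65 rad); the robot touches nothing.
It fails at once if the bottle is shifted by more than 25 mm or tipped (distance of bottle from where it was at the start of the episode above 0.025 m or angle between bottle's own z axis and vertical above 0.35 rad).
It fails at once if the carton is shifted by more than 25 mm or tipped (distance of carton from where it was at the start of the episode above 0.025 m or angle between carton's own z axis and vertical above 0.35 rad).
It fails at once if the jar is shifted by more than 25 mm or tipped (distance of jar from where it was at the start of the episode above 0.025 m or angle between jar's own z axis and vertical above 0.35 rad).
It fails at once if the tape is shifted by more than 25 mm or tipped (distance of tape from where it was at the start of the episode above 0.025 m or angle between tape's own z axis and vertical above 0.35 rad).
It also fails if it takes over 66 s, if anything falls off the work surface, if the arm or the gripper's body presses on something with over 40 N, if the wrist force passes 120 N, or if a joint passes its speed limit or range.

## Robot

A 7-joint arm with a two-finger parallel gripper is mounted at the origin on the work surface. World frame = base frame: x ahead of the robot, y to its left, z up, the work surface at z = 0. Lengths are in m, angles in rad, forces in N, time in s.
With the tool pointing down it reaches from about 0.425 to 0.925 m from the base axis. Payload 6.8 kg.
Tool frame: the origin (TCP) lies on the centre line of the jaws, within the pads' length; the fingertips stand 17 mm ahead of it and the grasp point (between the pads) lies 2 mm behind it; z points along the fingers, x is the direction in which the jaws open and shut, and the axes are right-handed (so a half turn about z gives the same grasp; the last joint's range is limited). The gripper opens to 85 mm and grips with 20 to 120 N. Pads are 22 mm wide; open, the fingers measure 114 mm over their backs; the gripper's body (76 mm by 85 mm) begins 54 mm behind the grasp point. The pads swing forward as they close: fully open they stand 13 mm farther back than shut.
Start: joints at [1.24, 0.477, 0.022, 1.555, -0.011, 1.109, -0.083], TCP at [0.149, -0.658, 0.248] pointing down, gripper open.
Joint ranges: [-2.96, 2.96], [-0.34, 2.1], [-1.41, 1.46], [0.24, 2.44], [-1.37, 4.51], [0.17, 1.92], [-2.96, 2.96]. Speed limits (rad/s): [2.39, 2.39, 3.14, 3.14, 3.14, 3.14, 3.14].

## Interface

Orientations are given as a unit quaternion [w, x, y, z].
In Python, from station import status, read_camera, camera_model, bot gives the robot as it stands.
- The arm moves only by the tool arm_command, never from a script. Its argument "series" is a list of rows, each a list of 3 entries, a list of its own where there are three numbers: the finger opening in mm, from 0 to 85.4, then the shift along the tool's x, y, z in mm, then the turn about the tool's z in rad. In form: [[gripper, [dx, dy, dz], roll], ...]. A call has 1 to 8 rows; each row is the pose to reach, as a shift and turn from the pose commanded when the call began, along the tool's axes at that moment; what a row does not reach only later rows make up. A row lasts 1/8 s, in which the tool goes at most 62.5 mm and 10.7 degrees, less where a joint would pass 70% of its speed; a pose out of reach is approached as far as the arm can. A call with a gripper value outside its range is refused whole. The fingers move at their own pace and stop on an object; "squeeze" is the grip in N (left out, the last holds). Time passes only in rows, so rows that repeat a pose let the fingers close. It gives the time, the measured TCP pose, the force and the opening at its end, in the units of the state.
- status.get_obs(): the state, without advancing time (a new reading comes with each control period).
- read_camera(name): name is "scene" or "top" or "wrist"; returns the picture (420x560x3 uint8, blue, green, red); there is no depth.
- camera_model(name): a dict with "fov_y" (degrees; the focal length in pixels is half the picture's height over the tangent of half this angle, whatever the lens; pixels are square), "cx", "cy" (the principal point, pixels), "R" (3x3) and "t" (3): a world point X has camera coordinates R X + t. Camera axes: x right, y down, z forward; pixel columns grow to the right and rows downward; lengths in m; the calibration is good to about 2 mm. A picture is of the moment at which its call begins: read the wrist's pose just before it. camera_model takes no time and is no camera call; for the wrist camera it gives the pose at the moment of the call.
- bot.hand_in(): hands the job in, once; it reports no verdict.
The state is a dict: "t": time; "q": joint angles; "joint_vel": joint speeds; "joint_torque": joint torques, N m; "eef_pos": TCP position; "tool_rot": TCP orientation; "contact_force": force on the tool from outside, world axes, zero at the start; "torque": the same for the moment, N m; "gripper_width": opening from 0.0 (shut) to 1.0 (fully open).
Only numpy, scipy, OpenCV 4.12 (cv2) and the standard library are available. Lean on these libraries where they do the work, as an engineer would, in place of code of your own. Each camera call takes 0.05 s, during which the arm holds its last target.

## Working session

There is one attempt and no reset: what is moved stays moved. The work goes in short steps, Python scripts to look and compute and a tool call to move; the robot and the scene stay as the last step left them, time stands still between calls to the robot, and variables do not carry over. Pictures are saved under pics/ and viewed, and the job is handed in when it is done.

Besides the shell and the picture viewer there is one more tool, called after "Request:" by a JSON object that holds its "api" and its "payload". arm_command: Moves the arm, as the interface text tells. Its arguments: {"type":"object","properties":{"series":{"type":"array"},"squeeze":{"type":"number"}},"required":["series"]}

```bash
ls; mkdir -p pics; python3 - <<'E'
from station import status, read_camera, camera_model, bot
import cv2
o=status.get_obs()
print(o)
for n in ["scene","top","wrist"]:
    print(n,camera_model(n))
    cv2.imwrite(f"pics/{n}0.png",read_camera(n))
E
```

```text
pics
{'t': 0.0, 'q': array([ 1.23990107,  0.47777927,  0.02234343,  1.5564865 , -0.01150439,
        1.10930163, -0.08309342]), 'joint_vel': array([ 0.00072467, -0.00015965,  0.00091345,  0.0024747 ,  0.00134878,
        0.00082804,  0.00096098]), 'joint_torque': array([ 2.82235760e-04, -5.96450472e+01,  1.60754666e+00, -2.81194907e+01,
        1.24232116e-02,  9.33530799e-03,  3.24925929e-05]), 'eef_pos': array([ 0.14900255, -0.65775443,  0.24732493]), 'tool_rot': array([-5.21955237e-04,  7.81337838e-01, -6.24107627e-01, -7.61579271e-04]), 'contact_force': array([-0.27096531, -0.49454219,  0.5720454 ]), 'torque': array([ 0.03279213, -0.00423769, -0.00081661]), 'gripper_width': 1.0010553599174925}
scene {'fov_y': 46.86086584484355, 'cx': 280.8777217932854, 'cy': 210.9608981960949, 'R': array([[-0.56181284,  0.82724863,  0.00510152],
       [ 0.45274632,  0.31262506, -0.83503673],
       [-0.69237786, -0.46682466, -0.55017055]]), 't': array([ 0.30086605, -0.17603786,  1.65063674])}
top {'fov_y': 50.822942308085686, 'cx': 287.93753404434597, 'cy': 207.6782982662768, 'R': array([[-7.10851215e-04, -9.99749184e-01, -2.23844417e-02],
       [-9.80513774e-01,  5.09422967e-03, -1.96384284e-01],
       [ 1.96449059e-01,  2.18086534e-02, -9.80271467e-01]]), 't': array([0.02356029, 0.59345962, 0.97438633])}
wrist {'fov_y': 69.0023553730282, 'cx': 273.3890055551592, 'cy': 210.18946102782616, 'R': array([[ 0.22137055, -0.97518665, -0.00246525],
       [-0.92891876, -0.21163569,  0.30384251],
       [-0.29682489, -0.06497177, -0.95271908]]), 't': array([-0.67509502, -0.03950439,  0.38044654])}
```

View pics/scene0.png

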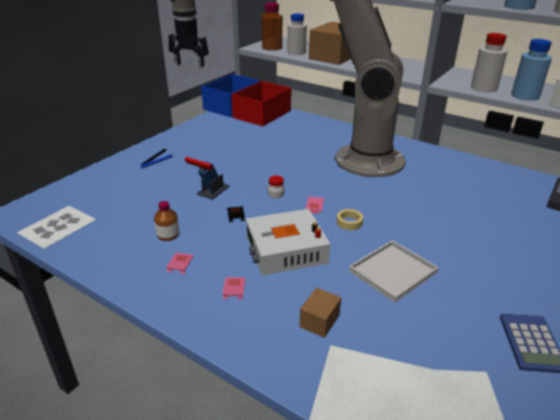

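View pics/top0.png

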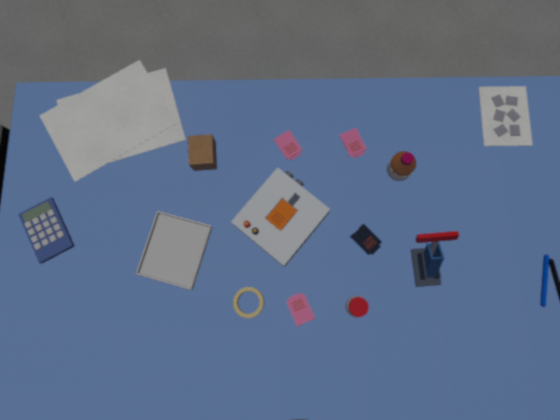

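View pics/wrist0.png

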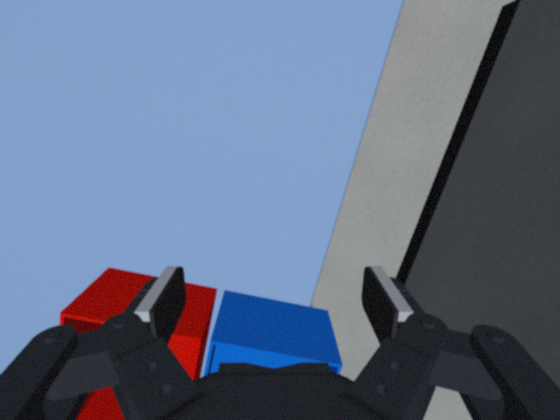

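```bash
python3 - <<'E'
import cv2
t=cv2.imread("pics/top0.png"); s=cv2.imread("pics/scene0.png")
cv2.imwrite("pics/c1.png",cv2.resize(t[160:275,215:345],None,fx=5,fy=5,interpolation=cv2.INTER_CUBIC))
cv2.imwrite("pics/c2.png",cv2.resize(t[215:300,345:475],None,fx=6,fy=6,interpolation=cv2.INTER_CUBIC))
cv2.imwrite("pics/c3.png",cv2.resize(s[140:280,140:340],None,fx=4,fy=4,interpolation=cv2.INTER_CUBIC))
E
```

```text
(no output)
```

View pics/c1.png

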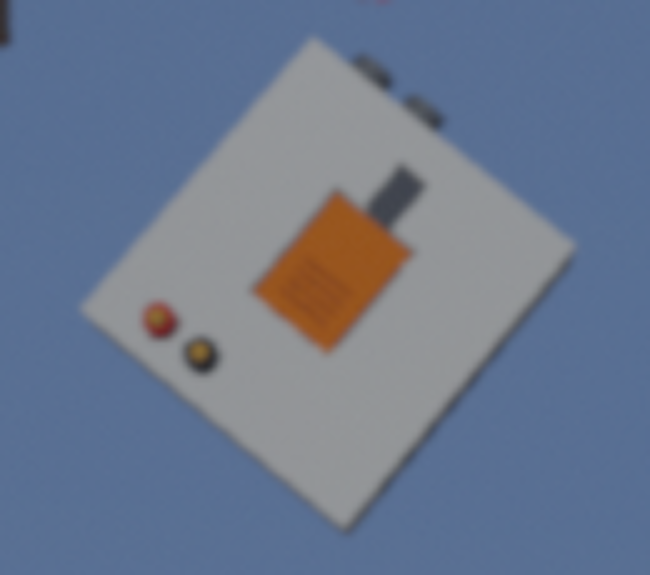

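View pics/c2.png

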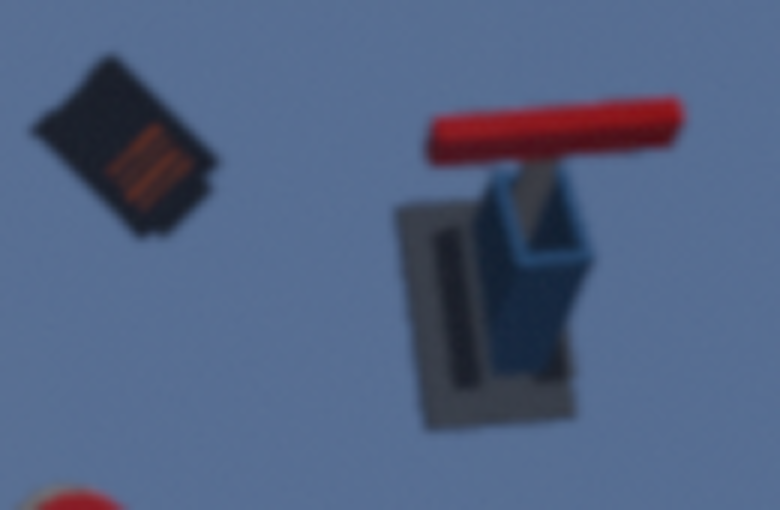

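View pics/c3.png

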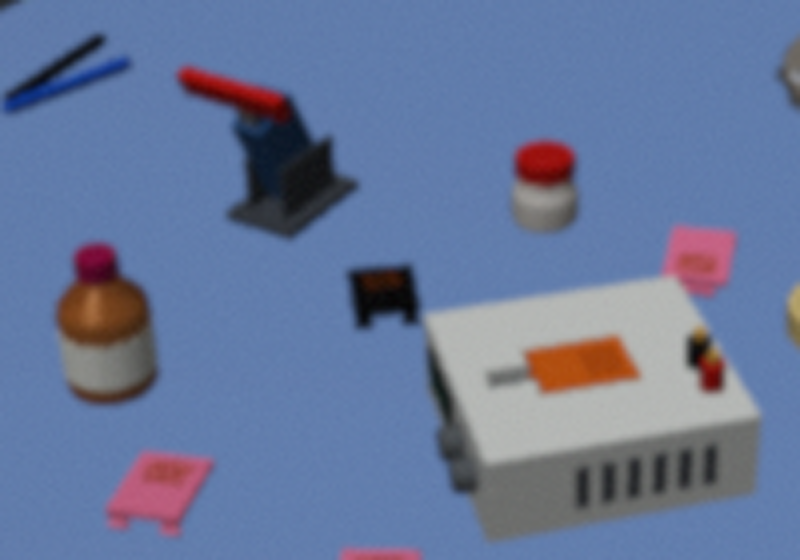

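```bash
cat > h.py <<'E'
import numpy as np, cv2
from station import status, read_camera, camera_model, bot
def f_of(m): return 210/np.tan(np.radians(m["fov_y"])/2)
def ray(m,uv):
    f=f_of(m); uv=np.asarray(uv,float)
    d=np.array([(uv[0]-m["cx"])/f,(uv[1]-m["cy"])/f,1.]); R=np.array(m["R"]);t=np.array(m["t"])
    return -R.T@t, R.T@d
def onz(m,uv,z):
    c,d=ray(m,uv); return c+d*(z-c[2])/d[2]
def proj(m,X):
    p=np.array(m["R"])@np.asarray(X)+np.array(m["t"]); return np.array([m["cx"],m["cy"]])+f_of(m)*p[:2]/p[2]
def tri(pairs):
    A=np.zeros((3,3));b=np.zeros(3);L=[]
    for m,uv in pairs:
        c,d=ray(m,uv);d=d/np.linalg.norm(d);P=np.eye(3)-np.outer(d,d);A+=P;b+=P@c;L.append((P,c))
    X=np.linalg.solve(A,b); return X,[float(np.linalg.norm(P@(X-c))) for P,c in L]
def mask(im,lo,hi):
    return cv2.inRange(cv2.cvtColor(im,cv2.COLOR_BGR2HSV),np.array(lo),np.array(hi))
def big(mk,box=None):
    if box is not None:
        z=np.zeros_like(mk);x0,y0,x1,y1=box;z[y0:y1,x0:x1]=mk[y0:y1,x0:x1];mk=z
    cs,_=cv2.findContours(mk,cv2.RETR_EXTERNAL,cv2.CHAIN_APPROX_NONE)
    return max(cs,key=cv2.contourArea)
def axes():
    w,a,b,c=status.get_obs()["tool_rot"]
    from scipy.spatial.transform import Rotation as Ro
    return Ro.from_quat([a,b,c,w]).as_matrix()
E
python3 - <<'E'
from h import *
T=camera_model("top");S=camera_model("scene")
t=cv2.imread("pics/top0.png"); s=cv2.imread("pics/scene0.png")
# cover
for n,im,m,bx in (("top",t,T,(220,165,345,270)),("scene",s,S,(245,210,330,275))):
    c=big(mask(im,(5,150,60),(20,255,255)),bx)[:,0].astype(float)
    P=np.array([onz(m,p,.06)[:2] for p in c]).astype(np.float32)*1000
    r=cv2.minAreaRect(P);print(n,"cover",r)
    c=big(mask(im,(0,0,100),(180,60,255)),bx)[:,0].astype(float)
    P=np.array([onz(m,p,.06)[:2] for p in c]).astype(np.float32)*1000
    print(n,"unit",cv2.minAreaRect(P))
    print(n, "cover blob px", cv2.contourArea(c.astype(np.float32)))
for n,im,m,bx in (("top",t,T,(405,220,470,255)),("scene",s,S,(175,145,225,180))):
    mk=mask(im,(0,120,60),(8,255,255))|mask(im,(172,120,60),(180,255,255))
    c=big(mk,bx);print(n,cv2.minAreaRect(c),c[:,0].min(0),c[:,0].max(0))
E
```

```text
top cover ((578.7752685546875, 37.708404541015625), (42.74118423461914, 59.425270080566406), 50.45621109008789)
top unit ((576.171630859375, 38.5245361328125), (163.44024658203125, 175.11868286132812), 50.35995101928711)
top cover blob px 5002.5
scene cover ((579.1845703125, 40.1883544921875), (40.488304138183594, 60.157779693603516), 51.21467971801758)
scene unit ((601.505126953125, 63.727455139160156), (227.84336853027344, 185.40377807617188), 49.789432525634766)
scene cover blob px 3908.0
top ((437.065673828125, 236.75518798828125), (7.926609039306641, 40.54265594482422), 85.03025817871094) [417 232] [457 241]
scene ((197.5, 163.00001525878906), (26.785310745239258, 5.769143581390381), 15.945395469665527) [185 157] [210 168]
```

```bash
python3 - <<'E'
from h import *
T=camera_model("top");S=camera_model("scene")
t=cv2.imread("pics/top0.png"); s=cv2.imread("pics/scene0.png")
print(tri([(T,(437.1,236.8)),(S,(197.5,163))]))
for a,b in (((417.5,238.5),(209,167)),((457,235),(186,159))): print(tri([(T,a),(S,b)]))
# holder base corners from crop c2 at z~0 (crop origin 345,215, x6)
for p in ((397,207),(428,430),(576,415)):
    print(onz(T,(345+p[0]/6,215+p[1]/6),.005)*1000)
# socket mouth corners top
for p in ((490,178),(568,172),(588,258),(522,262)):
    print('mouth',onz(T,(345+p[0]/6,215+p[1]/6),.09)*1000)
#tray, bottle etc
for n,p,z in (("tray",(174,250),.018),("bottle",(407,158),.1),("jar",(358,307),.055),("tape",(248,302),.024),("carton",(202,150),.055),("black",(366,239),.01)):
    print(n,onz(T,p,z)*1000)
E
```

```text
(array([ 0.51533978, -0.30022893,  0.11873311]), [0.0009399087392911848, 0.0009399087392911638])
(array([ 0.51245447, -0.25914193,  0.1170079 ]), [0.0002121588581433701, 0.00021215885814337306])
(array([ 0.51848574, -0.34184992,  0.12069536]), [0.001495550664050681, 0.001495550664050797])
[ 500.37487576 -272.99229246    5.        ]
[ 412.4588332  -280.27995417    5.        ]
[ 418.20537789 -338.5303806     5.        ]
mouth [ 502.22809775 -286.00771669   90.        ]
mouth [ 504.35406383 -314.72478722   90.        ]
mouth [ 472.70673074 -319.86126098   90.        ]
mouth [ 471.30731934 -295.74642978   90.        ]
tray [499.55219803 296.44779112  18.        ]
bottle [ 699.49371713 -250.82844775  100.        ]
jar [ 366.76525024 -134.81552006   55.        ]
tape [377.43342793 115.62106823  24.        ]
carton [737.88532129 229.97300166  55.        ]
black [ 525.48593008 -165.01872172   10.        ]
```

Request:
{"api": "arm_command", "payload": {"series": [[60, [-32, -52, -3], -0.17], [60, [-64, -104, -6], -0.34], [60, [-96, -156, -9], -0.51], [60, [-128, -208, -12], -0.68], [60, [-160, -260, -15], -0.85], [60, [-192, -312, -18], -1.02], [60, [-224, -364, -21], -1.19], [60, [-256, -416, -24], -1.36]]}}

```text
t: 1.15
eef_pos: [0.4993, -0.3153, 0.2724]
tool_rot: [0.0, 1.0, 0.009, -0.0]
contact_force: [0.5, -1.1, -0.7]
gripper_width: 0.704
```

```bash
python3 - <<'E'
from h import *
o=status.get_obs();print(o["t"],o["eef_pos"],o["q"]);A=axes();print(A)
m=camera_model("wrist");print(-np.array(m["R"]).T@m["t"],m["R"])
cv2.imwrite("pics/w1.png",read_camera("wrist"))
print(proj(m,[.515,-.3,.119]))
E
```

```text
1.15 [ 0.49926849 -0.31531265  0.27237528] [ 0.78545004  0.34880537 -0.41763539  1.71406189  0.15554263  1.11151697
  0.33816521]
[[ 9.99851771e-01  1.72166050e-02 -1.54152632e-04]
 [ 1.72165745e-02 -9.99851764e-01 -1.96894200e-04]
 [-1.57519630e-04  1.94211035e-04 -9.99999969e-01]]
[ 0.49853484 -0.23854382  0.39772873] [[ 9.99844359e-01  1.76381989e-02  3.90313745e-04]
 [ 1.66865700e-02 -9.52620635e-01  3.03702953e-01]
 [ 5.72859402e-03 -3.03649171e-01 -9.52766689e-01]]
[289.79846558 182.43000971]
```

View pics/w1.png

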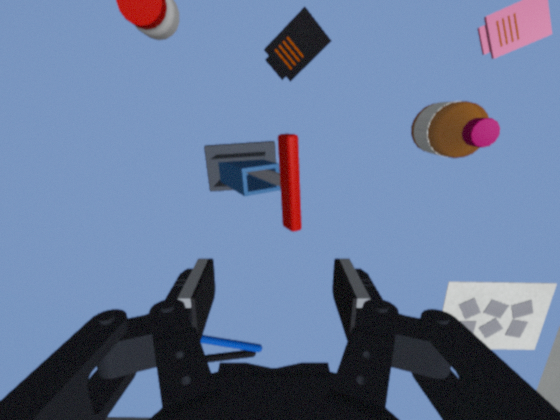

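```bash
python3 - <<'E'
from h import *
m=camera_model("wrist");im=cv2.imread("pics/w1.png")
mk=mask(im,(0,120,60),(8,255,255))|mask(im,(172,120,60),(180,255,255))
c=big(mk,(250,110,330,250));r=cv2.minAreaRect(c);print(r)
cw=big(mk,(250,110,330,250))[:,0]
P=np.array([onz(m,p,.121)[:2] for p in cw]).astype(np.float32)*1000
print(cv2.minAreaRect(P))
T=camera_model("top")
print(tri([(m,r[0]),(T,(437.1,236.8))]),tri([(m,r[0]),(T,(437.1,236.8)),(camera_model("scene"),(197.5,163))]))
# holder base corners and mouth: enlarge
cv2.imwrite("pics/w1c.png",cv2.resize(im[120:245,195:320],None,fx=5,fy=5,interpolation=cv2.INTER_CUBIC))
E
```

```text
((289.3985900878906, 182.46405029296875), (95.52361297607422, 18.824947357177734), 87.70938873291016)
((522.2432861328125, -292.1329040527344), (17.447614669799805, 90.79473114013672), 5.719624042510986)
(array([ 0.51459182, -0.28393016,  0.16336822]), [0.005491595375025075, 0.005491595375025086]) (array([ 0.5188534 , -0.29497334,  0.12180832]), [0.005956216912613003, 0.006019453460391175, 0.00041668749724007155])
```

View pics/w1c.png

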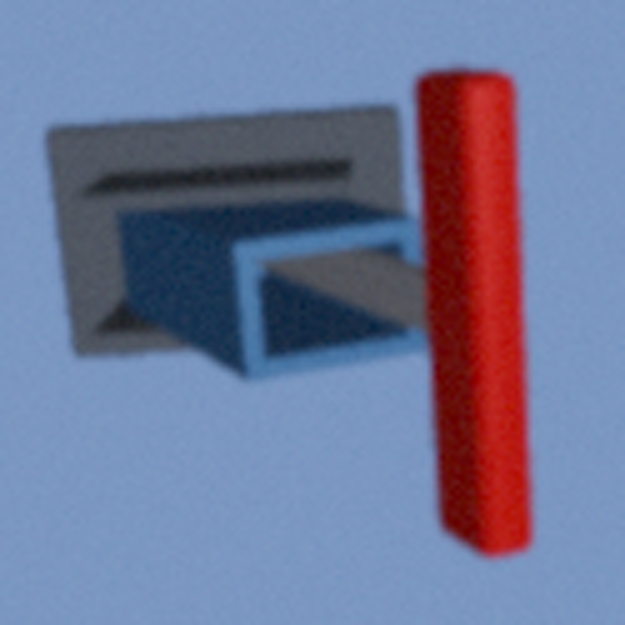

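```bash
cat >> h.py <<'E'
import pickle
def snap(name,cam="wrist"):
    m=camera_model(cam);im=read_camera(cam);cv2.imwrite(f"pics/{name}.png",im);pickle.dump(m,open(f"pics/{name}.pkl","wb"));return m,im
def load(name): return pickle.load(open(f"pics/{name}.pkl","rb")),cv2.imread(f"pics/{name}.png")
def red(im): return mask(im,(0,120,60),(8,255,255))|mask(im,(172,120,60),(180,255,255))
E
python3 - <<'E'
from h import *
m,im=snap("w2");o=status.get_obs();print(o["t"],o["eef_pos"],o["tool_rot"])
A=axes()
c=big(red(im),(230,100,340,270));r=cv2.minAreaRect(c);print(r)
P=np.array([onz(m,p,.121)[:2] for p in c[:,0]]).astype(np.float32)*1000
print(cv2.minAreaRect(P))
T=camera_model("top")
print(tri([(m,r[0]),(T,(437.1,236.8))]),tri([(m,r[0]),(T,(437.1,236.8)),(camera_model("scene"),(197.5,163))]))
d=np.array([.515,-.300,.119])-o["eef_pos"];print("delta tool mm",A.T@d*1000, np.degrees(np.arctan2(A[1,0],A[0,0])))
E
```

```text
1.25 [ 0.50384898 -0.30911457  0.2728862 ] [-0.00174372  0.99990612  0.01344727  0.00196779]
((281.01422119140625, 191.98486328125), (94.341552734375, 18.13921356201172), 88.31531524658203)
((514.8026733398438, -301.49981689453125), (16.99008560180664, 91.20406341552734), 4.410323143005371)
(array([ 0.51410032, -0.2964962 ,  0.13286892]), [0.00012226938313940217, 0.0001222693831393713]) (array([ 0.51511628, -0.30016541,  0.11865254]), [0.0004323822153734101, 0.0011456771841544748, 0.0007452830008519963])
delta tool mm [ 10.77915915  -8.28279787 153.95970088] 1.5406039827529436
```

Request:
{"api": "arm_command", "payload": {"series": [[46, [9, -8, 30], -0.03], [46, [17, -16, 75], -0.064], [46, [17, -16, 82], -0.064], [46, [17, -16, 82], -0.064]], "squeeze": 25}}

```text
t: 1.75
eef_pos: [0.5148, -0.3012, 0.1906]
tool_rot: [0.0, 0.999, 0.037, -0.0]
contact_force: [1.1, 0.4, 0.5]
gripper_width: 0.544
```

```bash
python3 - <<'E'
from h import *
o=status.get_obs();print(o["t"],o["eef_pos"],o["tool_rot"],o["gripper_width"],np.abs(o["joint_vel"]).max())
A=axes();print(np.degrees(np.arctan2(A[1,0],A[0,0])))
m,im=snap("w3");
c=big(red(im),(230,100,340,400));r=cv2.minAreaRect(c);print(r)
P=np.array([onz(m,p,.121)[:2] for p in c[:,0]]).astype(np.float32)*1000
print(cv2.minAreaRect(P))
o=status.get_obs();print(o["t"],o["eef_pos"],o["tool_rot"])
E
```

```text
1.75 [ 0.51482987 -0.30116432  0.19063065] [ 1.32301790e-05  9.99302295e-01  3.73476151e-02 -2.80895781e-04] 0.5437280768217674 0.0261494328080762
4.280717069308543
((272.0, 228.0), (128.0, 26.0), 90.0)
((514.9160766601562, -302.51495361328125), (17.005170822143555, 93.93132019042969), 4.653597354888916)
1.8 [ 0.51537642 -0.30152783  0.19159594] [5.11929664e-04 9.99308286e-01 3.71801207e-02 5.71265512e-04]
```

View pics/w3.png

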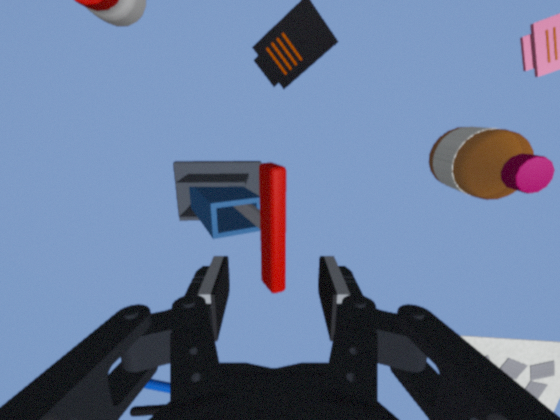

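Request:
{"api": "arm_command", "payload": {"series": [[46, [0, 0, 35], 0], [46, [0, 0, 71], 0], [46, [0, 0, 71], 0], [10, [0, 0, 71], 0], [10, [0, 0, 71], 0], [10, [0, 0, 71], 0], [10, [0, 0, 71], 0], [10, [0, 0, 71], 0]], "squeeze": 30}}

```text
t: 2.8
eef_pos: [0.5162, -0.3014, 0.1217]
tool_rot: [0.001, 0.999, 0.038, 0.001]
contact_force: [-1.0, 0.3, 7.1]
gripper_width: 0.222
```

```bash
python3 - <<'E'
from h import *
o=status.get_obs();print(o["t"],o["eef_pos"],o["gripper_width"]*85.4,o["contact_force"],o["torque"])
m,im=snap("w4");snap("s4","scene")
s=cv2.imread("pics/s4.png");cv2.imwrite("pics/s4c.png",cv2.resize(s[110:230,140:260],None,fx=5,fy=5))
E
```

```text
2.8 [ 0.51621872 -0.30142559  0.12166998] 18.95967119593788 [-1.00267139  0.26584317  7.08150402] [-0.06968954  0.59557179  0.03626948]
```

View pics/w4.png

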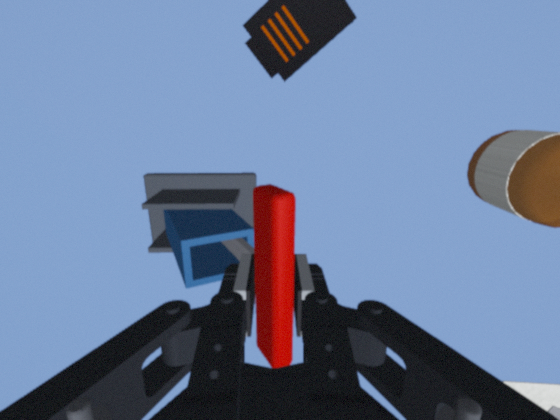

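View pics/s4c.png

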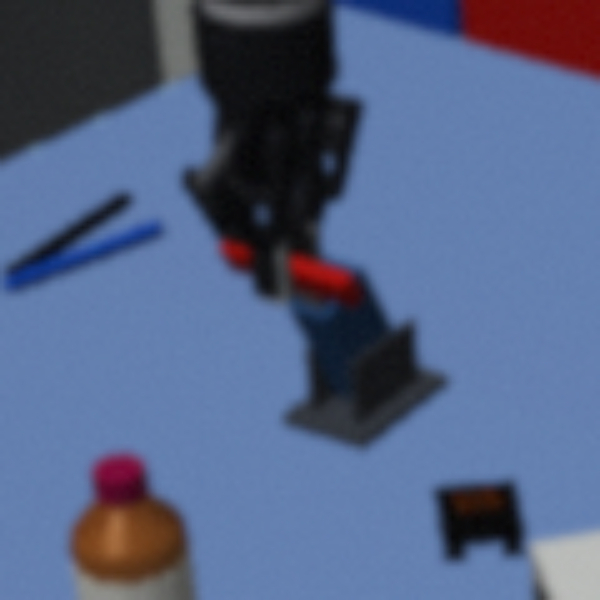

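Request:
{"api": "arm_command", "payload": {"series": [[10, [5, 0, -12], 0], [10, [10, 0, -23], 0], [10, [16, 0, -34], 0], [10, [21, 0, -45], 0], [10, [26, 0, -57], 0], [10, [32, 0, -68], 0], [10, [37, 0, -80], 0], [10, [37, 0, -80], 0]]}}

```text
t: 3.9
eef_pos: [0.5532, -0.2977, 0.2006]
tool_rot: [0.0, 0.999, 0.038, 0.001]
contact_force: [-0.5, 0.1, -0.1]
gripper_width: 0.218
```

```bash
python3 - <<'E'
from h import *
o=status.get_obs();print(o["t"],o["eef_pos"],o["gripper_width"]*85.4,o["contact_force"],o["torque"])
m,im=snap("w5");snap("s5","scene")
s=cv2.imread("pics/s5.png");cv2.imwrite("pics/s5c.png",cv2.resize(s[90:230,130:270],None,fx=4,fy=4))
E
```

```text
3.9 [ 0.55318814 -0.29771236  0.20058741] 18.620879003206273 [-0.48059825  0.05587975 -0.09582889] [-0.02769971 -0.09733634  0.02221484]
```

View pics/w5.png

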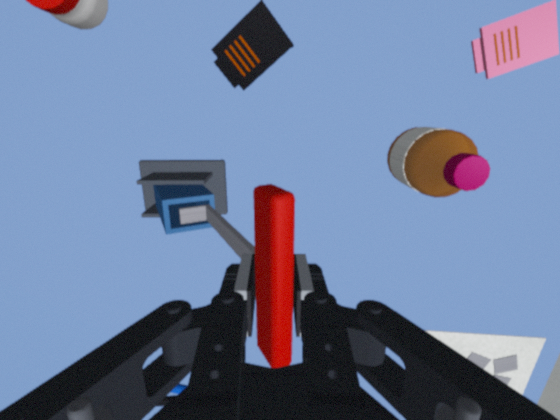

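View pics/s5c.png

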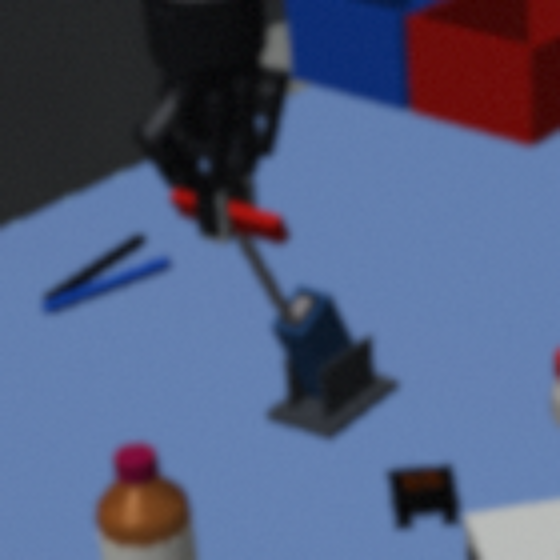

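Request:
{"api": "arm_command", "payload": {"series": [[10, [6, 0, -14], 0], [10, [13, 0, -28], 0], [10, [20, 0, -50], 0], [10, [20, 0, -80], 0], [10, [20, 0, -80], 0]]}}

```text
t: 4.62
eef_pos: [0.5741, -0.2964, 0.2829]
tool_rot: [0.001, 0.999, 0.038, 0.003]
contact_force: [-0.2, 0.3, -0.9]
gripper_width: 0.213
```

```bash
python3 - <<'E'
from h import *
m,im=snap("w6");
o=status.get_obs();print(o["t"],o["eef_pos"],o["gripper_width"]*85.4,o["contact_force"],o["torque"])
snap("s6","scene")
o=status.get_obs();print(o["t"],o["eef_pos"])
s=cv2.imread("pics/s6.png");cv2.imwrite("pics/s6c.png",cv2.resize(s[70:210,120:260],None,fx=4,fy=4))
cv2.imwrite("pics/w6c.png",cv2.resize(im[150:380,130:330],None,fx=2.6,fy=2.6))
E
```

```text
4.675 [ 0.57302198 -0.2962258   0.28093801] 18.46468598133829 [ 0.21732011 -0.18201215 -0.50601805] [ 0.05503     0.07163444 -0.02187738]
4.725 [ 0.57214606 -0.29613962  0.27952092]
```

View pics/w6.png

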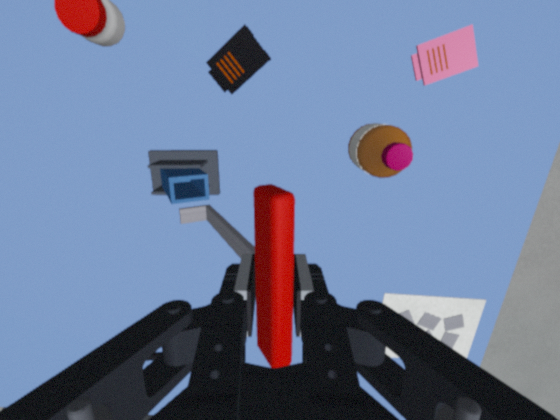

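View pics/s6c.png

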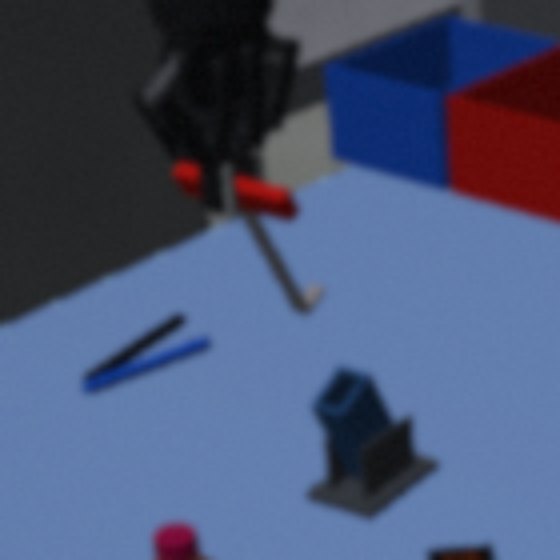

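```bash
cat >> h.py <<'E'
from scipy.spatial.transform import Rotation as Ro
def Rt(o):
    w,a,b,c=o["tool_rot"]; return Ro.from_quat([a,b,c,w]).as_matrix()
def ony(m,uv,o,y0=0.):
    # intersect ray with plane tool-y=y0, return point in tool frame mm
    c,d=ray(m,uv);A=Rt(o);c=A.T@(c-o["eef_pos"]);d=A.T@d
    return (c+d*(y0-c[1])/d[1])*1000
E
python3 - <<'E'
from h import *
m,im=load("w6")
o=status.get_obs(); o["eef_pos"]=np.array([.5735,-.2963,.2819]) 
# camera fixed in tool frame: check
A=Rt(o); print("cam in tool",A.T@(-np.array(m["R"]).T@m["t"]-o["eef_pos"])*1000)
for p in ((208,213),(181,215),(274,195),(272,190),(281,360)): print(p,ony(m,p,o),ony(m,p,o,-.045))
cv2.imwrite("pics/w6c.png",cv2.resize(im[170:300,160:300],None,fx=4.5,fy=4.5,interpolation=cv2.INTER_CUBIC))
E
```

```text
cam in tool [   0.42780876  -76.85167663 -126.23775223]
(208, 213) [-50.45887723   0.         105.86471067] [-20.66250882 -45.         -30.04137868]
(181, 215) [-70.62033981   0.         100.96106497] [-29.01855796 -45.         -32.07372649]
(274, 195) [  2.71450005   0.         161.33609295] [  1.37554282 -45.          -7.05090394]
(272, 190) [  0.79629217   0.         181.3713039 ] [  0.5805291 -45.          1.2528194]
(281, 360) [  3.40900651   0.         -46.46742856] [  1.66338554 -45.         -93.17642337]
```

View pics/w6c.png

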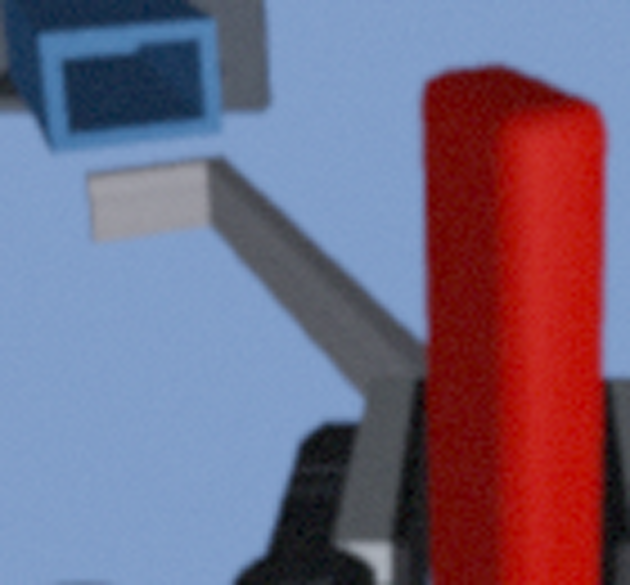

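Request:
{"api": "arm_command", "payload": {"series": [[10, [18, -43, 3], 0.12], [10, [36, -87, 8], 0.25], [10, [54, -130, 13], 0.38], [10, [72, -174, 18], 0.51], [10, [90, -217, 25], 0.64], [10, [107, -260, 45], 0.768], [10, [107, -260, 60], 0.768], [10, [107, -260, 60], 0.768]]}}

```text
t: 5.72
eef_pos: [0.6574, -0.0295, 0.2167]
tool_rot: [0.001, 0.941, -0.339, -0.002]
contact_force: [-0.8, -0.8, -0.5]
gripper_width: 0.217
```

```bash
python3 - <<'E'
from h import *
o=status.get_obs();print(o["t"],o["eef_pos"],o["gripper_width"]*85.4,np.abs(o["joint_vel"]).max(),o["q"][6])
m,im=snap("w7");o=status.get_obs();print(o["t"],o["eef_pos"]); A=axes();print(np.degrees(np.arctan2(A[1,0],A[0,0])))
c=big(mask(im,(5,150,60),(20,255,255)))[:,0].astype(float)
P=np.array([onz(m,p,.06)[:2] for p in c]).astype(np.float32)*1000
print("cover",cv2.minAreaRect(P))
E
```

```text
5.725 [ 0.65739586 -0.02948023  0.21672963] 18.50511268705627 0.02995781445514431 -0.8880343889586966
5.775 [ 0.65806971 -0.03044256  0.21804974]
-39.69709364651684
cover ((578.242919921875, 37.324005126953125), (44.53602981567383, 63.277984619140625), 50.496360778808594)
```

View pics/w7.png

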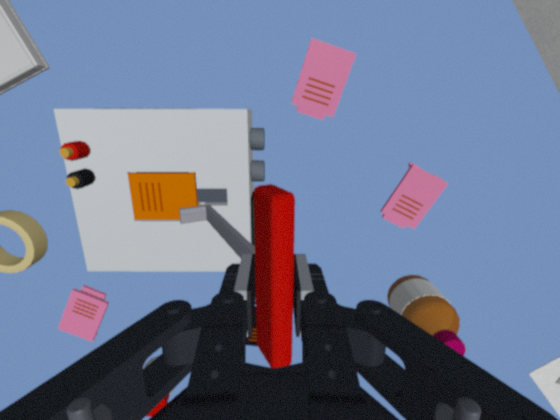

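```bash
cat >> h.py <<'E'
U0=np.array([.5762,.0394,0]); ua=np.radians(140.5)
RU=np.array([[np.cos(ua),-np.sin(ua),0],[np.sin(ua),np.cos(ua),0],[0,0,1]])
def toU(X): return RU.T@(np.asarray(X)-U0)*1000
E
python3 - <<'E'
from h import *
m,im=load("w7");o=status.get_obs()
cv2.imwrite("pics/w7c.png",cv2.resize(im[160:280,120:290],None,fx=4.5,fy=4.5,interpolation=cv2.INTER_CUBIC))
c=big(mask(im,(0,0,130),(180,50,255)),(50,100,255,280))[:,0].astype(float)
for p in ((197,189),(226,189),(228,203)): print(toU(onz(m,p,.06)))
print("tcp",toU(o["eef_pos"]))
for p in ((56,109),(249,109),(88,271)): print("corner",toU(onz(m,p,.06)))
for p in ((131,173),(195,172)): print("covercorner",toU(onz(m,p,.06)))
E
```

```text
[-34.65325753  -6.58073997  60.        ]
[-62.1852847   -6.56931333  60.        ]
[-63.43415089   7.27919496  60.        ]
tcp [-107.59800955    1.81669568  218.04974458]
corner [ 83.57887226 -78.79446277  60.        ]
corner [-85.86370466 -78.57704292  60.        ]
corner [85.43263456 80.85742588 60.        ]
covercorner [ 25.85369078 -21.96636861  60.        ]
covercorner [-34.05856346 -22.87321575  60.        ]
```

View pics/w7c.png

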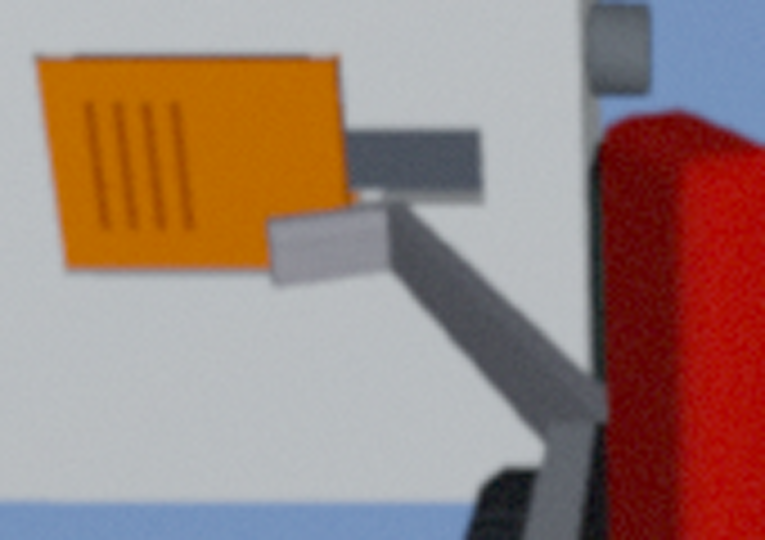

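```bash
python3 - <<'E'
from h import *
m,im=load("w7")
for z in (.105,.112,.12):
  for p in ((206.2,205.6),(206.7,218.9),(180,210),(180.5,223)): print(z,p,toU(onz(m,p,z)))
E
```

```text
0.105 (206.2, 205.6) [-52.78225368  -3.87807057 105.        ]
0.105 (206.7, 218.9) [-52.40660181   7.56326457 105.        ]
0.105 (180, 210) [-31.14878507  -0.13203832 105.        ]
0.105 (180.5, 223) [-30.48805113  11.15596722 105.        ]
0.112 (206.2, 205.6) [-54.41962787  -6.01996116 112.        ]
0.112 (206.7, 218.9) [-54.05507869   5.08321611 112.        ]
0.112 (180, 210) [-33.42555383  -2.38464591 112.        ]
0.112 (180.5, 223) [-32.78434841   8.56973354 112.        ]
0.12 (206.2, 205.6) [-56.29091266  -8.46783612 120.        ]
0.12 (206.7, 218.9) [-55.93905227   2.24887501 120.        ]
0.12 (180, 210) [-36.02757528  -4.95905458 120.        ]
0.12 (180.5, 223) [-35.40868817   5.6140379  120.        ]
```

Request:
{"api": "arm_command", "payload": {"series": [[10, [4, -0.5, 15], 0], [10, [4.5, -0.5, 35], 0], [10, [4.5, -0.5, 42], 0], [10, [4.5, -0.5, 42], 0]], "squeeze": 20}}

```text
t: 6.28
eef_pos: [0.6621, -0.0315, 0.1762]
tool_rot: [0.0, 0.941, -0.339, -0.001]
contact_force: [0.7, -0.2, 0.3]
gripper_width: 0.219
```

```bash
python3 - <<'E'
from h import *
m,im=snap("w8");o=status.get_obs();print(o["t"],o["eef_pos"],toU(o["eef_pos"]),o["gripper_width"]*85.4,o["contact_force"])
cv2.imwrite("pics/w8c.png",cv2.resize(im[160:300,120:300],None,fx=4.2,fy=4.2,interpolation=cv2.INTER_CUBIC))
E
```

```text
6.325 [ 0.66263794 -0.03131601  0.17709069] [-111.67855236   -0.41507575  177.09069088] 18.27320597560382 [ 0.60873879  0.04244353 -0.43279879]
```

View pics/w8c.png

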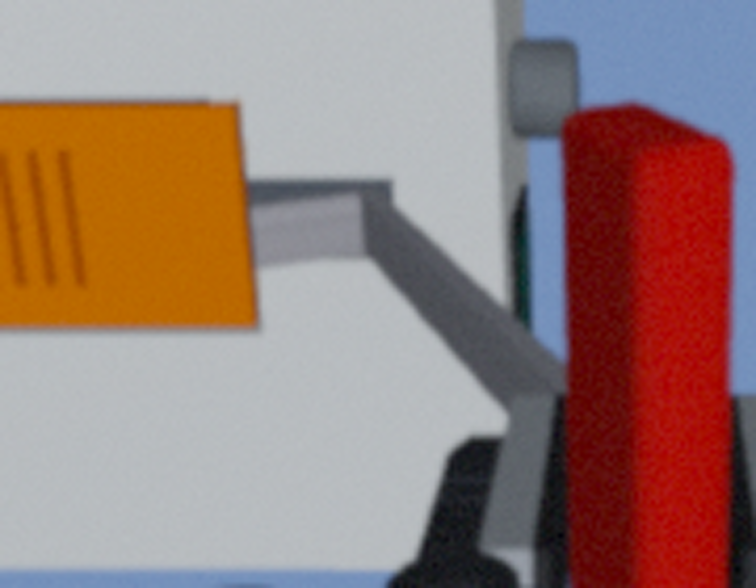

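```bash
python3 - <<'E'
from h import *
m,im=load("w8")
f=lambda x,y:(120+x/4.2,160+y/4.2)
for z in (.066,.070,.074):
  for p in ((361,193),(366,257)): print(z,toU(onz(m,f(*p),z)))
print("tip");
for z in (.074,.078):
  for p in ((254,207),(260,266)): print(z,toU(onz(m,f(*p),z)))
print("notch up edge",toU(onz(m,f(390,181),.06)),toU(onz(m,f(248,181),.06)),"cover",toU(onz(m,f(240,102),.06)),toU(onz(m,f(258,328),.06)))
E
```

```text
0.066 [-58.0435095   -5.87683789  66.        ]
0.066 [-58.11191233   7.16781017  66.        ]
0.07 [-58.97624954  -7.09273427  70.        ]
0.07 [-59.04349068   5.73037642  70.        ]
0.074 [-59.90898957  -8.30863065  74.        ]
0.074 [-59.97506903   4.29294268  74.        ]
tip
0.074 [-39.80272351  -5.62202465  74.        ]
0.074 [-39.82693186   6.06370482  74.        ]
0.078 [-41.08893443  -6.88515192  78.        ]
0.078 [-41.11271719   4.59514084  78.        ]
notch up edge [-62.50778769  -6.50340191  60.        ] [-34.63095024  -6.55390541  60.        ] cover [-34.61727334 -22.40066094  60.        ] [-33.66228562  24.64113583  60.        ]
```

Request:
{"api": "arm_command", "payload": {"series": [[10, [-3.5, 1.4, 0], 0], [10, [-3.5, 1.4, 5], 0], [10, [-3.5, 1.4, 10], 0], [10, [-3.5, 1.4, 14], 0], [10, [-3.5, 1.4, 16], 0], [10, [-3.5, 1.4, 16], 0]]}}

```text
t: 7.08
eef_pos: [0.659, -0.0302, 0.161]
tool_rot: [0.0, 0.941, -0.339, -0.0]
contact_force: [-0.7, -0.1, -1.8]
gripper_width: 0.215
```

```bash
python3 - <<'E'
from h import *
m,im=snap("w9");o=status.get_obs();print(o["t"],o["eef_pos"],toU(o["eef_pos"]),o["gripper_width"]*85.4,o["contact_force"])
cv2.imwrite("pics/w9c.png",cv2.resize(im[160:300,120:300],None,fx=4.2,fy=4.2,interpolation=cv2.INTER_CUBIC))
E
```

```text
7.125 [ 0.65914008 -0.03019282  0.16125335] [-108.26507751    0.94314985  161.25334746] 18.398305753841527 [ 0.08799565 -0.16762087 -0.79215594]
```

View pics/w9c.png

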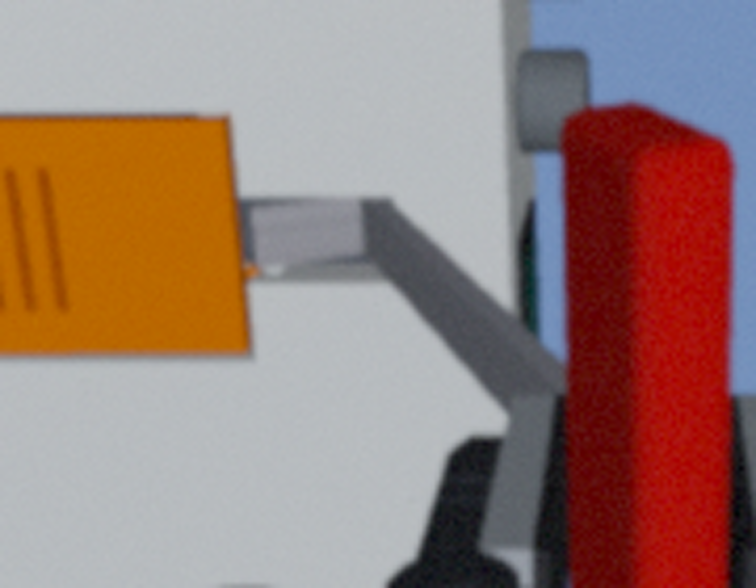

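Request:
{"api": "arm_command", "payload": {"series": [[10, [0, 0, -15], 0], [10, [4, 0, -30], 0], [10, [30, 8, -30], 0], [10, [60, 15, -28], 0], [10, [62, 15, 0], 0], [10, [62, 15, 17], 0], [10, [62, 15, 17], 0]]}}

```text
t: 8.0
eef_pos: [0.6963, -0.0807, 0.1433]
tool_rot: [0.0, 0.941, -0.339, -0.001]
contact_force: [0.5, 0.3, -1.1]
gripper_width: 0.134
```

```bash
python3 - <<'E'
from h import *
m,im=snap("w10");o=status.get_obs();print(o["t"],o["eef_pos"],toU(o["eef_pos"]),o["gripper_width"]*85.4,o["contact_force"])
E
```

```text
8.05 [ 0.69708738 -0.08056735  0.14448602] [-169.58829601   15.67592818  144.48601767] 11.650542446537058 [ 0.08906311  0.89421789 -0.20120335]
```

View pics/w10.png

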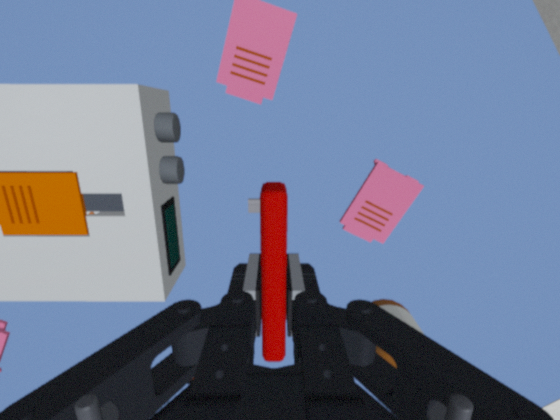

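Request:
{"api": "arm_command", "payload": {"series": [[10, [0, 0, -30], 0], [10, [-10, -5, -58], 0], [10, [-60, -12, -58], 0], [10, [-105, -15, -58], 0], [10, [-110, -15, -58], 0], [10, [-110, -15, -58], 0]]}}

```text
t: 8.8
eef_pos: [0.6228, 0.0007, 0.2038]
tool_rot: [-0.0, 0.941, -0.339, 0.001]
contact_force: [0.0, -0.7, -0.6]
gripper_width: 0.134
```

```bash
python3 - <<'E'
from h import *
m,im=snap("w11");o=status.get_obs();print(o["t"],o["eef_pos"],toU(o["eef_pos"]),o["gripper_width"]*85.4,o["contact_force"])
cv2.imwrite("pics/w11c.png",cv2.resize(im[140:320,130:350],None,fx=3.5,fy=3.5,interpolation=cv2.INTER_CUBIC))
snap("s11","scene");s=cv2.imread("pics/s11.png");cv2.imwrite("pics/s11c.png",cv2.resize(s[100:280,200:380],None,fx=3.3,fy=3.3))
E
```

```text
8.85 [ 6.23108324e-01 -2.19671441e-04  2.03395290e-01] [-61.39682617   0.73414913 203.39529044] 11.521055367513632 [ 0.22537305 -0.99902099 -0.0426645 ]
```

View pics/w11c.png

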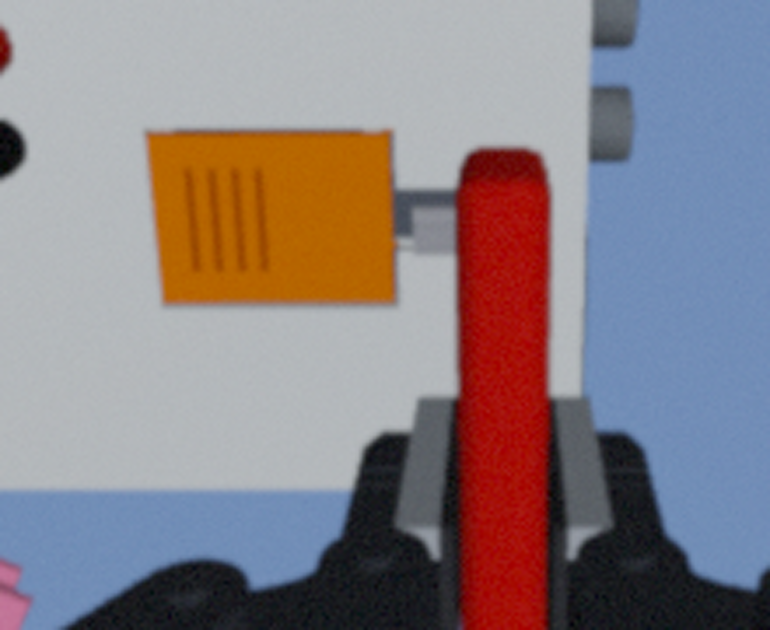

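View pics/s11c.png

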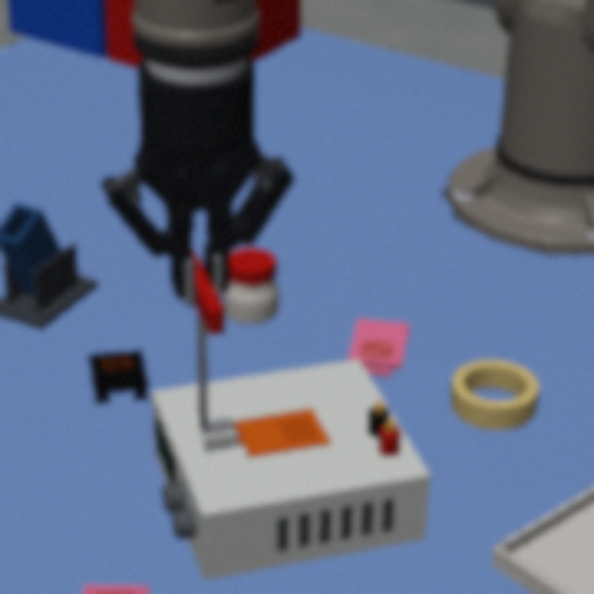

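```bash
python3 - <<'E'
from h import *
m,im=load("w11");m["cx"]=float(m["cx"])
f=lambda x,y:(130+x/3.5,140+y/3.5)
for z in (.076,.084,.09):
  for p in ((413,206),(414,252)): print(z,toU(onz(m,f(*p),z)))
print("notch/cover",[toU(onz(m,f(*p),.06)).round(1) for p in ((394,191),(455,191),(392,131),(397,304),(148,131))])
E
```

```text
0.076 [-40.20223735  -6.94300897  76.        ]
0.076 [-40.13717352   4.9272536   76.        ]
0.084 [-40.87947121  -9.15577958  84.        ]
0.084 [-40.81646266   2.33951856  84.        ]
0.09 [-41.3873966  -10.81535753  90.        ]
0.09 [-41.32592951   0.39871728  90.        ]
notch/cover [array([-34. ,  -6.6,  60. ]), array([-49.9,  -6.5,  60. ]), array([-34. , -22.4,  60. ]), array([-33.8,  24.8,  60. ]), array([ 28.3, -22.5,  60. ])]
```

```bash
python3 - <<'E'
from h import *
s=cv2.imread("pics/s11.png");cv2.imwrite("pics/s11d.png",cv2.resize(s[170:260,240:340],None,fx=8,fy=8,interpolation=cv2.INTER_CUBIC))
S=camera_model("scene")
def fromU(p): return RU@(np.array(p)/1000)+U0
for p in ([-62,0,81],[-62,-3.5,81],[-62,0.5,72],[-62,0,200]): print(p,(proj(S,fromU(p))-[240,170])*8)
E
```

```text
[-62, 0, 81] [164.08390114 455.95243417]
[-62, -3.5, 81] [166.94898251 462.39002813]
[-62, 0.5, 72] [164.21060266 479.20358282]
[-62, 0, 200] [156.58383672 116.03226562]
```

View pics/s11d.png

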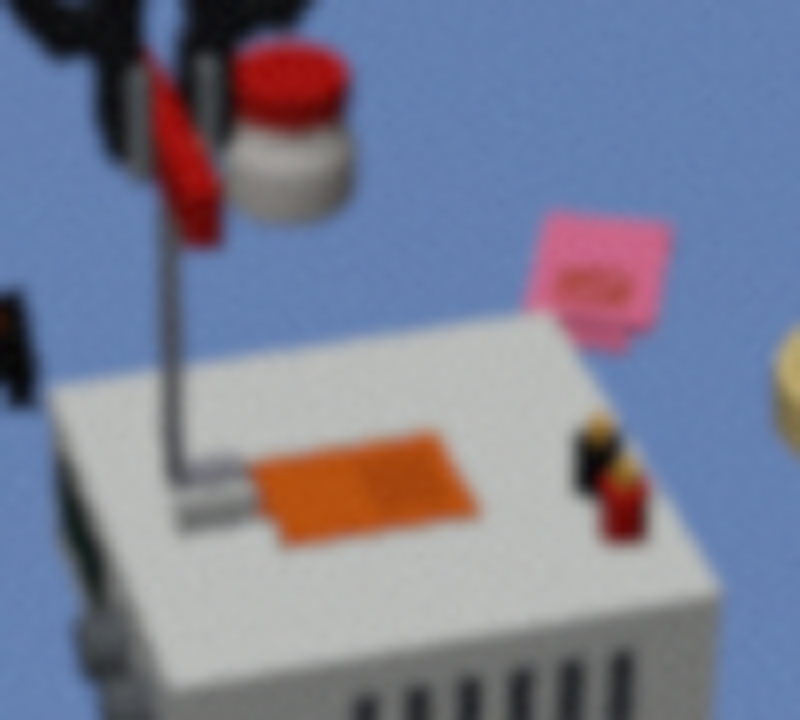

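Request:
{"api": "arm_command", "payload": {"series": [[10, [-3.5, 2.5, 0], 0], [10, [-3.5, 2.5, 8], 0], [10, [-3.5, 2.5, 14], 0], [10, [-3.5, 2.5, 18], 0], [10, [-3.5, 2.5, 18], 0]]}}

```text
t: 9.52
eef_pos: [0.6176, 0.0007, 0.1837]
tool_rot: [0.0, 0.941, -0.339, -0.0]
contact_force: [-0.6, -0.3, -0.6]
gripper_width: 0.137
```

```bash
python3 - <<'E'
from h import *
m,im=snap("w12");o=status.get_obs();print(o["t"],o["eef_pos"],toU(o["eef_pos"]),o["gripper_width"]*85.4,o["contact_force"])
cv2.imwrite("pics/w12c.png",cv2.resize(im[170:270,150:280],None,fx=6,fy=6,interpolation=cv2.INTER_CUBIC))
E
```

```text
9.575 [0.61780395 0.00077847 0.18405395] [-56.66893952   3.33795621 184.05394915] 11.522571020358031 [-0.11417086  1.15871331 -0.11116731]
```

View pics/w12c.png

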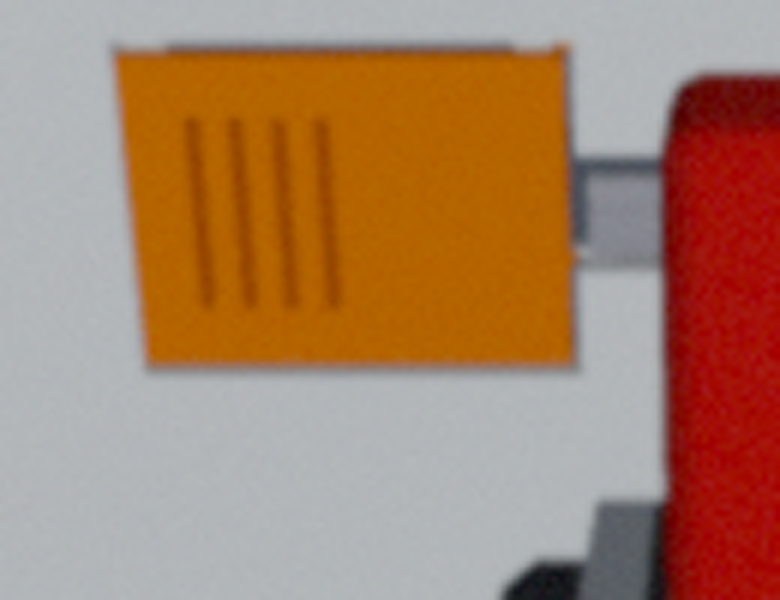

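Request:
{"api": "arm_command", "payload": {"series": [[10, [0, 0.3, 3], 0], [10, [0, 0.3, 5], 0], [10, [0, 0.3, 6.5], 0], [10, [0, 0.3, 6.5], 0]]}}

```text
t: 10.07
eef_pos: [0.6176, 0.0005, 0.1777]
tool_rot: [0.0, 0.941, -0.339, -0.0]
contact_force: [-0.5, -0.2, -1.3]
gripper_width: 0.132
```

```bash
python3 - <<'E'
from h import *
m,im=snap("w13");o=status.get_obs();print(o["t"],o["eef_pos"],toU(o["eef_pos"]),o["gripper_width"]*85.4,o["contact_force"])
cv2.imwrite("pics/w13c.png",cv2.resize(im[170:270,150:280],None,fx=6,fy=6,interpolation=cv2.INTER_CUBIC))
snap("s13","scene");s=cv2.imread("pics/s13.png");cv2.imwrite("pics/s13d.png",cv2.resize(s[170:260,240:340],None,fx=8,fy=8,interpolation=cv2.INTER_CUBIC))
E
```

```text
10.125 [6.17654489e-01 5.51953730e-04 1.77767378e-01] [-56.69769886   3.60780999 177.76737802] 11.25558727489349 [ 0.33343617  0.28214304 -1.20312712]
```

View pics/w13c.png

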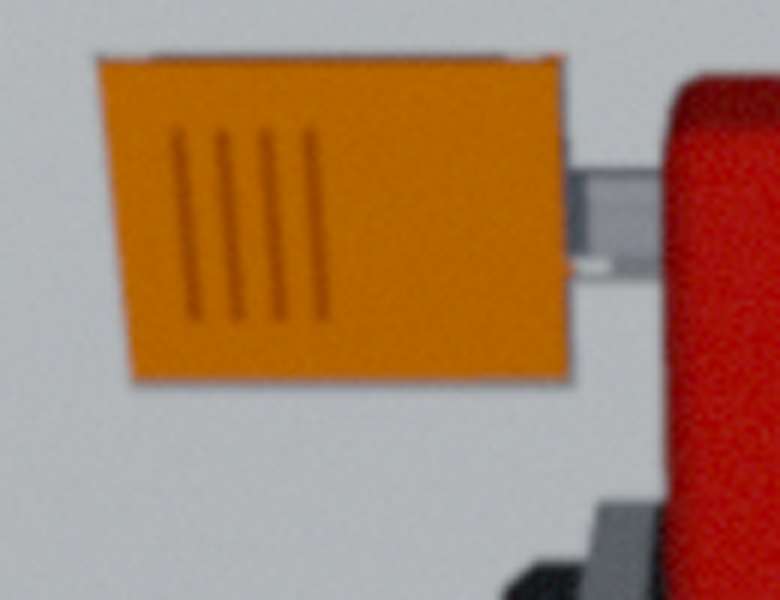

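View pics/s13d.png

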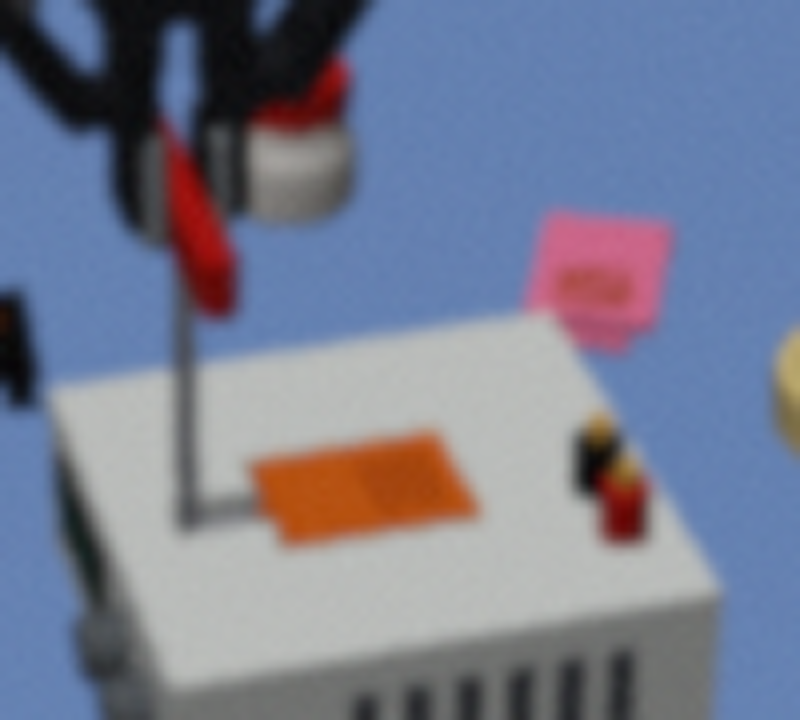

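```bash
python3 - <<'E'
from h import *
m,im=load("w13")
f=lambda x,y:(150+x/6,170+y/6)
for z in (.052,.055): print(z,toU(onz(m,f(600,251),z)),toU(onz(m,f(588,210),z)))
print("notch",[toU(onz(m,f(*p),.06)).round(1) for p in ((600,169),(610,279),(562,58),(570,382))])
E
```

```text
0.052 [-37.61211889   7.67686198  52.        ] [-36.053271     1.51154002  52.        ]
0.055 [-37.85676344   6.70389023  55.        ] [-36.31654311   0.61224122  55.        ]
notch [array([-38.6,  -6.8,  60. ]), array([-39.6,   9.2,  60. ]), array([-33.8, -22.3,  60. ]), array([-33.5,  24.7,  60. ])]
```

Request:
{"api": "arm_command", "payload": {"series": [[10, [0, 0, 1.5], 0], [10, [0, 0, 3], 0], [10, [0, 0, 3], 0]]}}

```text
t: 10.55
eef_pos: [0.6186, 0.0006, 0.1766]
tool_rot: [-0.0, 0.941, -0.339, 0.001]
contact_force: [-2.1, -0.0, 10.2]
gripper_width: 0.136
```

Request:
{"api": "arm_command", "payload": {"series": [[10, [0, 0, -1.5], 0], [10, [-4, 0, -1.5], 0], [10, [-8, 0, -1.5], 0], [10, [-12, 0, -1.5], 0], [10, [-12, 0, -1.5], 0]]}}

```text
t: 11.18
eef_pos: [0.6084, 0.0085, 0.1767]
tool_rot: [-0.0, 0.941, -0.339, 0.0]
contact_force: [0.8, -0.8, 5.1]
gripper_width: 0.134
```

```bash
python3 - <<'E'
from h import *
m,im=snap("w14");o=status.get_obs();print(o["t"],o["eef_pos"],toU(o["eef_pos"]),o["gripper_width"]*85.4,o["contact_force"])
cv2.imwrite("pics/w14c.png",cv2.resize(im[170:270,150:280],None,fx=6,fy=6,interpolation=cv2.INTER_CUBIC))
snap("s14","scene");s=cv2.imread("pics/s14.png");cv2.imwrite("pics/s14d.png",cv2.resize(s[170:260,240:340],None,fx=8,fy=8,interpolation=cv2.INTER_CUBIC))
E
```

```text
11.225 [0.60846245 0.00846762 0.17661676] [-44.56991308   3.34674469 176.6167608 ] 11.880598927244623 [-0.41951388 -0.32326284  5.29083661]
```

View pics/w14c.png

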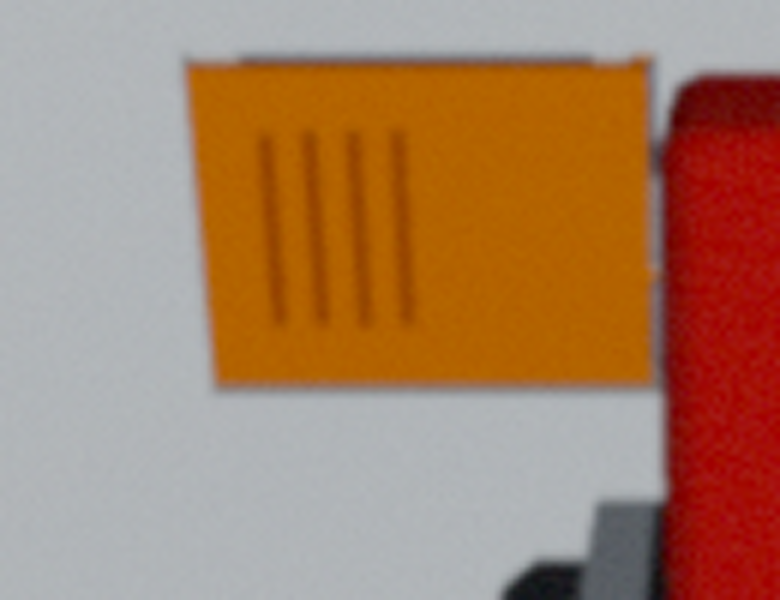

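View pics/s14d.png

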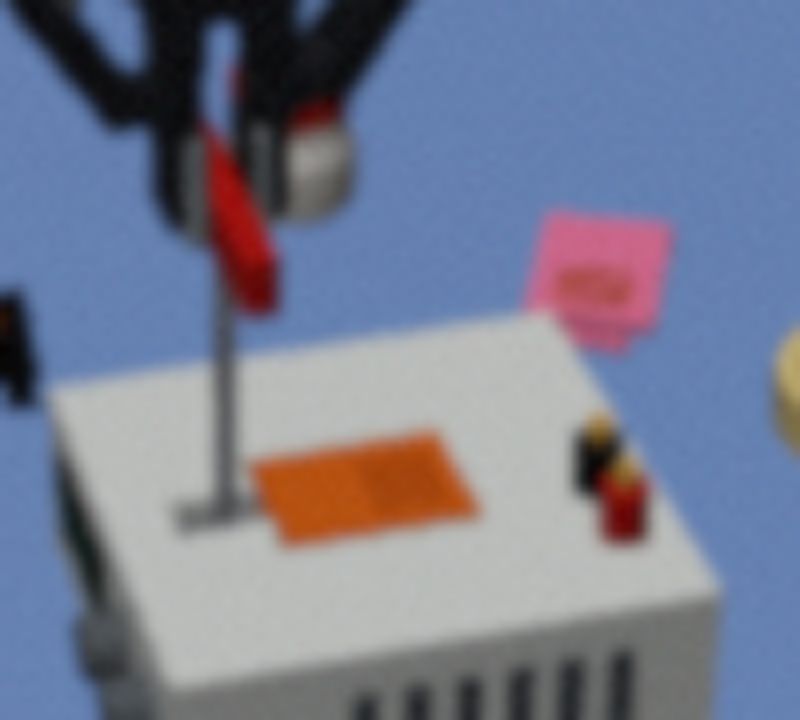

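Request:
{"api": "arm_command", "payload": {"series": [[30, [0, 0, 0], 0], [30, [0, 0, 2], 0], [30, [10, 0, 3], 0], [30, [20, 0, 3], 0], [30, [30, 0, 4], 0], [30, [40, 0, 6], 0], [30, [50, 0, 9], 0], [30, [50, 0, 9], 0]]}}

```text
t: 12.28
eef_pos: [0.6476, -0.0251, 0.1669]
tool_rot: [0.0, 0.94, -0.34, 0.0]
contact_force: [-0.2, 0.4, -0.9]
gripper_width: 0.351
```

```bash
python3 - <<'E'
from h import *
m,im=snap("w15");o=status.get_obs();print(o["t"],o["eef_pos"],toU(o["eef_pos"]),o["gripper_width"]*85.4,o["contact_force"])
snap("s15","scene");s=cv2.imread("pics/s15.png");cv2.imwrite("pics/s15d.png",cv2.resize(s[160:260,230:340],None,fx=7,fy=7,interpolation=cv2.INTER_CUBIC))
E
```

```text
12.325 [ 0.64735824 -0.02458168  0.16704786] [-95.60480259   4.10763272 167.04786445] 30.20565907334954 [-0.30166326 -0.28159836  0.71233156]
```

View pics/w15.png

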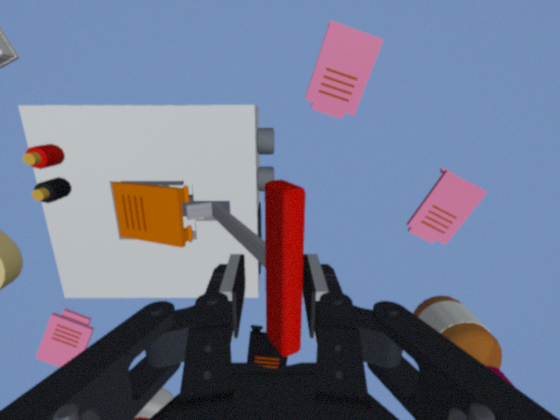

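View pics/s15d.png

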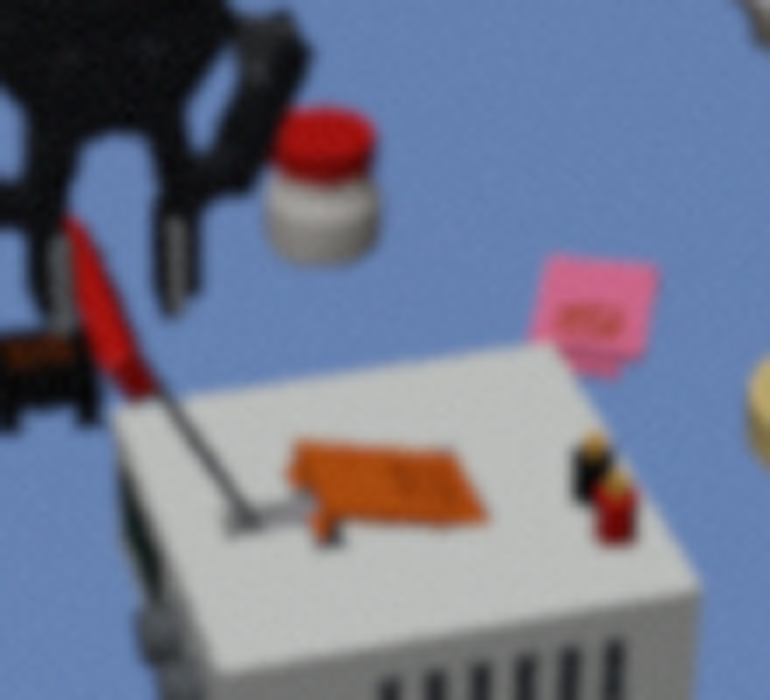

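Request:
{"api": "arm_command", "payload": {"series": [[25, [53, 0, 9], 0], [10, [54, 0, 9], 0], [10, [54, 0, 9], 0], [10, [54, 0, 9], 0]], "squeeze": 30}}

```text
t: 12.88
eef_pos: [0.688, -0.0569, 0.1586]
tool_rot: [-0.0, 0.941, -0.338, -0.0]
contact_force: [-1.0, -0.1, 1.1]
gripper_width: 0.116
```

```bash
python3 - <<'E'
from h import *
m,im=snap("w16");o=status.get_obs();print(o["t"],o["eef_pos"],toU(o["eef_pos"]),o["gripper_width"]*85.4,o["contact_force"])
E
```

```text
12.925 [ 0.68809088 -0.0569952   0.15868595] [-147.65263722    3.20955351  158.68594839] 10.197809047739486 [-0.44579964  0.87759677  0.1800041 ]
```

View pics/w16.png

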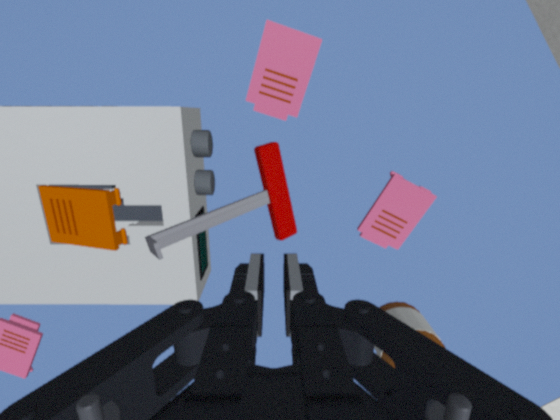

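```bash
python3 - <<'E'
from h import *
snap("s17","scene");snap("t17","top");snap("w17")
s=cv2.imread("pics/s17.png");cv2.imwrite("pics/s17d.png",cv2.resize(s[130:270,160:340],None,fx=4.4,fy=4.4,interpolation=cv2.INTER_CUBIC))
E
```

```text
(no output)
```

View pics/s17d.png

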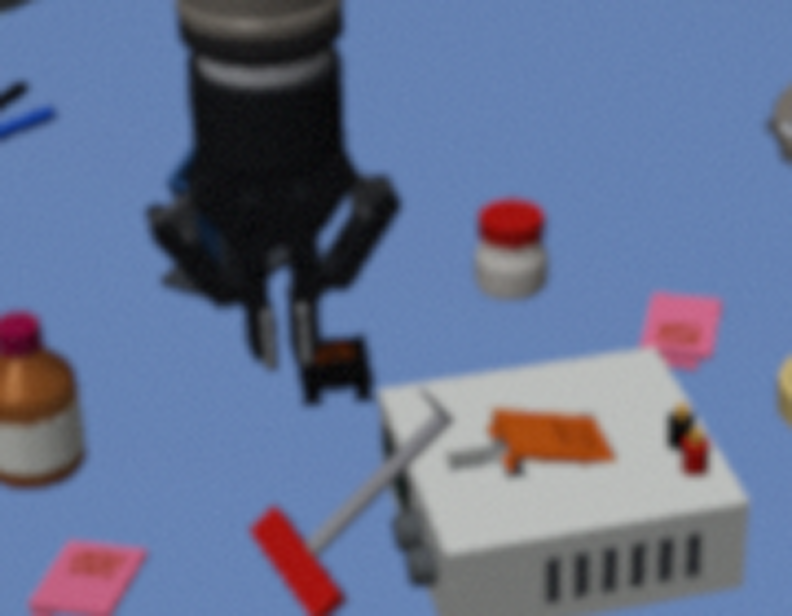

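View pics/w17.png

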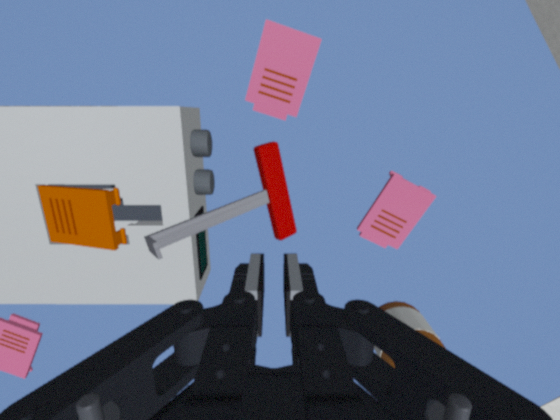

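View pics/t17.png

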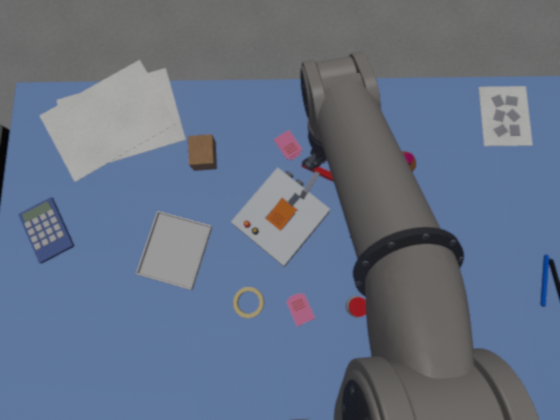

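```bash
python3 - <<'E'
from h import *
S,s=load("s17");m,w=load("w17")
cs=big(red(s),(200,230,250,275));cw=big(red(w),(240,130,310,250))
rs,rw=cv2.minAreaRect(cs),cv2.minAreaRect(cw);print(rs,rw)
X,e=tri([(S,rs[0]),(m,rw[0])]);print("bar",X,toU(X),e)
for n,a,b in (("blade-bar joint",(160+318/4.4,130+548/4.4),(266,197)),("heel",(160+447/4.4,130+416/4.4),(157,246)),("bar end+",(160+335/4.4,130+603/4.4),(266,146)),("bar end-",(160+263/4.4,130+520/4.4),(286,237))):
    X,e=tri([(S,a),(m,b)]);print(n,X.round(4),toU(X).round(1),np.round(e,4))
cv2.imwrite("pics/w17c.png",cv2.resize(w[120:270,140:310],None,fx=4.6,fy=4.6,interpolation=cv2.INTER_CUBIC))
E
```

```text
((227.0270233154297, 257.83782958984375), (26.2719669342041, 8.137334823608398), 54.462318420410156) ((275.7331237792969, 190.67697143554688), (96.53968811035156, 23.460344314575195), 77.00537872314453)
bar [ 0.69593691 -0.05185196  0.00948499] [-150.43532542   -5.74978808    9.48499411] [0.0009634983200570915, 0.000963498320056946]
blade-bar joint [ 0.6842 -0.048   0.0137] [-138.9   -1.3   13.7] [0.0036 0.0036]
heel [ 0.6042 -0.015   0.0688] [-56.2  24.1  68.8] [0.0033 0.0033]
bar end+ [ 0.7134 -0.0129  0.0104] [-139.1  -46.9   10.4] [0.0037 0.0037]
bar end- [ 0.6734 -0.0947  0.0063] [-160.3   41.6    6.3] [0.0013 0.0013]
```

View pics/w17c.png

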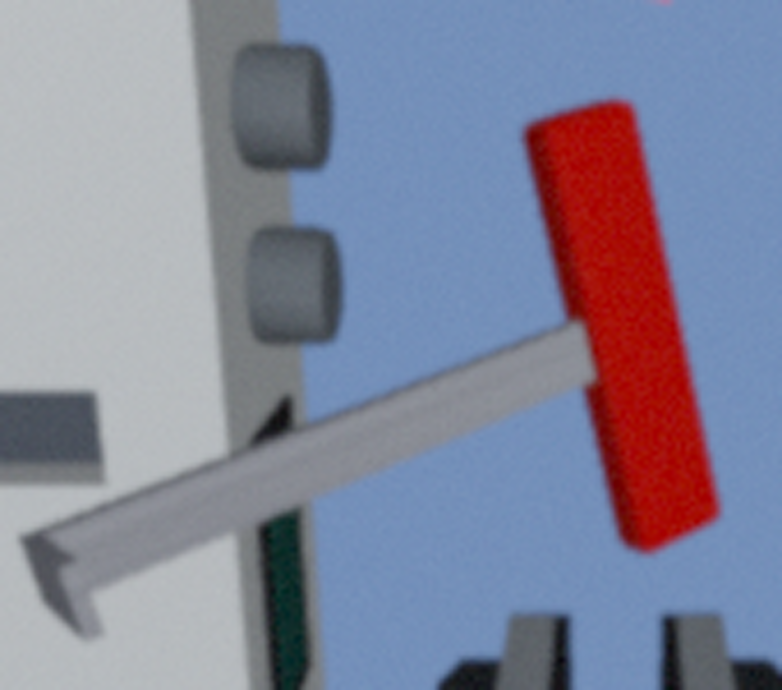

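```bash
python3 - <<'E'
from h import *
m,w=load("w17")
f=lambda x,y:(140+x/4.6,120+y/4.6)
for z in (.02,.03,.04):
    print(z,[toU(onz(m,f(*p),z)).round(1)[:2] for p in ((338,232),(340,340),(250,340))])
# blade edges at several stations, z by linear along blade
for a,b in (((560,328),(575,384)),((440,375),(462,428))):
    for z in (.018,.03): print(z,toU(onz(m,f(*a),z)).round(1),toU(onz(m,f(*b),z)).round(1))
o=status.get_obs();print(toU(o["eef_pos"]),o["q"])
E
```

```text
0.02 [array([-97. , -26.4]), array([-96.2,  -5.3]), array([-78.7,  -5.3])]
0.03 [array([-99. , -28.2]), array([-98.2,  -7.9]), array([-81.4,  -7.9])]
0.04 [array([-101.,  -30.]), array([-100.2,  -10.5]), array([-84. , -10.5])]
0.018 [-138.8   -7.1   18. ] [-141.6    4.3   18. ]
0.03 [-139.2  -10.1   30. ] [-141.9    0.7   30. ]
0.018 [-115.     2.4   18. ] [-119.    13.4   18. ]
0.03 [-116.6   -1.1   30. ] [-120.3    9.4   30. ]
[-148.19457936    3.49728054  158.68112474] [ 0.20702044  0.60716406 -0.31367171  1.57435663  0.21163856  0.99331765
 -0.86118492]
```

Request:
{"api": "arm_command", "payload": {"series": [[26, [-4, 0, 0], -0.18], [26, [-8, 0, 0], -0.36], [26, [-12, 0, 0], -0.54], [26, [-16, 0, 0], -0.72], [26, [-20, 0, 0], -0.9], [26, [-24, 0, 0], -1.08], [26, [-27, 0, 0], -1.26], [26, [-27, 0, 0], -1.44]]}}

```text
t: 14.08
eef_pos: [0.6675, -0.0406, 0.1586]
tool_rot: [0.0, 0.93, 0.368, 0.0]
contact_force: [0.4, -0.5, -0.2]
gripper_width: 0.308
```

```bash
python3 - <<'E'
from h import *
m,im=snap("w18");o=status.get_obs();A=axes();x=RU.T@A[:,0];print(o["t"],toU(o["eef_pos"]),np.degrees(np.arctan2(x[1],x[0])),o["gripper_width"]*85.4,o["q"])
E
```

```text
14.125 [-121.57179842    3.91983289  158.39512356] -96.90520797017344 26.02480277403716 [ 0.41334567  0.64137559 -0.65193394  1.61543944  0.43629021  1.03468385
  0.39151086]
```

View pics/w18.png

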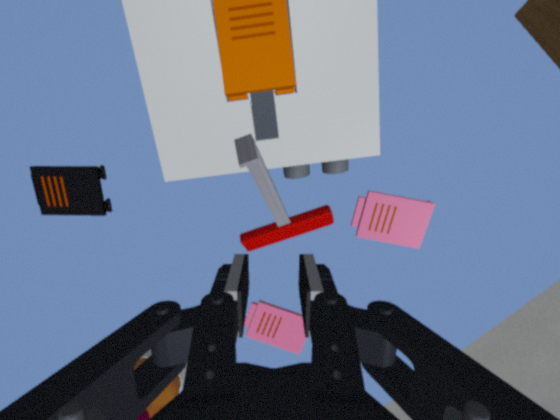

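```bash
python3 - <<'E'
from h import *
m,im=load("w18")
c=big(red(im),(220,190,350,260));print(cv2.minAreaRect(c))
P=np.array([toU(onz(m,p,.012))[:2] for p in c[:,0]]).astype(np.float32);r=cv2.minAreaRect(P);print(r)
cv2.imwrite("pics/w18c.png",cv2.resize(im[120:260,200:360],None,fx=4.8,fy=4.8,interpolation=cv2.INTER_CUBIC))
E
```

```text
((286.45001220703125, 228.35000610351562), (18.657434463500977, 94.23587036132812), 71.56504821777344)
((-151.2093505859375, -4.460906982421875), (18.888141632080078, 89.85213470458984), 12.604804039001465)
```

View pics/w18c.png

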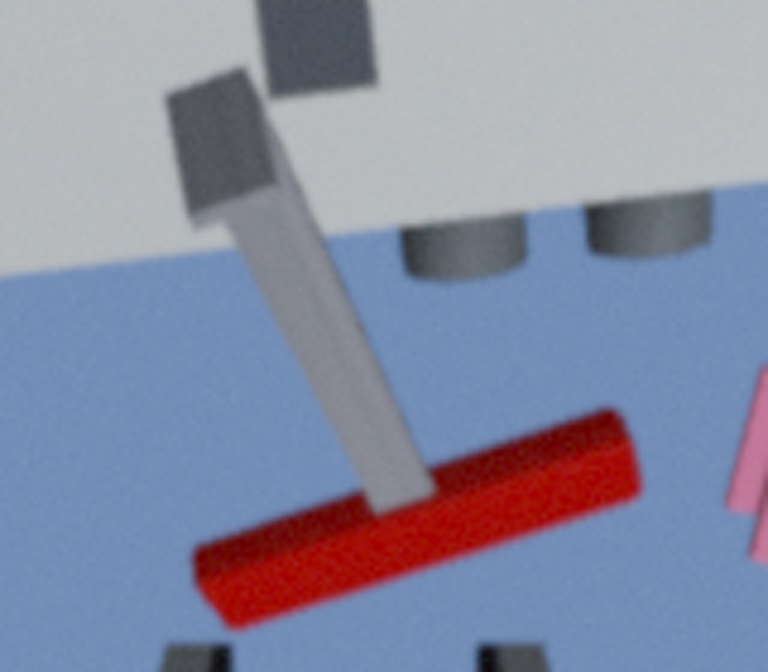

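Request:
{"api": "arm_command", "payload": {"series": [[26, [1, 0, 20], -0.18], [26, [2, -0.5, 50], -0.36], [26, [2, -0.5, 85], -0.36], [26, [2, -0.5, 105], -0.36], [26, [2, -0.5, 105], -0.36]]}}

```text
t: 14.75
eef_pos: [0.6679, -0.0393, 0.052]
tool_rot: [-0.001, 0.851, 0.526, -0.001]
contact_force: [0.5, -0.2, 0.2]
gripper_width: 0.304
```

```bash
python3 - <<'E'
from h import *
m,im=snap("w19");o=status.get_obs();A=axes();x=RU.T@A[:,0];print(o["t"],toU(o["eef_pos"]),np.degrees(np.arctan2(x[1],x[0])),o["gripper_width"]*85.4,o["contact_force"])
E
```

```text
14.8 [-121.45676903    1.53740027   53.51447637] -77.0608256513383 26.054324312571907 [0.18053976 0.48328918 0.11464449]
```

View pics/w19.png

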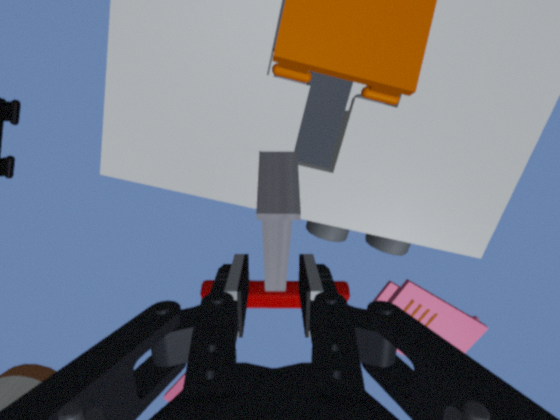

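Request:
{"api": "arm_command", "payload": {"series": [[26, [0, 0, 10], 0], [26, [0, 0, 17], 0], [5, [0, 0, 17], 0], [5, [0, 0, 17], 0], [5, [0, 0, 17], 0], [5, [0, 0, 17], 0]], "squeeze": 50}}

```text
t: 15.55
eef_pos: [0.6689, -0.0392, 0.0364]
tool_rot: [0.0, 0.85, 0.526, 0.0]
contact_force: [-0.4, -0.1, -1.3]
gripper_width: 0.124
```

Request:
{"api": "arm_command", "payload": {"series": [[5, [0, 0, -20], 0], [5, [-5, 0, -40], 0], [5, [-30, 1, -45], 0], [5, [-44, 2, -45], 0], [5, [-44, 2, -30], 0], [5, [-44, 2, -10], 0], [5, [-44, 2, 0], 0], [5, [-44, 2, 0], 0]]}}

```text
t: 16.55
eef_pos: [0.6502, -0.0782, 0.0348]
tool_rot: [-0.001, 0.85, 0.527, -0.001]
contact_force: [-1.2, -0.7, -1.3]
gripper_width: 0.122
```

```bash
python3 - <<'E'
from h import *
m,im=snap("w20");o=status.get_obs();A=axes();x=RU.T@A[:,0];print(o["t"],toU(o["eef_pos"]),np.degrees(np.arctan2(x[1],x[0])),o["gripper_width"]*85.4,o["contact_force"],o["torque"])
snap("s20","scene");s=cv2.imread("pics/s20.png");cv2.imwrite("pics/s20d.png",cv2.resize(s[130:270,160:340],None,fx=4.4,fy=4.4,interpolation=cv2.INTER_CUBIC))
E
```

```text
16.6 [-132.25695539   43.48179005   35.09647763] -76.93447977395422 10.503517875069509 [ 0.24384541  0.28842162 -0.80806423] [ 0.02318174 -0.02055209 -0.00285499]
```

View pics/w20.png

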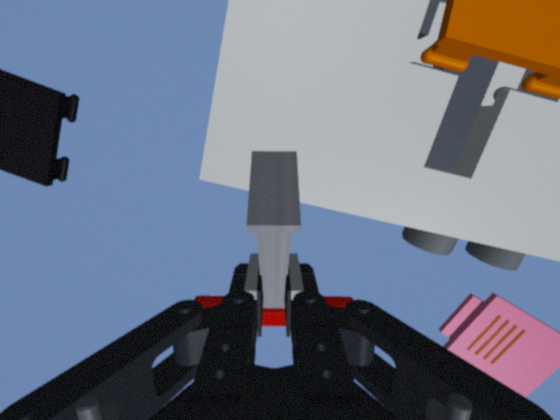

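View pics/s20d.png

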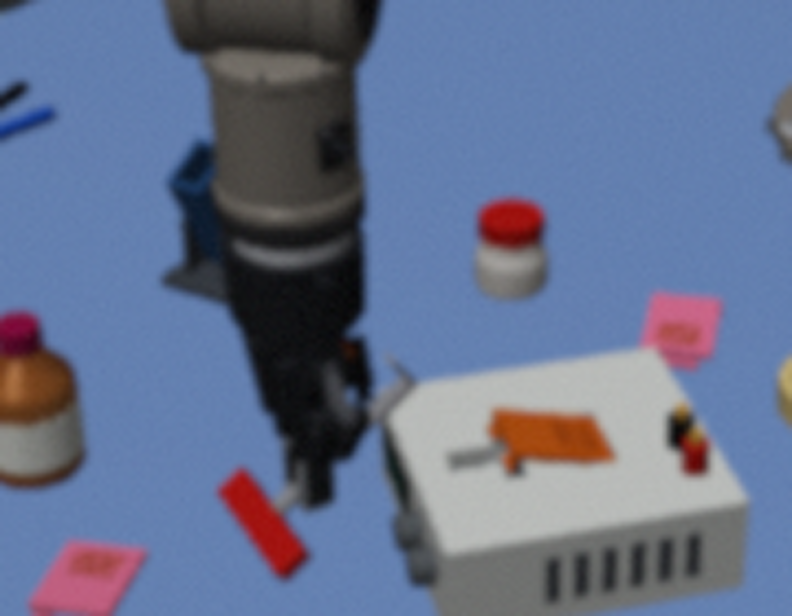

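Request:
{"api": "arm_command", "payload": {"series": [[26, [0, 0, 0], 0], [26, [0, 0, 0], 0], [26, [0, -8, -8], 0], [26, [0, -18, -14], 0], [26, [0, -25, -14], 0], [26, [0, -25, -12], 0], [26, [0, -25, -12], 0]]}}

```text
t: 17.52
eef_pos: [0.6285, -0.0686, 0.048]
tool_rot: [0.0, 0.85, 0.526, -0.0]
contact_force: [-0.1, -0.1, 0.5]
gripper_width: 0.306
```

```bash
python3 - <<'E'
from h import *
m,im=snap("w21");o=status.get_obs();A=axes();x=RU.T@A[:,0];print(o["t"],toU(o["eef_pos"]),np.degrees(np.arctan2(x[1],x[0])),o["gripper_width"]*85.4,o["contact_force"],o["torque"])
snap("s21","scene");s=cv2.imread("pics/s21.png");cv2.imwrite("pics/s21d.png",cv2.resize(s[190:270,200:300],None,fx=7,fy=7,interpolation=cv2.INTER_CUBIC))
E
```

```text
17.575 [-109.14589556   49.96743468   48.06467937] -77.0348809560594 25.949632255890563 [-0.37166109 -0.17061792 -0.25069442] [ 0.06530116 -0.01173002 -0.05083324]
```

View pics/w21.png

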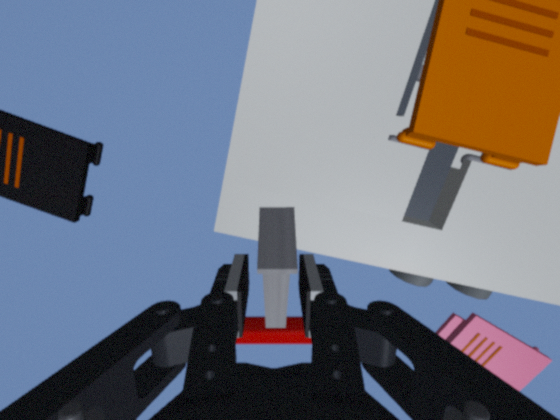

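View pics/s21d.png

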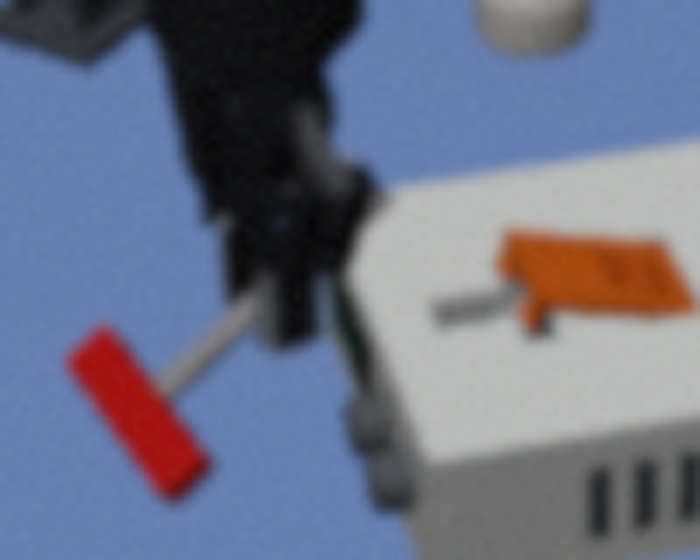

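Request:
{"api": "arm_command", "payload": {"series": [[5, [0, 0, 0], 0], [5, [0, 0, 0], 0], [5, [0, 0, 0], 0], [5, [0, 0, 0], 0], [5, [0, 0, -30], 0], [5, [0, 0, -70], 0], [5, [0, 0, -100], 0], [5, [0, 0, -100], 0]], "squeeze": 40}}

```text
t: 18.62
eef_pos: [0.6301, -0.0681, 0.1508]
tool_rot: [0.001, 0.85, 0.526, 0.002]
contact_force: [-0.7, 0.3, -1.2]
gripper_width: 0.126
```

```bash
python3 - <<'E'
from h import *
m,im=snap("w22");o=status.get_obs();A=axes();x=RU.T@A[:,0];print(o["t"],toU(o["eef_pos"]),np.degrees(np.arctan2(x[1],x[0])),o["gripper_width"]*85.4,o["contact_force"],o["torque"])
snap("s22","scene");s=cv2.imread("pics/s22.png");cv2.imwrite("pics/s22d.png",cv2.resize(s[150:270,180:330],None,fx=5,fy=5,interpolation=cv2.INTER_CUBIC))
E
```

```text
18.675 [-109.21872307   49.65597669  148.95614918] -77.02160543641122 10.771509779694295 [ 0.08619917 -1.06268172 -1.27033169] [0.02289905 0.0378677  0.05289847]
```

View pics/s22d.png

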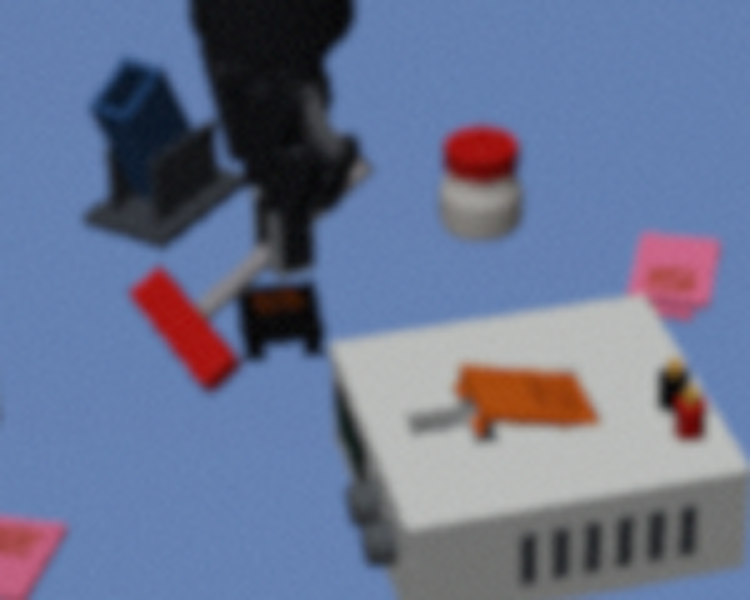

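Request:
{"api": "arm_command", "payload": {"series": [[5, [9, -32, -20], 0.04], [5, [19, -70, -20], 0.08], [5, [29, -105, -20], 0.12], [5, [38, -140, -20], 0.16], [5, [48, -175, -20], 0.2], [5, [56, -207, -20], 0.23], [5, [56, -207, 10], 0.23], [5, [56, -207, 10], 0.23]]}}

```text
t: 19.73
eef_pos: [0.466, 0.0735, 0.136]
tool_rot: [-0.001, 0.905, 0.425, -0.003]
contact_force: [0.1, 0.4, -1.1]
gripper_width: 0.124
```

```bash
python3 - <<'E'
from h import *
m,im=snap("w23");o=status.get_obs();A=axes();x=RU.T@A[:,0];print(o["t"],toU(o["eef_pos"]),np.degrees(np.arctan2(x[1],x[0])),o["gripper_width"]*85.4,o["contact_force"],o["torque"])
snap("s23","scene");s=cv2.imread("pics/s23.png");cv2.imwrite("pics/s23d.png",cv2.resize(s[150:290,220:400],None,fx=4.4,fy=4.4,interpolation=cv2.INTER_CUBIC))
E
```

```text
19.775 [106.02514897  42.80938162 137.10751188] -90.17572140949774 11.297199455082547 [-0.33684451 -0.14253297 -1.00777946] [-0.03492665 -0.01073448 -0.05978511]
```

View pics/s23d.png

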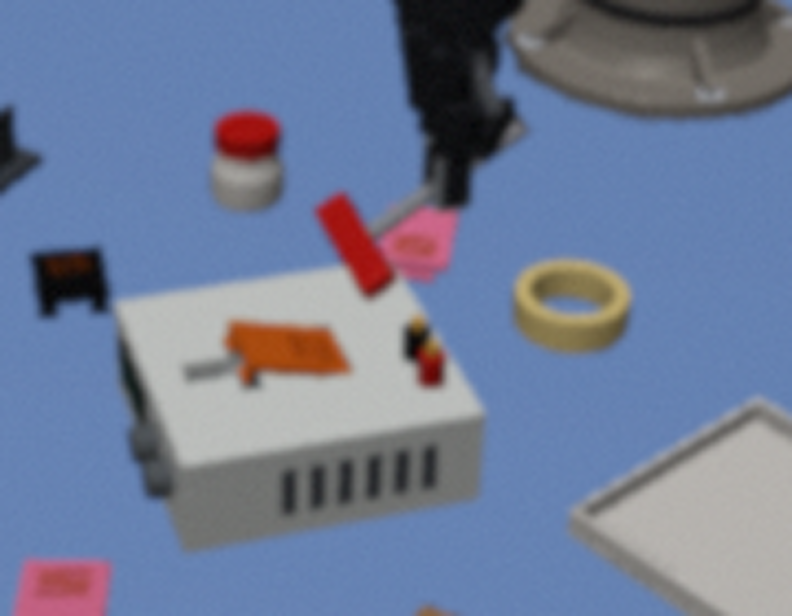

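View pics/w23.png

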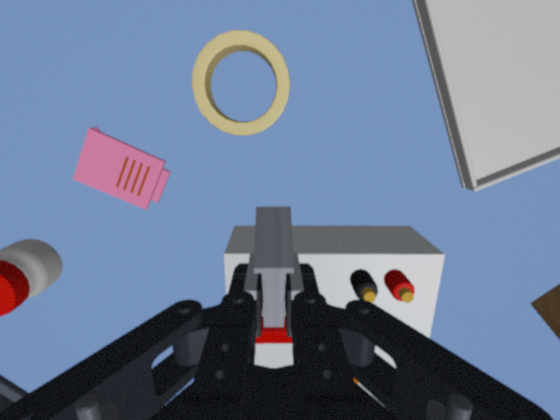

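Request:
{"api": "arm_command", "payload": {"series": [[5, [0, 1, 15], 0], [5, [0, 1, 30], 0], [5, [0, 1, 40], 0], [5, [0, 1, 50], 0], [5, [0, 1, 60], 0], [5, [0, 1, 68], 0], [5, [0, 1, 68], 0]], "squeeze": 30}}

```text
t: 20.7
eef_pos: [0.4689, 0.0737, 0.0697]
tool_rot: [-0.0, 0.905, 0.425, -0.0]
contact_force: [-1.1, 1.3, 2.4]
gripper_width: 0.124
```

```bash
python3 - <<'E'
from h import *
m,im=snap("w24");o=status.get_obs();A=axes();x=RU.T@A[:,0];print(o["t"],toU(o["eef_pos"]),np.degrees(np.arctan2(x[1],x[0])),o["gripper_width"]*85.4,o["contact_force"],o["torque"])
snap("s24","scene");s=cv2.imread("pics/s24.png");cv2.imwrite("pics/s24d.png",cv2.resize(s[150:290,220:400],None,fx=4.4,fy=4.4,interpolation=cv2.INTER_CUBIC))
E
```

```text
20.75 [104.42999257  41.68901946  70.03834606] -90.18080367627552 10.858371673719128 [-1.3093094   1.18733872  2.21697493] [ 0.13723561  0.1002512  -0.02292344]
```

View pics/s24d.png

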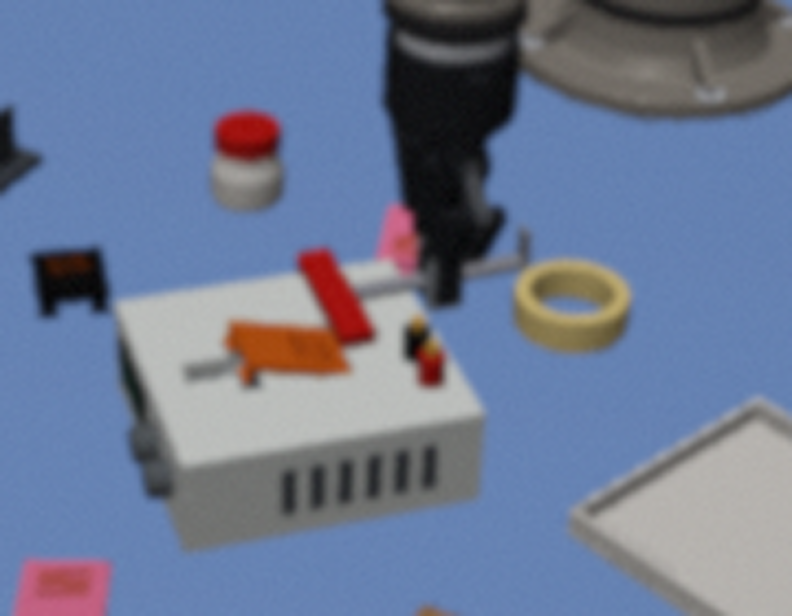

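View pics/w24.png

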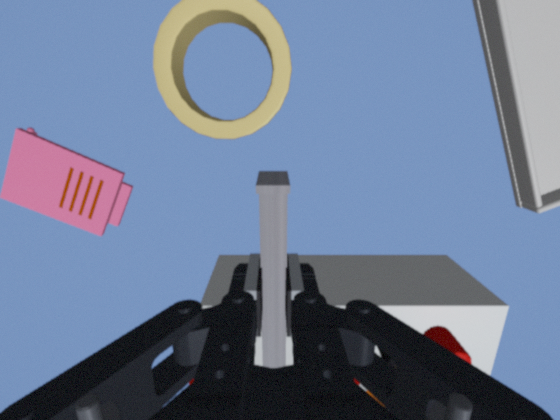

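Request:
{"api": "arm_command", "payload": {"series": [[5, [0, 0, 5], 0], [5, [0, 0, 10], 0], [5, [0, 0, 14], 0], [5, [0, 0, 18], 0], [5, [0, 0, 21], 0], [5, [0, 0, 23], 0], [5, [0, 0, 23], 0]]}}

```text
t: 21.68
eef_pos: [0.4706, 0.0731, 0.0488]
tool_rot: [0.001, 0.905, 0.425, 0.001]
contact_force: [-3.9, -2.5, 21.7]
gripper_width: 0.126
```

```bash
python3 - <<'E'
from h import *
m,im=snap("w25");o=status.get_obs();A=axes();x=RU.T@A[:,0];print(o["t"],toU(o["eef_pos"]),np.degrees(np.arctan2(x[1],x[0])),o["gripper_width"]*85.4,o["contact_force"],o["torque"])
snap("s25","scene");s=cv2.imread("pics/s25.png");cv2.imwrite("pics/s25d.png",cv2.resize(s[150:290,220:400],None,fx=4.4,fy=4.4,interpolation=cv2.INTER_CUBIC))
E
```

```text
21.725 [102.89943521  41.13043976  48.83903412] -90.24582309818615 10.823114521865172 [-3.71010484 -0.8515498  22.19257734] [-0.61626398  0.57576778 -0.02794998]
```

View pics/s25d.png

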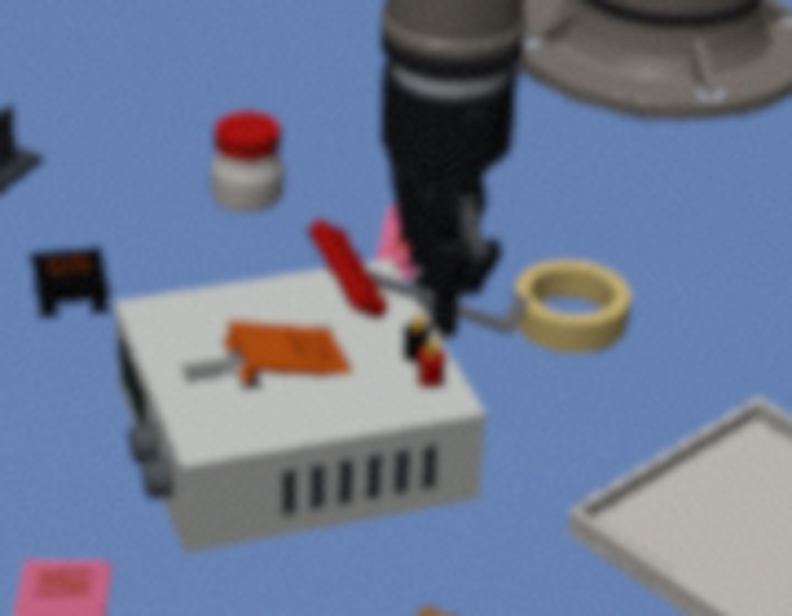

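View pics/w25.png

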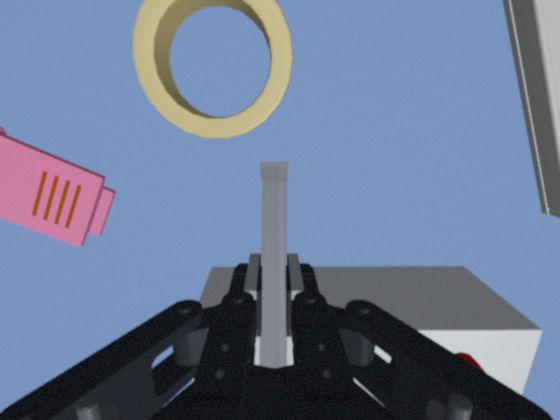

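Request:
{"api": "arm_command", "payload": {"series": [[5, [0, 0, 0], 0], [5, [0, 0, 0], 0], [5, [0, 0, 2], 0], [5, [0, 0, 2], 0]], "squeeze": 20}}

```text
t: 22.28
eef_pos: [0.4708, 0.0731, 0.047]
tool_rot: [0.001, 0.905, 0.425, 0.001]
contact_force: [-4.6, -1.3, 23.0]
gripper_width: 0.125
```

```bash
python3 - <<'E'
from h import *
m,im=snap("w26");o=status.get_obs();A=axes();x=RU.T@A[:,0];print(o["t"],toU(o["eef_pos"]),np.degrees(np.arctan2(x[1],x[0])),o["gripper_width"]*85.4,o["contact_force"],o["torque"])
snap("s26","scene");s=cv2.imread("pics/s26.png");cv2.imwrite("pics/s26d.png",cv2.resize(s[180:260,280:360],None,fx=8,fy=8,interpolation=cv2.INTER_CUBIC))
E
```

```text
22.325 [102.82154809  41.07465817  46.95378483] -90.24461769038442 10.731054684537227 [-4.52127007 -1.66580071 22.75634412] [-0.66394635  0.53512976 -0.07420029]
```

View pics/s26d.png

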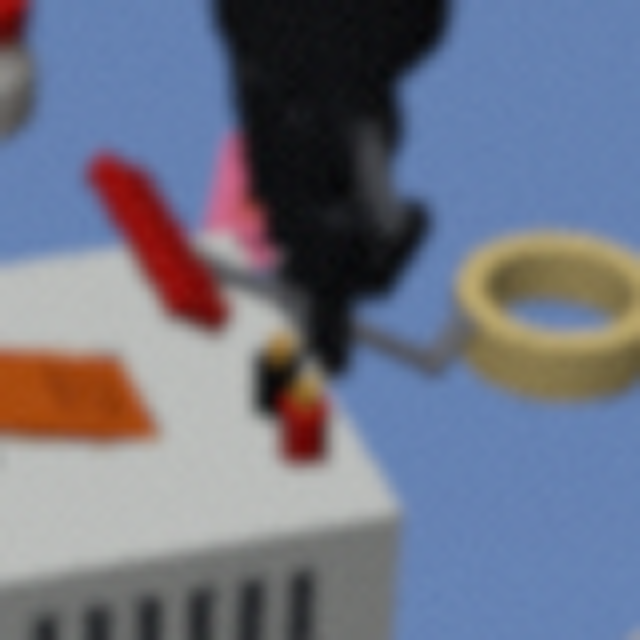

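```bash
python3 - <<'E'
from h import *
S,s=load("s26");m,w=load("w26");o=status.get_obs()
cv2.imwrite("pics/w26c.png",cv2.resize(w[140:300,200:350],None,fx=4,fy=4,interpolation=cv2.INTER_CUBIC))
X,e=tri([(S,(280+432/8,180+370/8)),(m,(274,178))]);print("heel",X,toU(X),e)
cs=big(red(s),(285,195,312,225));r=cv2.minAreaRect(cs);print(r)
# bar centre lies in plane unit y = 41
c,d=ray(S,r[0]);cu=toU(c);du=RU.T@d;print("bar",cu+du*(41-cu[1])/du[1])
c,d=ray(S,(280+432/8,180+370/8));cu=toU(c);du=RU.T@d;print("heel on plane",cu+du*(41-cu[1])/du[1])
E
```

```text
heel [0.43633986 0.10244012 0.01569684] [148.01796804  40.31868038  15.6968375 ] [0.0011393576236211366, 0.0011393576236212026]
((299.34613037109375, 209.7692108154297), (24.406808853149414, 6.379053115844727), 56.3099365234375)
bar [50.29973264 41.         84.9215064 ]
heel on plane [149.54327155  41.          14.52991694]
```

View pics/w26c.png

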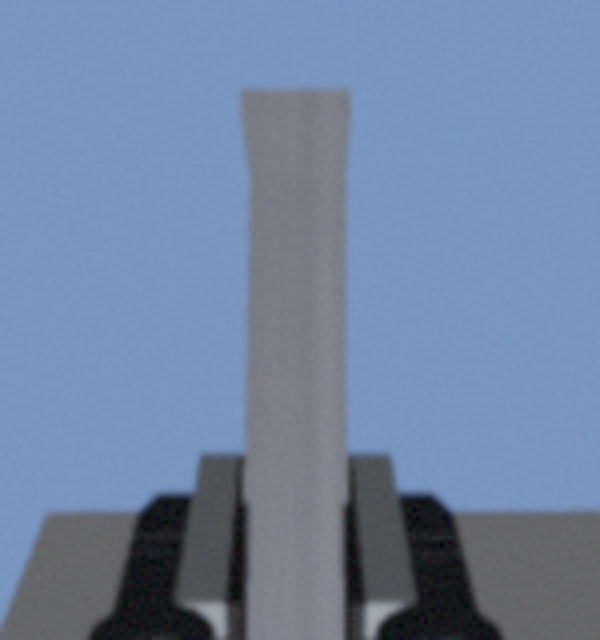

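Request:
{"api": "arm_command", "payload": {"series": [[5, [0, 0, 1.5], 0], [5, [0, 0, 3], 0], [5, [0, 0, 4], 0], [5, [0, 0, 4], 0]]}}

```text
t: 22.88
eef_pos: [0.4709, 0.0738, 0.0433]
tool_rot: [0.001, 0.905, 0.425, 0.002]
contact_force: [-6.6, -0.7, 26.9]
gripper_width: 0.123
```

```bash
python3 - <<'E'
from h import *
m,im=snap("w27");o=status.get_obs();print(o["t"],toU(o["eef_pos"]),o["gripper_width"]*85.4,o["contact_force"])
S,s=snap("s27","scene")
cv2.imwrite("pics/s27d.png",cv2.resize(s[180:260,280:360],None,fx=8,fy=8,interpolation=cv2.INTER_CUBIC))
cs=big(red(s),(285,190,312,225));r=cv2.minAreaRect(cs);print(r)
c,d=ray(S,r[0]);cu=toU(c);du=RU.T@d;print("bar",cu+du*(41-cu[1])/du[1])
E
```

```text
22.925 [103.15139263  40.4747997   43.29973927] 10.705827752924264 [-5.75008778 -0.60720661 27.13893068]
((300.7691955566406, 209.15382385253906), (24.406808853149414, 5.54700231552124), 56.3099365234375)
bar [54.07151285 41.         86.11545198]
```

View pics/s27d.png

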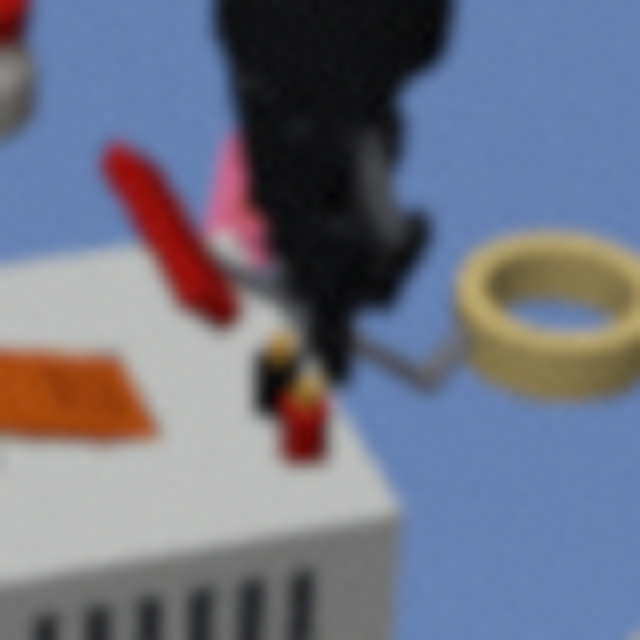

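Request:
{"api": "arm_command", "payload": {"series": [[5, [0, 0, 1.5], 0], [5, [0, 0, 2.5], 0], [5, [0, 0, 2.5], 0], [5, [0, 0, -20], 0], [5, [0, 0, -60], 0], [5, [0, 0, -100], 0], [5, [0, 0, -130], 0], [5, [0, 0, -130], 0]]}}

```text
t: 23.98
eef_pos: [0.4707, 0.0731, 0.173]
tool_rot: [0.001, 0.906, 0.424, 0.002]
contact_force: [0.3, 0.0, -0.7]
gripper_width: 0.124
```

```bash
python3 - <<'E'
from h import *
m,im=snap("w28");o=status.get_obs();p=toU(o["eef_pos"]);print(o["t"],p,o["eef_pos"],o["gripper_width"]*85.4,o["contact_force"],o["q"])
S,s=snap("s28","scene")
cv2.imwrite("pics/s28d.png",cv2.resize(s[120:240,250:370],None,fx=6,fy=6,interpolation=cv2.INTER_CUBIC))
E
```

```text
24.025 [103.47203662  42.05180128 171.52541684] [0.4696102  0.07276811 0.17152542] 10.792475274479598 [ 0.30068506 -0.28811233 -1.04804842] [ 0.41483289  0.35747872 -0.82704744  2.05459856  0.34591494  0.86836346
  0.26849602]
```

View pics/s28d.png

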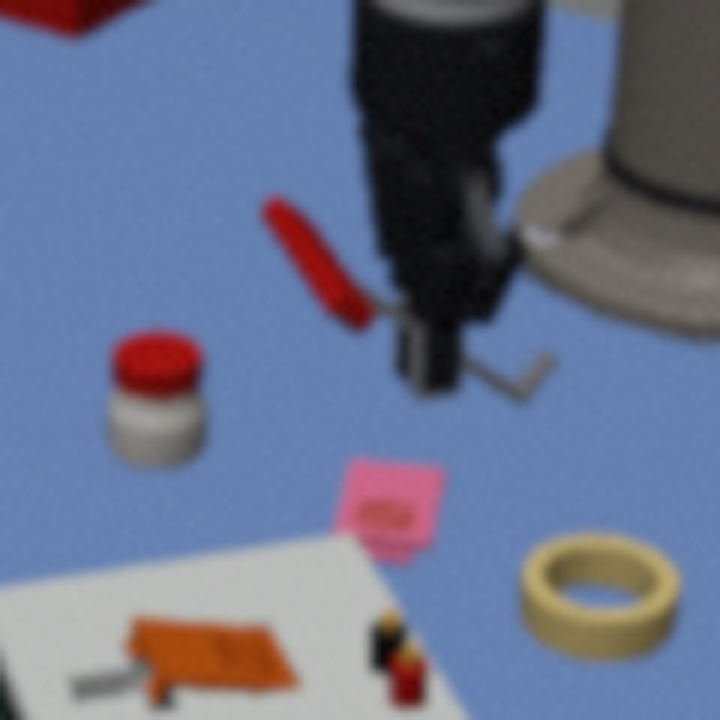

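View pics/w28.png

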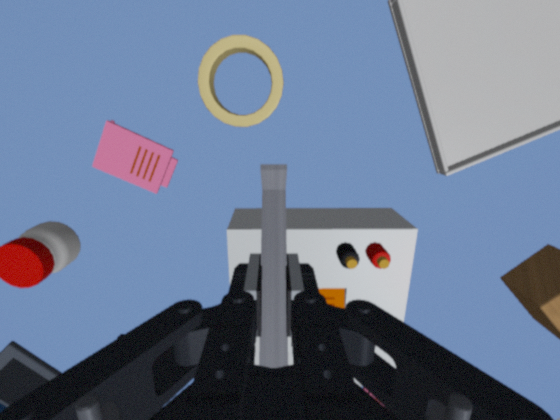

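```bash
python3 - <<'E'
from h import *
S,s=load("s28");m,w=load("w28");p=np.array([103.5,42,172.])
cs=big(red(s),(290,150,316,178));r=cv2.minAreaRect(cs);print(r)
def pl(uv):
    c,d=ray(S,uv);cu=toU(c);du=RU.T@d;return cu+du*(41.5-cu[1])/du[1]
b=pl(r[0]);h=pl((250+520/6,120+398/6));t=pl((250+549/6,120+357/6))
print("bar",b-p,"heel",h-p,"tip",t-p, np.linalg.norm(b-h),np.degrees(np.arctan2(b[2]-h[2],h[0]-b[0])),np.degrees(np.arctan2(t[2]-h[2],t[0]-h[0])))
E
```

```text
((302.31707763671875, 163.64637756347656), (24.20693588256836, 5.622255325317383), 51.34019470214844)
bar [-49.14480575  -0.5         43.95775371] heel [ 44.82092152  -0.5        -34.07920828] tip [ 56.53436748  -0.5        -16.04420634] 122.1446901764639 39.7090632597496 56.9969191971146
```

```bash
cat >> h.py <<'E'
th=np.radians(4.4); uu=np.array([np.cos(th),np.sin(th),0]); zz=np.array([0,0,1.])
a25=np.sin(np.radians(25))*uu+np.cos(np.radians(25))*zz
t25=-np.cos(np.radians(25))*uu+np.sin(np.radians(25))*zz
H0=np.array([.515,-.3005,.119])-.119*a25
LIP=H0-.002*t25+.085*a25   # lower inner lip at blade back
def tcp_for(phi,s,L,r=.0556,dz=.002):
    p=np.radians(phi);a=np.sin(p)*uu+np.cos(p)*zz;t=-np.cos(p)*uu+np.sin(p)*zz
    hb=LIP+s*t25-L*a25; return hb+.002*t+r*a-dz*zz
E
python3 - <<'E'
from h import *
o=status.get_obs();A=axes();print(o["t"],o["eef_pos"],np.degrees(np.arctan2(A[1,0],A[0,0])),o["q"][6])
for L in (-.045,-.01,.014):
    T=tcp_for(50,.008,L);print(L,T,A.T@(T-o["eef_pos"])*1000)
print(LIP,H0)
E
```

```text
24.075 [0.46894362 0.07267553 0.17068739] 50.239855919708404 0.26841115774305474
-0.045 [ 0.55539804 -0.29739154  0.16677618] [-229.18349655  303.14434893    4.21043489]
-0.01 [ 0.54064999 -0.29852634  0.1350554 ] [-239.46019888  292.52284909   35.93697158]
0.014 [ 0.53053705 -0.29930449  0.11330402] [-246.50708048  285.23953492   57.69231103]
[ 0.5024806  -0.30146332  0.0873403 ] [ 0.46485665 -0.30435832  0.01114937]
```

Request:
{"api": "arm_command", "payload": {"series": [[5, [-33, 43, -15], -0.11], [5, [-66, 87, -20], -0.22], [5, [-99, 130, -20], -0.33], [5, [-132, 174, -20], -0.44], [5, [-165, 217, -15], -0.55], [5, [-198, 260, -8], -0.66], [5, [-229, 303, 2], -0.77], [5, [-229, 303, 2], -0.77]], "squeeze": 40}}

```text
t: 25.08
eef_pos: [0.5539, -0.3018, 0.1651]
tool_rot: [-0.002, 0.682, 0.731, -0.001]
contact_force: [-0.4, -0.2, -1.4]
gripper_width: 0.129
```

```bash
python3 - <<'E'
from h import *
m,im=snap("w29");o=status.get_obs();A=axes();print(o["t"],o["eef_pos"],np.degrees(np.arctan2(A[1,0],A[0,0])),o["gripper_width"]*85.4)
S,s=snap("s29","scene")
cv2.imwrite("pics/s29d.png",cv2.resize(s[100:220,140:260],None,fx=6,fy=6,interpolation=cv2.INTER_CUBIC))
E
```

```text
25.125 [ 0.55444683 -0.29813663  0.16601433] 94.16374386043829 10.535852013680657
```

View pics/s29d.png

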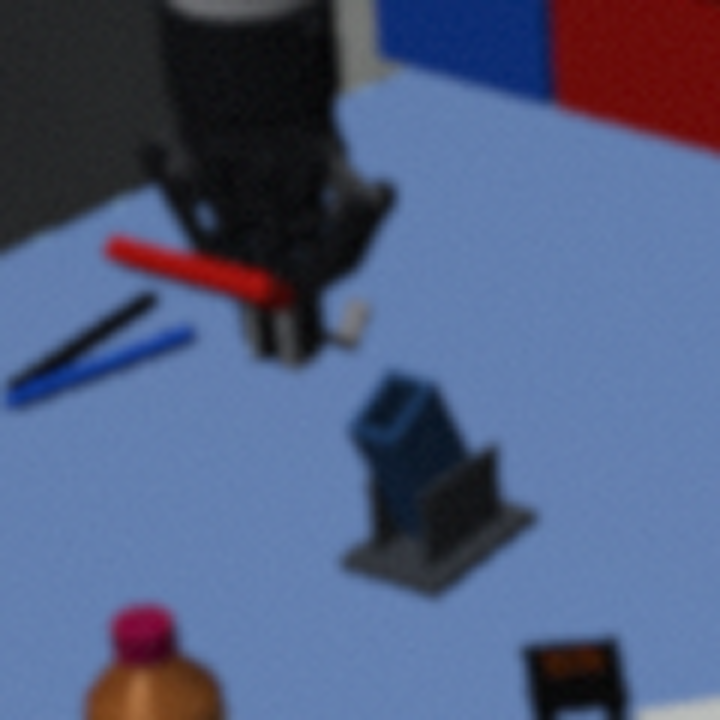

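View pics/w29.png

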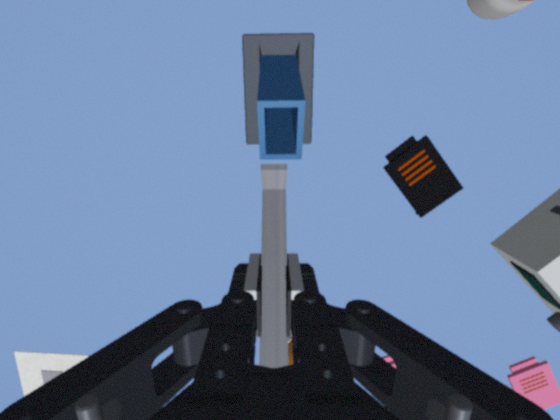

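```bash
python3 - <<'E'
from h import *
m,im=load("w29")
cv2.imwrite("pics/w29c.png",cv2.resize(im[20:200,220:340],None,fx=5,fy=5,interpolation=cv2.INTER_CUBIC)[:,:])
e=np.array([.5544,-.2981,.166])
print("cam",-np.array(m["R"]).T@m["t"])
for n,p,z in (("low l",(266,154),.0874),("low r",(296,154),.0874),("up l",(265,109),.1009),("up r",(298,109),.1009)):
    X=onz(m,p,z);print(n,X,"along u",(X-LIP)@uu*1000,"lat",(X-LIP)@np.array([-uu[1],uu[0],0])*1000)
h=(np.array(proj(m,LIP)),proj(m,LIP+.032*t25));print(h)
# foot edges: tip top corners & heel
for p in ((261,166),(287,166),(262,189),(287,189)): 
    X=onz(m,p,.145);print("foot@.145",X,(X-LIP)@np.array([-uu[1],uu[0],0])*1000)
T=camera_model("top")
t=cv2.imread("pics/top0.png")
for p in ((490,178),(568,172),(588,258),(522,262)): 
    z=.0874 if p[1]<200 else .1009
    X=onz(T,(345+p[0]/6,215+p[1]/6),z);print("top",X,(X-LIP)@uu*1000,(X-LIP)@np.array([-uu[1],uu[0],0])*1000)
E
```

```text
cam [ 0.47735588 -0.30848068  0.29084231]
low l [ 0.5028266  -0.31116556  0.0874    ] along u -0.39937168598268985 lat -9.700195335645038
low r [ 0.50144395 -0.29141544  0.0874    ] along u -0.26273507619580727 lat 10.097789371219003
up l [ 0.47490919 -0.31322998  0.1009    ] along u -28.392875384451916 lat -9.616735420029126
up r [ 0.47354341 -0.2937991   0.1009    ] along u -28.26391364266694 lat 9.861664422980036
(array([280.6977215 , 154.49658246]), array([281.29389294, 107.79948032]))
foot@.145 [ 0.50146299 -0.31243483  0.145     ] -10.861113074217489
foot@.145 [ 0.50059486 -0.30002014  0.145     ] 1.5835950596070472
foot@.145 [ 0.51270537 -0.31129201  0.145     ] -10.584162555866904
foot@.145 [ 0.51185317 -0.29907753  0.145     ] 1.6597017058949532
top [ 0.50252386 -0.28676288  0.0874    ] 1.1709319711816966 14.653788898395266
top [ 0.50465545 -0.31555597  0.0874    ] 1.0872656718234306 -14.217969715116276
top [ 0.47179441 -0.3163197   0.1009    ] -31.73551411901395 -12.458384089487419
top [ 0.47041053 -0.29247247  0.1009    ] -31.285781439143857 11.424728281605178
```

View pics/w29c.png

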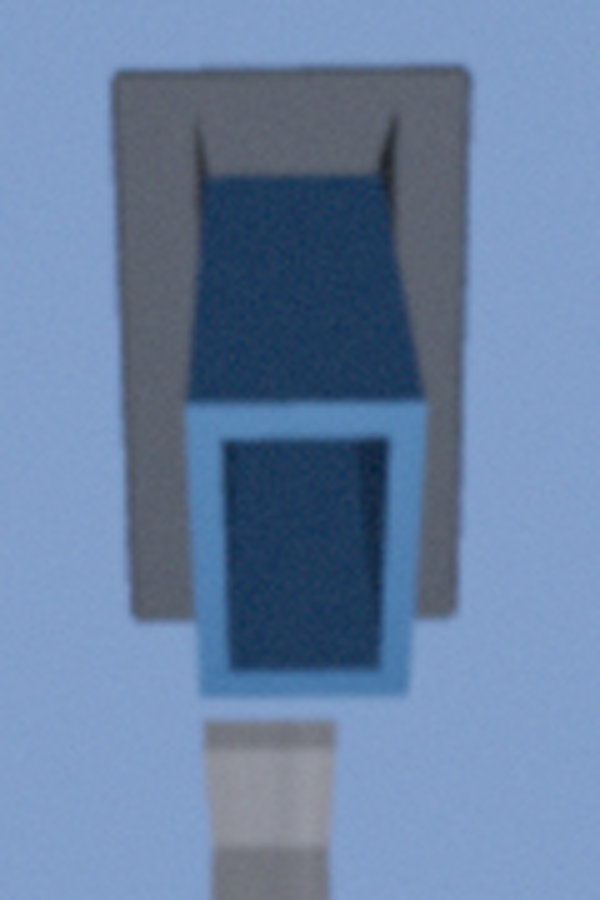

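```bash
python3 - <<'E'
from h import *
m,im=snap("w30");o=status.get_obs();print(o["t"],o["eef_pos"]);
cv2.imwrite("pics/w30c.png",cv2.resize(im[90:290,230:330],None,fx=4,fy=4,interpolation=cv2.INTER_CUBIC))
print(proj(m,LIP),proj(m,LIP+.032*t25))
e=o["eef_pos"]
for phi in (46,50,54):
    p=np.radians(phi);a=np.sin(p)*uu+np.cos(p)*zz;t=-np.cos(p)*uu+np.sin(p)*zz
    H=e+.002*zz-.0556*a
    print(phi,[proj(m,H+x*t+z*a).round(1) for x,z in ((.022,0),(.022,.003),(.002,.003))], "s,L of heelback",((H-.002*t-LIP)@t25*1000).round(1),(-(H-.002*t-LIP)@a25*1000).round(1))
E
```

```text
25.225 [ 0.55546238 -0.29472977  0.16782952]
[272.26298768 151.64541811] [272.17317013 104.96479639]
46 [array([277.8, 162.5]), array([277.9, 167.8]), array([277.3, 189.2])] s,L of heelback 4.6 -44.7
50 [array([278. , 160.7]), array([278. , 166.3]), array([277.4, 186.1])] s,L of heelback 8.2 -46.1
54 [array([278.1, 159.4]), array([278.2, 165.4]), array([277.5, 183.3])] s,L of heelback 11.7 -47.7
```

View pics/w30c.png

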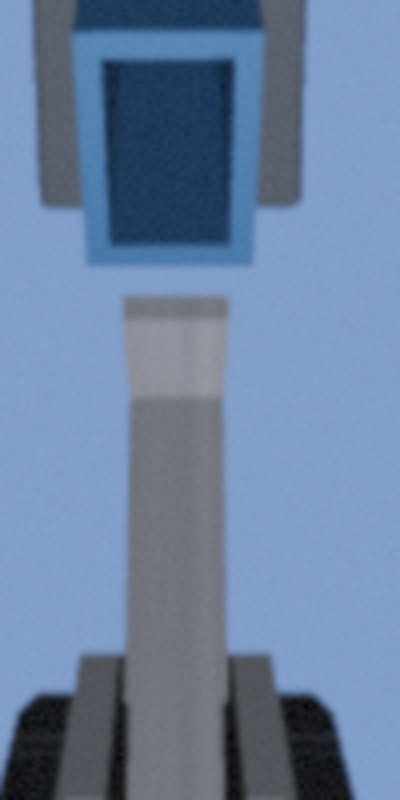

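Request:
{"api": "arm_command", "payload": {"series": [[5, [0, 0, 0], 0], [5, [0, 0, 0], 0], [5, [0, 0, 0], 0]]}}

```text
t: 25.6
eef_pos: [0.5561, -0.2957, 0.1696]
tool_rot: [0.0, 0.679, 0.734, -0.0]
contact_force: [-0.2, -0.1, -0.5]
gripper_width: 0.127
```

```bash
python3 - <<'E'
from h import *
o=status.get_obs();e=o["eef_pos"];m,im=snap("w31");print(o["t"],e);
A=Rt(o);print(np.degrees(np.arctan2(A[1,0],A[0,0])))
g=cv2.cvtColor(im,cv2.COLOR_BGR2GRAY).astype(float)
col=g[100:200,268:281].mean(1);d=np.abs(np.diff(col));print([(i+100.5,round(v,1)) for i,v in enumerate(d) if v>6])
print(proj(m,LIP),proj(m,LIP+.032*t25))
for r in (.0536,.0556,.0576):
  for phi in (42,45,48):
    p=np.radians(phi);a=np.sin(p)*uu+np.cos(p)*zz;t=-np.cos(p)*uu+np.sin(p)*zz
    H=e+.002*zz-r*a
    print(r,phi,[proj(m,H+x*t+z*a).round(1) for x,z in ((.022,0),(.022,.003),(.002,.003))], "s,L of heelback",((H-.002*t-LIP)@t25*1000).round(1),(-(H-.002*t-LIP)@a25*1000).round(1))
cv2.imwrite("pics/w31c.png",cv2.resize(im[90:290,230:330],None,fx=4,fy=4,interpolation=cv2.INTER_CUBIC))
E
```

```text
25.6 [ 0.55614174 -0.29566276  0.16960882]
94.47060820751815
[(100.5, np.float64(6.8)), (101.5, np.float64(21.2)), (102.5, np.float64(29.7)), (103.5, np.float64(12.8)), (147.5, np.float64(18.6)), (148.5, np.float64(22.6)), (149.5, np.float64(11.2)), (152.5, np.float64(9.5)), (153.5, np.float64(17.0)), (154.5, np.float64(10.4)), (162.5, np.float64(7.8)), (163.5, np.float64(16.1)), (164.5, np.float64(10.2)), (168.5, np.float64(8.2)), (169.5, np.float64(11.9)), (188.5, np.float64(10.8)), (189.5, np.float64(9.4))]
[272.62161075 149.12576625] [272.61623284 102.7031697 ]
0.0536 42 [array([275.8, 166.6]), array([275.8, 171.6]), array([275.5, 194.3])] s,L of heelback 0.5 -47.3
0.0536 45 [array([275.8, 165. ]), array([275.9, 170.2]), array([275.5, 191.8])] s,L of heelback 3.2 -48.1
0.0536 48 [array([275.9, 163.7]), array([275.9, 169.2]), array([275.6, 189.5])] s,L of heelback 5.8 -49.1
0.0556 42 [array([275.8, 163.4]), array([275.8, 168.3]), array([275.5, 191.2])] s,L of heelback 1.1 -45.4
0.0556 45 [array([275.8, 161.6]), array([275.9, 166.8]), array([275.5, 188.6])] s,L of heelback 3.9 -46.2
0.0556 48 [array([275.9, 160.1]), array([275.9, 165.5]), array([275.6, 186.2])] s,L of heelback 6.6 -47.2
0.0576 42 [array([275.8, 160.2]), array([275.8, 165. ]), array([275.5, 188.1])] s,L of heelback 1.6 -43.5
0.0576 45 [array([275.8, 158.3]), array([275.8, 163.3]), array([275.5, 185.4])] s,L of heelback 4.5 -44.4
0.0576 48 [array([275.9, 156.5]), array([275.9, 161.9]), array([275.6, 182.8])] s,L of heelback 7.4 -45.4
```

View pics/w31c.png

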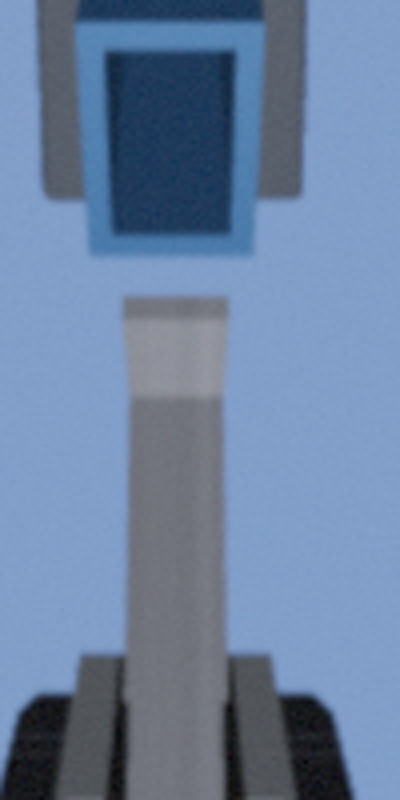

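Request:
{"api": "arm_command", "payload": {"series": [[5, [-0.8, -7, 12], 0], [5, [-0.8, -13, 24], 0], [5, [-0.8, -19, 36], 0], [5, [-0.8, -19, 36], 0], [5, [-0.8, -19, 36], 0]]}}

```text
t: 26.28
eef_pos: [0.5374, -0.2984, 0.1335]
tool_rot: [0.0, 0.679, 0.734, 0.0]
contact_force: [0.7, -0.9, -1.7]
gripper_width: 0.125
```

```bash
python3 - <<'E'
from h import *
o=status.get_obs();e=o["eef_pos"];m,im=snap("w32");print(o["t"],e);
cv2.imwrite("pics/w32c.png",cv2.resize(im[90:290,230:330],None,fx=4,fy=4,interpolation=cv2.INTER_CUBIC))
print(proj(m,LIP),proj(m,LIP+.032*t25))
r=.0536
for phi in (45,48,51):
    p=np.radians(phi);a=np.sin(p)*uu+np.cos(p)*zz;t=-np.cos(p)*uu+np.sin(p)*zz
    H=e+.002*zz-r*a
    print(r,phi,[proj(m,H+x*t+z*a).round(1) for x,z in ((.022,0),(.022,.003),(.002,.003))], "s,L of heelback",((H-.002*t-LIP)@t25*1000).round(1),(-(H-.002*t-LIP)@a25*1000).round(1))
snap("s32","scene");s=cv2.imread("pics/s32.png");cv2.imwrite("pics/s32d.png",cv2.resize(s[120:220,150:250],None,fx=7,fy=7,interpolation=cv2.INTER_CUBIC))
E
```

```text
26.275 [ 0.53743975 -0.29842335  0.13345429]
[274.57153355 189.37712155] [274.81149282 140.00164272]
0.0536 45 [array([275.6, 165. ]), array([275.7, 170.2]), array([275.4, 191.7])] s,L of heelback 5.0 -7.4
0.0536 48 [array([275.7, 163.6]), array([275.7, 169.1]), array([275.4, 189.5])] s,L of heelback 7.6 -8.3
0.0536 51 [array([275.7, 162.6]), array([275.8, 168.3]), array([275.4, 187.3])] s,L of heelback 10.2 -9.4
```

View pics/w32c.png

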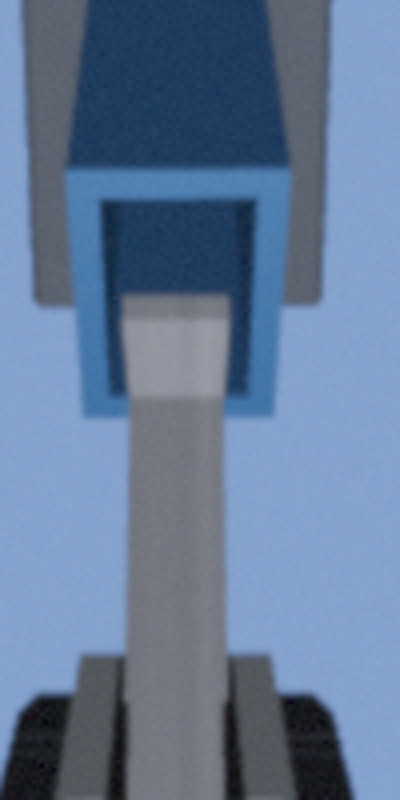

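View pics/s32d.png

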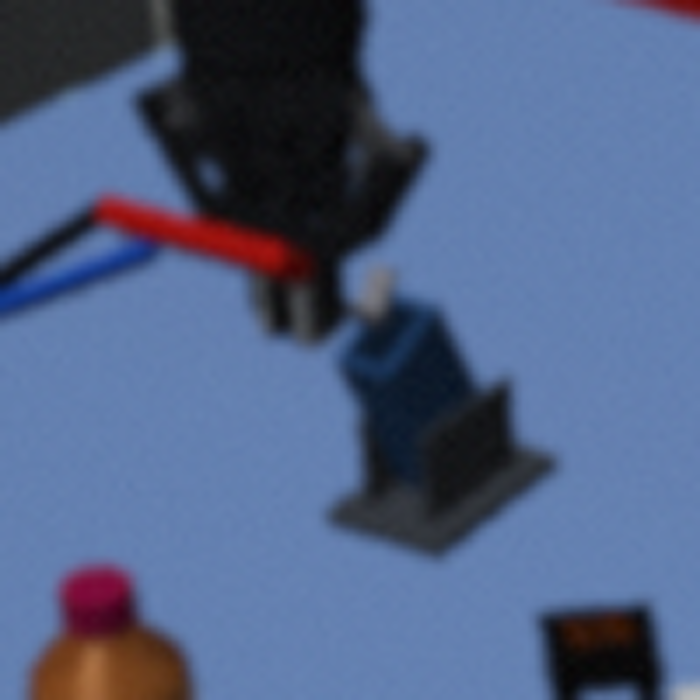

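Request:
{"api": "arm_command", "payload": {"series": [[5, [0, -2, 5], 0], [5, [0, -4, 9], 0], [5, [0, -6, 13], 0], [5, [0, -8.5, 18], 0], [5, [0, -8.5, 18], 0]]}}

```text
t: 27.0
eef_pos: [0.5281, -0.2991, 0.1147]
tool_rot: [-0.0, 0.679, 0.734, -0.0]
contact_force: [-0.4, -0.2, -1.4]
gripper_width: 0.125
```

```bash
python3 - <<'E'
from h import *
o=status.get_obs();e=o["eef_pos"];m,im=snap("w33");print(o["t"],e,o["contact_force"]);
cv2.imwrite("pics/w33c.png",cv2.resize(im[90:290,230:330],None,fx=4,fy=4,interpolation=cv2.INTER_CUBIC))
r=.0536
for phi in (45,48,51):
    p=np.radians(phi);a=np.sin(p)*uu+np.cos(p)*zz;t=-np.cos(p)*uu+np.sin(p)*zz
    H=e+.002*zz-r*a
    print(r,phi, "s,L of heelback",((H-.002*t-LIP)@t25*1000).round(1),(-(H-.002*t-LIP)@a25*1000).round(1))
snap("s33","scene");s=cv2.imread("pics/s33.png");cv2.imwrite("pics/s33d.png",cv2.resize(s[120:220,150:250],None,fx=7,fy=7,interpolation=cv2.INTER_CUBIC))
E
```

```text
27.0 [ 0.52809946 -0.29907824  0.11472307] [-0.35655897 -0.16673604 -1.43190485]
0.0536 45 s,L of heelback 5.6 13.5
0.0536 48 s,L of heelback 8.2 12.6
0.0536 51 s,L of heelback 10.8 11.5
```

View pics/w33c.png

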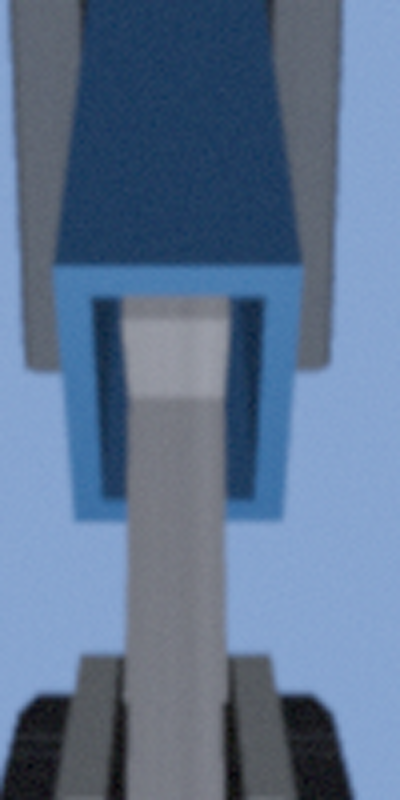

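```bash
python3 - <<'E'
from h import *
e=np.array([.5281,-.2991,.1147])
for phi,s,L in ((48,.0082,.0126),(45,.0082,.018),(43,.0085,.024),(41,.0085,.027)):
    d=tcp_for(phi,s,L,r=.0536)-e;print(phi,L,(d@uu*1000).round(1),(d[2]*1000).round(1))
E
```

```text
48 0.0126 0.0 0.0
45 0.018 -4.3 -2.9
43 0.024 -8.5 -7.0
41 0.027 -11.2 -8.5
```

Request:
{"api": "arm_command", "payload": {"series": [[5, [0, -2, 1.5], 0], [5, [0, -4.3, 3], 0], [5, [0, -6.5, 5], 0], [5, [0, -8.5, 7], 0], [5, [0, -10, 8], 0], [5, [0, -10, 8], 0]], "squeeze": 20}}

```text
t: 27.85
eef_pos: [0.5272, -0.2991, 0.1123]
tool_rot: [0.007, 0.678, 0.735, 0.005]
contact_force: [13.7, 1.2, 12.8]
gripper_width: 0.126
```

```bash
python3 - <<'E'
from h import *
o=status.get_obs();e=o["eef_pos"];m,im=snap("w34");print(o["t"],e,o["contact_force"]);
cv2.imwrite("pics/w34c.png",cv2.resize(im[90:390,190:370],None,fx=3,fy=2,interpolation=cv2.INTER_CUBIC))
snap("s34","scene");s=cv2.imread("pics/s34.png");cv2.imwrite("pics/s34d.png",cv2.resize(s[120:220,150:250],None,fx=6,fy=6,interpolation=cv2.INTER_CUBIC))
E
```

```text
27.85 [ 0.52721341 -0.29911567  0.11234471] [13.67027611  1.15349731 12.77433795]
```

View pics/w34c.png

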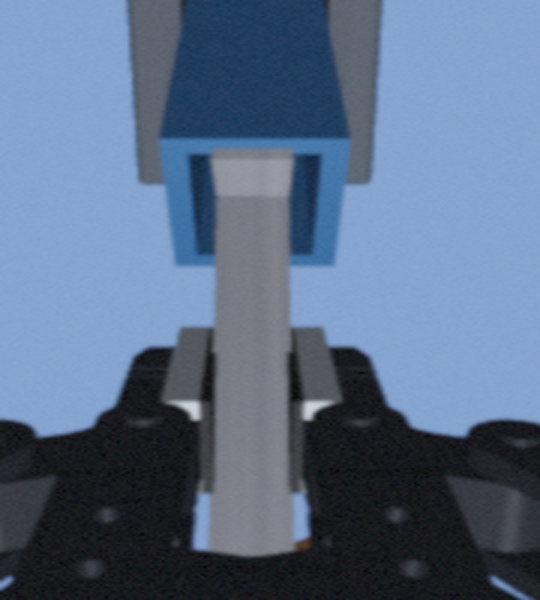

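View pics/s34d.png

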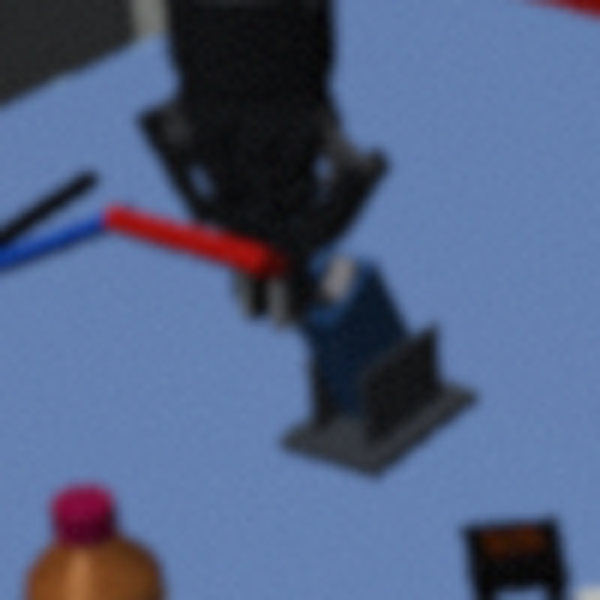

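Request:
{"api": "arm_command", "payload": {"series": [[5, [0, 7, -5], 0], [5, [0, 6, -7], 0], [5, [0, 5, -9], 0], [5, [0, 4, -11], 0], [5, [0, 4, -11], 0]]}}

```text
t: 28.58
eef_pos: [0.5235, -0.2994, 0.1186]
tool_rot: [0.001, 0.679, 0.734, 0.001]
contact_force: [5.3, 0.4, 1.4]
gripper_width: 0.122
```

```bash
python3 - <<'E'
from h import *
o=status.get_obs();e=o["eef_pos"];m,im=snap("w35");print(o["t"],e,o["contact_force"]);
cv2.imwrite("pics/w35c.png",cv2.resize(im[90:290,230:330],None,fx=4,fy=4,interpolation=cv2.INTER_CUBIC))
S,s=snap("s35","scene");cv2.imwrite("pics/s35d.png",cv2.resize(s[120:220,150:250],None,fx=6,fy=6,interpolation=cv2.INTER_CUBIC))
cs=big(red(s),(160,140,205,175));r=cv2.minAreaRect(cs);print(r)
n=np.array([-uu[1],uu[0],0]);c,d=ray(S,r[0]);X=c+d*((LIP-c)@n)/(d@n);print("bar-tcp u,z",(X-e)@uu*1000,(X-e)[2]*1000)
E
```

```text
28.575 [ 0.52351398 -0.29944201  0.11861136] [5.27654454 0.41348355 1.38504372]
((182.5500030517578, 155.85000610351562), (28.144271850585938, 5.6921000480651855), 18.434947967529297)
bar-tcp u,z 47.90142707059034 46.8212565678968
```

View pics/w35c.png

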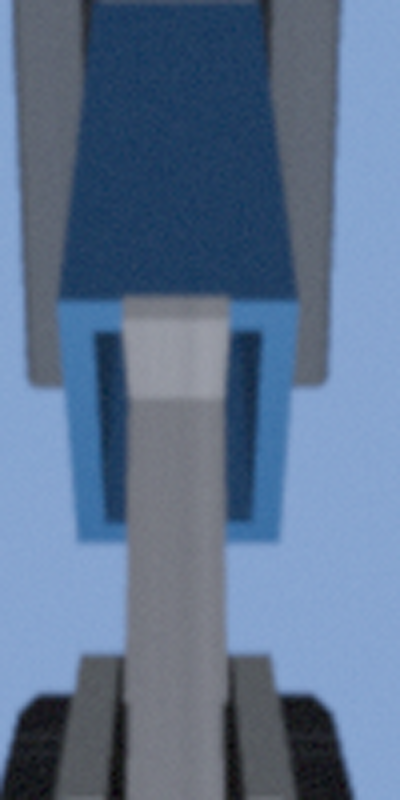

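```bash
python3 - <<'E'
from h import *
e=status.get_obs()["eef_pos"];m,im=load("w35");r=.0536
g=cv2.cvtColor(im,cv2.COLOR_BGR2GRAY).astype(float)
print(proj(m,LIP),proj(m,LIP+.032*t25))
for phi in (44,46,48):
    p=np.radians(phi);a=np.sin(p)*uu+np.cos(p)*zz;t=-np.cos(p)*uu+np.sin(p)*zz
    H=e+.002*zz-r*a;hb=H-.002*t
    print(phi,[proj(m,H+x*t+z*a).round(1) for x,z in ((.022,0),(.022,.003),(.002,.003))],((hb-LIP)@t25*1000).round(1),(-(hb-LIP)@a25*1000).round(1), "n lat",(e-LIP)@np.array([-uu[1],uu[0],0])*1000)
print(e)
E
```

```text
[274.58010318 220.87115667] [274.84013697 172.91526213]
44 [array([275.7, 165.6]), array([275.7, 170.7]), array([275.4, 192.6])] 10.4 12.2 n lat 0.4244449303633452
46 [array([275.7, 164.6]), array([275.8, 169.9]), array([275.4, 191. ])] 12.2 11.7 n lat 0.4244449303633452
48 [array([275.8, 163.7]), array([275.8, 169.2]), array([275.5, 189.5])] 14.0 11.0 n lat 0.4244449303633452
[ 0.52354537 -0.29941677  0.11860353]
```

Request:
{"api": "arm_command", "payload": {"series": [[5, [0, 4, -6], 0], [5, [0, 8.7, -6], 0], [5, [0, 8.7, -6], 0], [5, [0, 8.7, -6], 0]], "squeeze": 40}}

```text
t: 29.18
eef_pos: [0.5309, -0.2989, 0.1239]
tool_rot: [-0.0, 0.679, 0.734, -0.0]
contact_force: [-0.1, 0.5, -1.3]
gripper_width: 0.122
```

```bash
cat >> h.py <<'E'
def sL(name,phi=48,r=.0536):
    o=status.get_obs();e=o["eef_pos"];m,im=snap(name);print(o["t"],e,o["contact_force"].round(1),"w",o["gripper_width"]*85.4)
    cv2.imwrite(f"pics/{name}c.png",cv2.resize(im[90:290,230:330],None,fx=4,fy=4,interpolation=cv2.INTER_CUBIC))
    for ph in (phi-3,phi,phi+3):
        p=np.radians(ph);a=np.sin(p)*uu+np.cos(p)*zz;t=-np.cos(p)*uu+np.sin(p)*zz
        H=e+.002*zz-r*a;hb=H-.002*t
        print(ph,[proj(m,H+x*t+z*a).round(1)[1] for x,z in ((.022,0),(.022,.003),(.002,.003))],"s",((hb-LIP)@t25*1000).round(1),"L",(-(hb-LIP)@a25*1000).round(1))
    print("lips",proj(m,LIP),proj(m,LIP+.032*t25))
    g=cv2.cvtColor(im,cv2.COLOR_BGR2GRAY).astype(float);col=g[100:200,269:280].mean(1);d=np.abs(np.diff(col));print([(i+100.5,round(float(v),1)) for i,v in enumerate(d) if v>6])
E
python3 -c "
from h import *
sL('w36')"
```

```text
29.175 [ 0.53088857 -0.29885915  0.12391242] [-0.1  0.5 -1.3] w 10.422842629628947
45 [np.float64(165.1), np.float64(170.3), np.float64(191.9)] s 6.9 L 4.0
48 [np.float64(163.7), np.float64(169.2), np.float64(189.6)] s 9.6 L 3.1
51 [np.float64(162.7), np.float64(168.4), np.float64(187.5)] s 12.1 L 2.0
lips [274.56341394 205.21025423] [274.81370673 155.75814731]
[(146.5, 19.9), (147.5, 23.7), (148.5, 12.4), (153.5, 7.1), (154.5, 18.9), (155.5, 23.9), (156.5, 9.7), (162.5, 20.7), (163.5, 25.1), (164.5, 10.5), (168.5, 9.4), (169.5, 12.0), (188.5, 10.3), (189.5, 11.3)]
```

View pics/w36c.png

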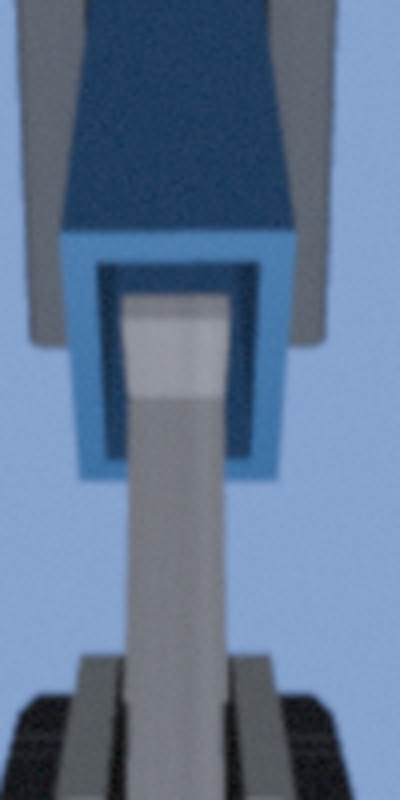

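Request:
{"api": "arm_command", "payload": {"series": [[5, [0, 0, 3], 0], [5, [0, -2, 7], 0], [5, [0, -4, 11], 0], [5, [0, -5.5, 14], 0], [5, [0, -5.5, 14], 0]]}}

```text
t: 29.85
eef_pos: [0.5272, -0.2992, 0.1113]
tool_rot: [0.001, 0.679, 0.734, 0.001]
contact_force: [0.3, 0.5, 0.2]
gripper_width: 0.126
```

```bash
python3 -c "
from h import *
sL('w37')"
```

```text
29.85 [ 0.52723727 -0.29918582  0.11126469] [0.3 0.5 0.2] w 10.733456731479611
45 [np.float64(165.0), np.float64(170.2), np.float64(191.8)] s 4.9 L 17.1
48 [np.float64(163.7), np.float64(169.2), np.float64(189.5)] s 7.5 L 16.1
51 [np.float64(162.7), np.float64(168.4), np.float64(187.4)] s 10.1 L 15.1
lips [274.83083655 218.94770479] [275.14463109 167.83501499]
[(158.5, 24.5), (159.5, 22.2), (168.5, 8.9), (169.5, 12.7), (188.5, 11.4), (189.5, 10.7)]
```

View pics/w37c.png

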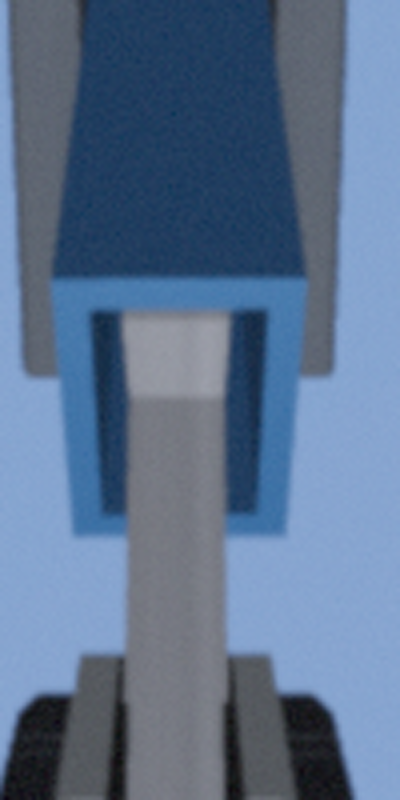

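Request:
{"api": "arm_command", "payload": {"series": [[5, [0, -2, 0], 0], [5, [0, -4, -1.5], 0], [5, [0, -6, -3], 0], [5, [0, -8, -4], 0], [5, [0, -8, -4], 0]], "squeeze": 20}}

```text
t: 30.52
eef_pos: [0.5232, -0.2988, 0.1159]
tool_rot: [0.004, 0.679, 0.734, 0.004]
contact_force: [13.6, 0.1, -4.2]
gripper_width: 0.129
```

```bash
python3 -c "
from h import *
sL('w38',45)"
```

```text
30.525 [ 0.52319633 -0.29879082  0.11585864] [13.6  0.1 -4.2] w 11.055542480857383
42 [np.float64(166.4), np.float64(171.3), np.float64(193.8)] s 7.8 L 15.4
45 [np.float64(164.8), np.float64(170.1), np.float64(191.4)] s 10.4 L 14.6
48 [np.float64(163.5), np.float64(169.1), np.float64(189.1)] s 13.1 L 13.6
lips [273.45770286 222.78091367] [273.65487507 174.55150343]
[(164.5, 6.5), (165.5, 17.8), (166.5, 21.5), (167.5, 9.5), (172.5, 11.8), (173.5, 16.7), (174.5, 11.8), (193.5, 10.9), (194.5, 20.2), (195.5, 8.1)]
```

View pics/w38c.png

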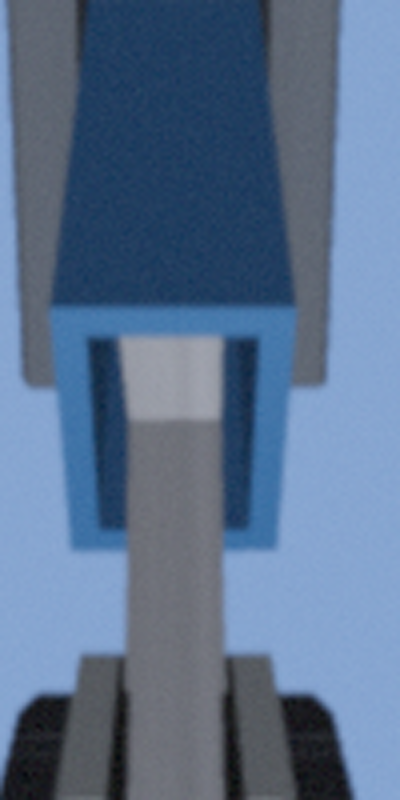

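Request:
{"api": "arm_command", "payload": {"series": [[5, [0, 2.5, 0], 0], [5, [0, 1.5, 2], 0], [5, [0, 0.5, 4], 0], [5, [0, -0.8, 7.5], 0], [5, [0, -0.8, 7.5], 0]], "squeeze": 30}}

```text
t: 31.2
eef_pos: [0.5203, -0.2994, 0.1076]
tool_rot: [0.002, 0.679, 0.734, 0.003]
contact_force: [8.3, 1.0, -2.2]
gripper_width: 0.123
```

```bash
python3 -c "
from h import *
sL('w39',42)"
```

```text
31.2 [ 0.52030854 -0.2994095   0.10762101] [ 8.3  1.  -2.2] w 10.507829196264632
39 [np.float64(168.3), np.float64(173.0), np.float64(196.6)] s 4.2 L 24.7
42 [np.float64(166.5), np.float64(171.4), np.float64(194.0)] s 6.9 L 24.1
45 [np.float64(164.9), np.float64(170.1), np.float64(191.6)] s 9.6 L 23.3
lips [274.18583004 233.93902297] [274.46422002 184.88976793]
[(175.5, 13.5), (176.5, 21.5), (177.5, 14.0), (182.5, 6.7), (183.5, 18.5), (184.5, 15.1), (192.5, 6.6), (193.5, 15.3), (194.5, 14.0)]
```

View pics/w39c.png

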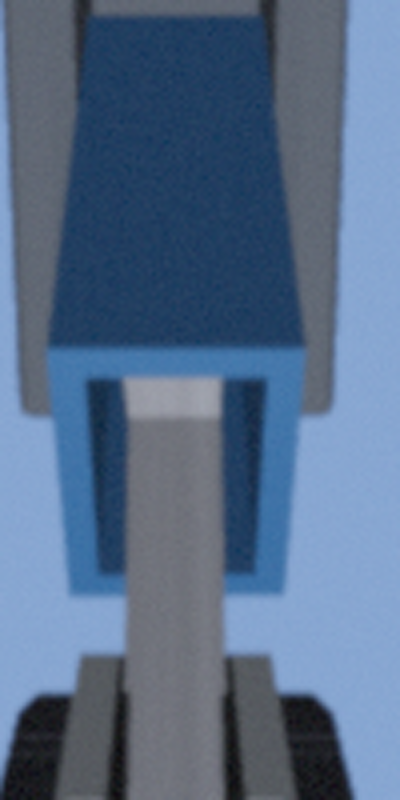

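Request:
{"api": "arm_command", "payload": {"series": [[24, [0, 1.5, 0], 0], [24, [0, 1.5, 0], 0], [24, [0, 9, -8], 0], [24, [0, 18, -17], 0], [24, [0, 18, -17], 0]]}}

```text
t: 31.88
eef_pos: [0.5369, -0.2983, 0.1252]
tool_rot: [0.001, 0.679, 0.734, 0.001]
contact_force: [-0.2, 0.6, -0.3]
gripper_width: 0.285
```

```bash
python3 -c "
from h import *
sL('w40',42)
S,s=snap('s40','scene');cv2.imwrite('pics/s40d.png',cv2.resize(s[120:220,150:250],None,fx=6,fy=6,interpolation=cv2.INTER_CUBIC))
e=status.get_obs()['eef_pos']
cs=big(red(s),(160,130,215,180));r=cv2.minAreaRect(cs);print(r)
n=np.array([-uu[1],uu[0],0]);c,d=ray(S,r[0]);X=c+d*((LIP-c)@n)/(d@n);print('bar-tcp u,z',(X-e)@uu*1000,(X-e)[2]*1000,'bar',X)
"
```

```text
31.875 [ 0.53688318 -0.29834072  0.12520261] [-0.2  0.6 -0.3] w 24.333556946964745
39 [np.float64(168.5), np.float64(173.1), np.float64(196.8)] s -3.4 L 1.8
42 [np.float64(166.6), np.float64(171.6), np.float64(194.2)] s -0.7 L 1.1
45 [np.float64(165.0), np.float64(170.3), np.float64(191.8)] s 2.0 L 0.3
lips [274.5546608  193.94421354] [274.82026938 142.69341055]
[(132.5, 8.3), (133.5, 26.8), (134.5, 24.7), (140.5, 7.8), (141.5, 12.2), (142.5, 8.2), (152.5, 14.3), (153.5, 10.7)]
((184.3867950439453, 160.89620971679688), (27.884191513061523, 5.631782531738281), 15.945395469665527)
bar-tcp u,z 31.28206551904316 24.07046283965464 bar [ 0.56645408 -0.29654082  0.14804251]
```

View pics/w40.png

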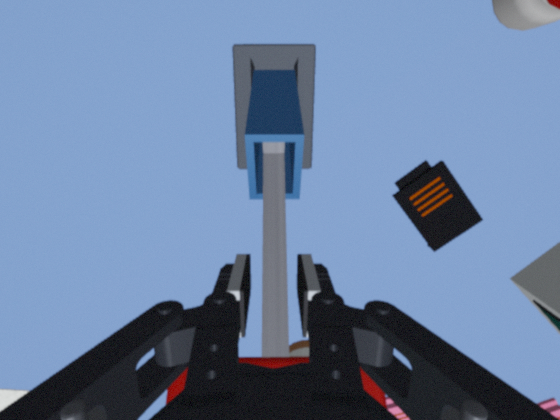

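View pics/s40d.png

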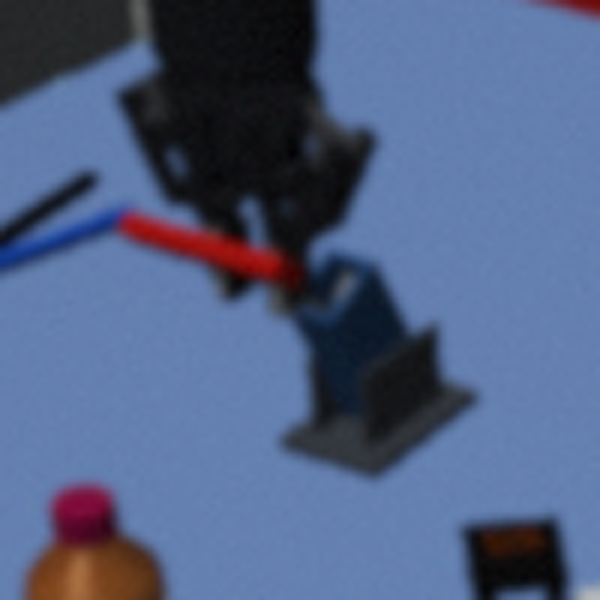

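Request:
{"api": "arm_command", "payload": {"series": [[24, [0, 0, -35], 0], [40, [0, 0, -80], 0.1], [50, [0, 6, -90], 0.28], [50, [0, 12, -90], 0.46], [50, [0, 18, -90], 0.64], [50, [0, 24, -90], 0.82], [50, [0, 29, -90], 1.0], [50, [0, 29, -90], 1.18]]}}

```text
t: 32.98
eef_pos: [0.5638, -0.2962, 0.2134]
tool_rot: [-0.0, 0.973, 0.229, -0.0]
contact_force: [0.0, -0.0, 0.3]
gripper_width: 0.587
```

Request:
{"api": "arm_command", "payload": {"series": [[50, [0, 0, 0], 0.18], [50, [0, 0, 0], 0.39], [50, [0, 0, 0], 0.39]]}}

```text
t: 33.35
eef_pos: [0.5636, -0.2963, 0.2135]
tool_rot: [0.0, 0.999, 0.039, -0.0]
contact_force: [0.4, 0.3, 0.4]
gripper_width: 0.586
```

```bash
python3 - <<'E'
from h import *
o=status.get_obs();A=Rt(o);e=o["eef_pos"];print(o["t"],e,np.degrees(np.arctan2(A[1,0],A[0,0])),o["q"][6],o["gripper_width"]*85.4)
m,im=snap("w41");S,s=snap("s41","scene")
cs=big(red(s),(150,130,215,190));r=cv2.minAreaRect(cs);print(r)
cw=big(red(im));rw=cv2.minAreaRect(cw);print(rw);X,err=tri([(S,r[0]),(m,rw[0])]);print("bar",X,err,"tool frame",A.T@(X-e)*1000)
E
```

```text
33.35 [ 0.56358145 -0.29626562  0.21352104] 4.500564199507134 0.24121865937739645 50.081680300332806
((184.59786987304688, 161.18682861328125), (28.455434799194336, 3.5792999267578125), 17.35402488708496)
((282.0, 232.5), (131.0, 32.0), 90.0)
bar [ 0.56927376 -0.29417892  0.14937997] [0.0009670284887297521, 0.0009670284887298808] tool frame [ 5.89643476 -1.64469996 64.13548286]
```

View pics/w41.png

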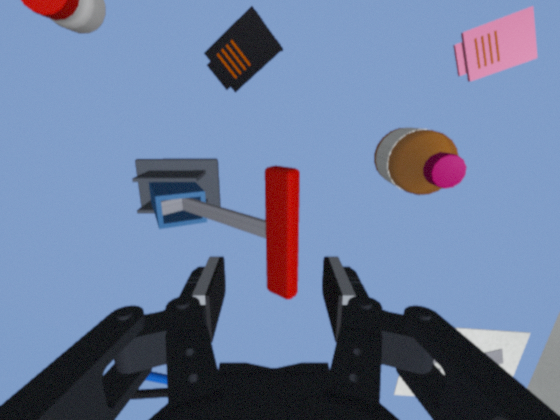

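Request:
{"api": "arm_command", "payload": {"series": [[50, [0, -1, 30], 0], [50, [0, -1, 58], 0], [50, [-4, -1, 58], 0], [50, [-10, -1, 56], 0], [50, [-16, -1, 53], 0], [50, [-22, -1, 50], 0], [50, [-22, -1, 50], 0]]}}

```text
t: 34.33
eef_pos: [0.5416, -0.2976, 0.1648]
tool_rot: [0.001, 0.999, 0.039, 0.0]
contact_force: [0.6, 0.3, -0.0]
gripper_width: 0.589
```

```bash
cat >> h.py <<'E'
def barm(name,box=(140,120,225,200)):
    o=status.get_obs();A=Rt(o);e=o["eef_pos"];m,im=snap("w"+name);S,s=snap("s"+name,"scene")
    print(o["t"],e,o["contact_force"].round(1),o["gripper_width"]*85.4)
    cs=big(red(s),box);r=cv2.minAreaRect(cs);cw=big(red(im),(200,100,350,400));rw=cv2.minAreaRect(cw)
    X,err=tri([(S,r[0]),(m,rw[0])]);print(r,rw,"bar",X.round(4),np.round(err,4),"rel seated u,z",((X-np.array([.515,-.3005,.119]))@uu*1000).round(1),((X[2]-.119)*1000).round(1),"tool",(A.T@(X-e)*1000).round(1))
    cv2.imwrite(f"pics/s{name}d.png",cv2.resize(s[120:220,150:250],None,fx=6,fy=6,interpolation=cv2.INTER_CUBIC))
E
python3 -c "
from h import *
barm('42')"
```

```text
34.325 [ 0.54164273 -0.29760002  0.16476796] [ 0.6  0.3 -0. ] 50.3329476976945
((193.44998168945312, 159.64999389648438), (13.914020538330078, 4.110960960388184), 18.434947967529297) ((300.73724365234375, 272.5284729003906), (44.14160919189453, 172.8456268310547), 0.9391909241676331) bar [ 0.5516 -0.2874  0.1529] [0.0089 0.0089] rel seated u,z 37.5 33.9 tool [10.7 -9.5 11.9]
```

View pics/w42.png

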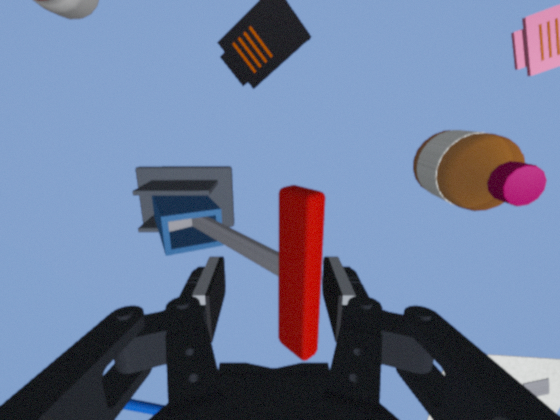

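View pics/s42d.png

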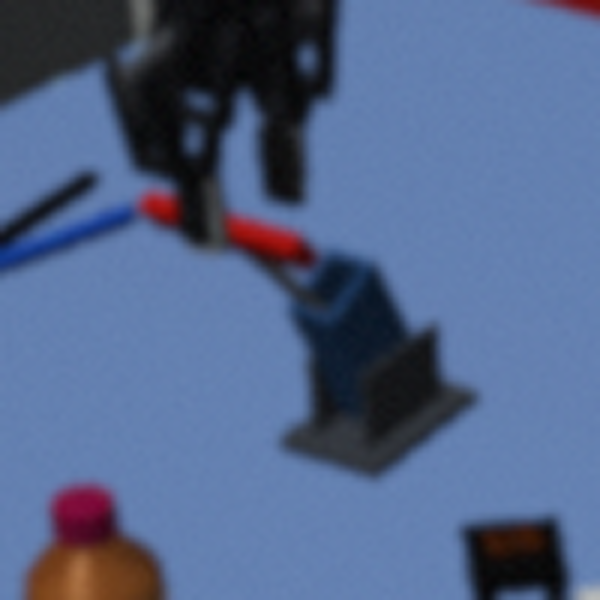

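Request:
{"api": "arm_command", "payload": {"series": [[50, [-5, 0, 3], 0], [50, [-10, 0, 6], 0], [50, [-15, 0, 9], 0], [50, [-20, 0, 13], 0], [50, [-25, 0, 17], 0], [50, [-25, 0, 17], 0]]}}

```text
t: 35.17
eef_pos: [0.5163, -0.2991, 0.1463]
tool_rot: [-0.0, 0.999, 0.039, -0.0]
contact_force: [-0.1, 0.5, 0.1]
gripper_width: 0.582
```

```bash
python3 -c "
from h import *
barm('43')"
```

```text
35.175 [ 0.51629908 -0.29912263  0.14634967] [-0.1  0.5  0.1] 49.712777405664774
((201.90586853027344, 164.92352294921875), (17.13750648498535, 5.097866058349609), 12.52880859375) ((274.0, 258.5), (157.0, 34.0), 90.0) bar [ 0.5138 -0.2929  0.117 ] [0.0071 0.0071] rel seated u,z -0.6 -2.0 tool [-2.  -6.4 29.3]
```

View pics/w43.png

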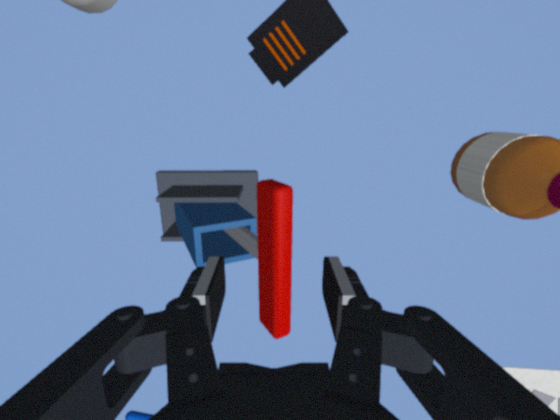

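View pics/s43d.png

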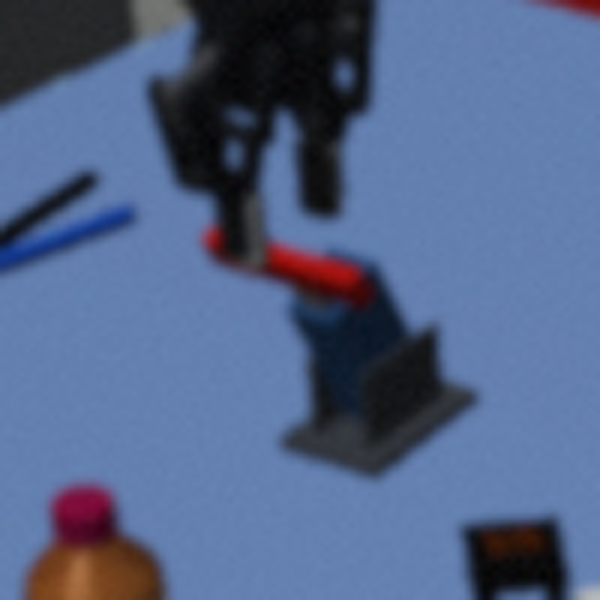

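Request:
{"api": "arm_command", "payload": {"series": [[55, [0, 0, -45], 0], [62, [5, -10, -95], 0], [62, [20, -60, -95], -0.1], [62, [36, -112, -95], -0.28], [62, [54, -166, -95], -0.46], [62, [72, -220, -90], -0.64], [62, [88, -274, -80], -0.805], [62, [102, -315, -65], -0.805]]}}

```text
t: 36.28
eef_pos: [0.595, 0.0259, 0.2124]
tool_rot: [-0.0, 0.903, 0.429, 0.001]
contact_force: [0.9, -0.9, 0.5]
gripper_width: 0.728
```

Request:
{"api": "arm_command", "payload": {"series": [[62, [0, 0, 20], 0], [62, [0, 0, 20], 0]], "squeeze": 40}}

```text
t: 36.52
eef_pos: [0.5932, 0.0221, 0.1902]
tool_rot: [-0.0, 0.904, 0.427, -0.002]
contact_force: [0.0, -0.5, 0.5]
gripper_width: 0.723
```

```bash
python3 - <<'E'
from h import *
o=status.get_obs();A=Rt(o);x=RU.T@A[:,0];print(o["t"],o["eef_pos"],toU(o["eef_pos"]),np.degrees(np.arctan2(x[1],x[0])),o["q"][6],o["gripper_width"]*85.4)
m,im=snap("w44");snap("s44","scene")
s=cv2.imread("pics/s44.png");cv2.imwrite("pics/s44d.png",cv2.resize(s[130:280,150:350],None,fx=4,fy=4,interpolation=cv2.INTER_CUBIC))
E
```

```text
36.525 [0.59321245 0.0221264  0.19017538] [-24.11458963   2.50748811 190.17538374] -89.90960245064812 0.39656647526426786 61.74726266397987
```

View pics/w44.png

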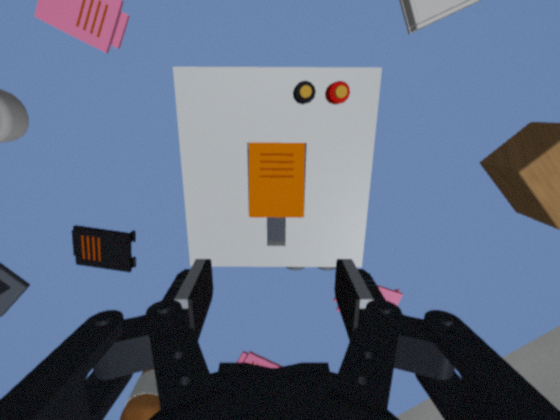

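View pics/s44d.png

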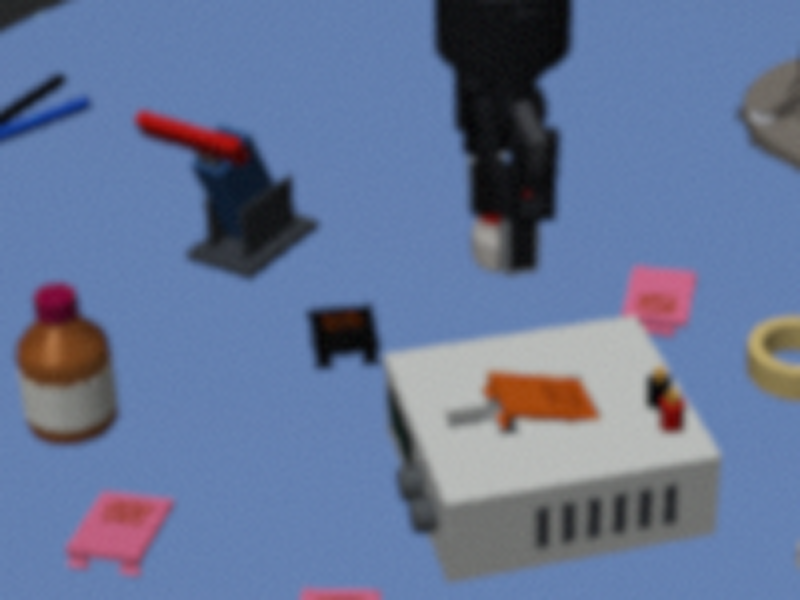

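```bash
python3 - <<'E'
from h import *
m,im=load("w44")
c=big(mask(im,(5,150,60),(20,255,255)),(230,130,320,230))[:,0]
print(c.min(0),c.max(0))
for p in ((247.5,217.5),(306.5,217.5)): print("edge z75",toU(onz(m,p,.075)))
for p in ((248,142.5),(306,142.5)): print("hinge z60",toU(onz(m,p,.060)))
s=cv2.imread("pics/s44.png");print(cv2.minAreaRect(big(red(s),(175,145,225,180))))
o=status.get_obs();print(toU(o["eef_pos"]),o["eef_pos"])
E
```

```text
[249 143] [304 216]
edge z75 [-30.39147729  24.64071692  75.        ]
edge z75 [-30.26737338 -24.49318385  75.        ]
hinge z60 [29.50458022 24.04966347 60.        ]
hinge z60 [ 29.60445205 -23.52940473  60.        ]
((197.3340606689453, 163.62240600585938), (26.732498168945312, 5.153253078460693), 14.931418418884277)
[-25.44810946   2.37167335 191.91973633] [0.59432782 0.02138297 0.19191974]
```

Request:
{"api": "arm_command", "payload": {"series": [[62, [1.7, -3.5, 40], 0], [62, [1.7, -3.5, 85], 0], [62, [1.7, -3.5, 108], 0], [62, [1.7, -3.5, 115], 0], [62, [1.7, -3.5, 115], 0]]}}

```text
t: 37.25
eef_pos: [0.5933, 0.0264, 0.0777]
tool_rot: [0.0, 0.904, 0.427, 0.001]
contact_force: [-1.1, -0.2, -0.5]
gripper_width: 0.725
```

```bash
python3 - <<'E'
from h import *
o=status.get_obs();A=Rt(o);x=RU.T@A[:,0];print(o["t"],o["eef_pos"],toU(o["eef_pos"]),np.degrees(np.arctan2(x[1],x[0])),o["contact_force"])
m,im=snap("w45")
E
```

```text
37.25 [0.59334678 0.02639079 0.07768695] [-21.50575242  -0.86846462  77.68695377] -89.93986942293617 [-1.08733061 -0.20922872 -0.46693242]
```

View pics/w45.png

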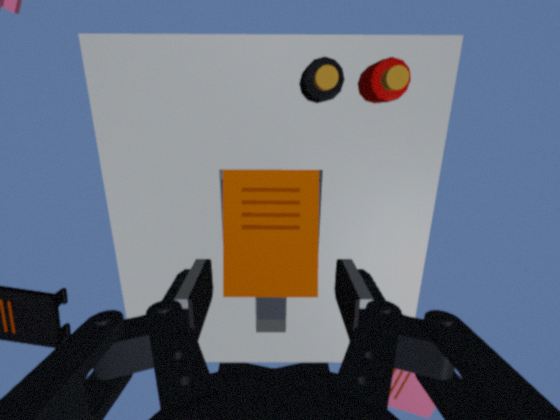

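Request:
{"api": "arm_command", "payload": {"series": [[48, [-0.7, 0, 0], 0], [40, [-0.7, 0, 0], 0], [40, [-0.7, 0, 0], 0], [40, [-0.7, 0, 0], 0]], "squeeze": 40}}

```text
t: 37.8
eef_pos: [0.5931, 0.0259, 0.0774]
tool_rot: [0.0, 0.904, 0.427, 0.001]
contact_force: [2.9, -0.4, 3.4]
gripper_width: 0.519
```

```bash
python3 - <<'E'
from h import *
o=status.get_obs();print(o["t"],o["eef_pos"],toU(o["eef_pos"]),o["contact_force"],o["gripper_width"]*85.4)
m,im=snap("w46");snap("s46","scene")
s=cv2.imread("pics/s46.png");cv2.imwrite("pics/s46d.png",cv2.resize(s[170:270,230:340],None,fx=6,fy=6,interpolation=cv2.INTER_CUBIC))
E
```

```text
37.8 [0.59306295 0.02586466 0.07742398] [-21.62139932  -0.28195636  77.42397573] [ 2.88043565 -0.35996138  3.43719219] 44.31613030896087
```

View pics/w46.png

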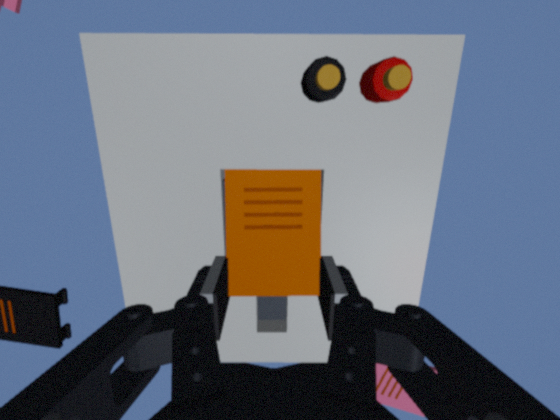

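View pics/s46d.png

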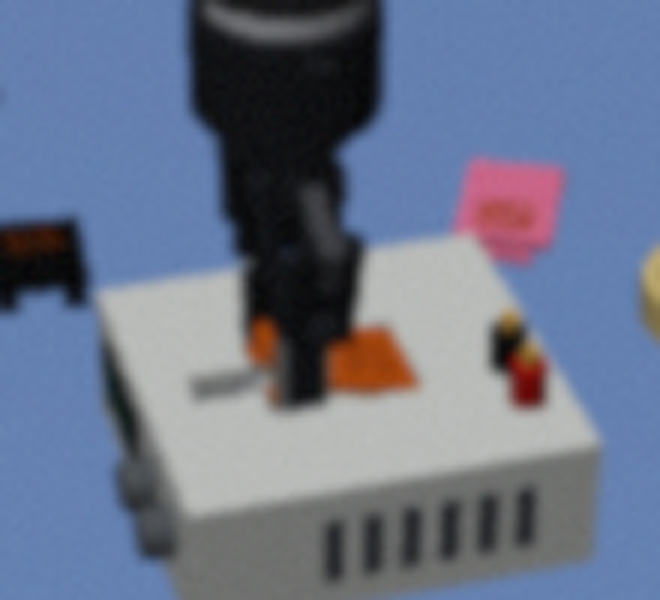

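Request:
{"api": "arm_command", "payload": {"series": [[40, [-0.7, 3, 0], 0], [40, [-0.7, 6, -0.5], 0], [40, [-0.7, 9, -1], 0], [40, [-0.7, 10.5, -1.5], 0], [40, [-0.7, 10.5, -10], 0], [40, [-0.7, 10.5, -30], 0], [40, [-0.7, 10.5, -70], 0], [40, [-0.7, 10.5, -70], 0]], "squeeze": 50}}

```text
t: 38.9
eef_pos: [0.6022, 0.0188, 0.1511]
tool_rot: [0.002, 0.904, 0.427, 0.003]
contact_force: [0.9, -0.0, -0.4]
gripper_width: 0.513
```

```bash
python3 - <<'E'
from h import *
o=status.get_obs();print(o["t"],o["eef_pos"],toU(o["eef_pos"]),o["contact_force"],o["gripper_width"]*85.4)
m,im=snap("w47");snap("s47","scene");snap("t47","top")
s=cv2.imread("pics/s47.png");cv2.imwrite("pics/s47d.png",cv2.resize(s[130:270,230:450],None,fx=3.6,fy=3.6,interpolation=cv2.INTER_CUBIC))
E
```

```text
38.9 [0.60221622 0.01878379 0.15111009] [-33.18827756  -0.64038207 151.11009106] [ 0.85430618 -0.03305995 -0.42282867] 43.84336152499707
```

View pics/w47.png

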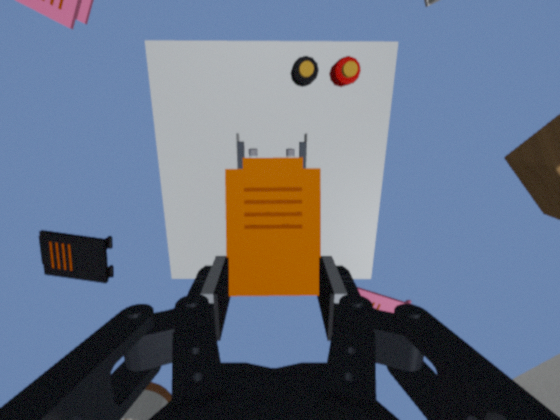

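View pics/s47d.png

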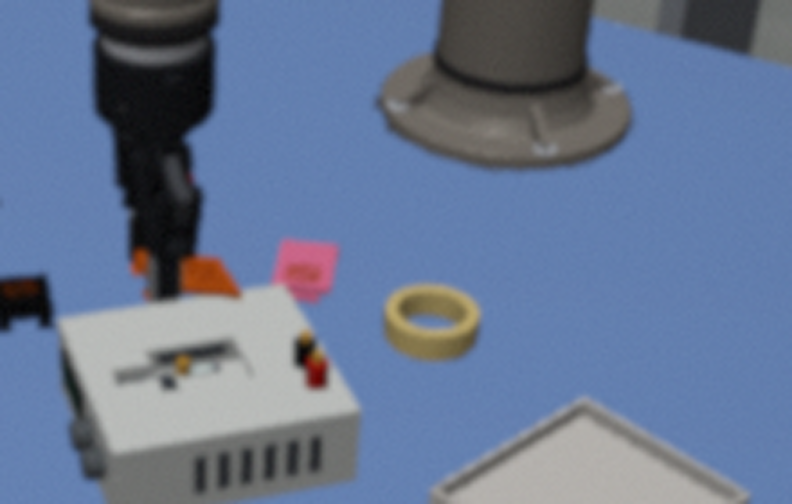

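```bash
python3 - <<'E'
from h import *
T=camera_model("top");t=cv2.imread("pics/t47.png")
c=big(mask(t,(0,0,95),(180,70,255)),(125,200,218,300))
P=np.array([onz(T,p,.018)[:2] for p in c[:,0].astype(float)]).astype(np.float32)*1000
print(cv2.minAreaRect(P))
S=camera_model("scene")
print(proj(T,[.4996,.2964,.018]),proj(S,[.4996,.2964,.018]))
E
```

```text
((501.39453125, 296.88323974609375), (144.91983032226562, 162.35433959960938), 74.36890411376953)
[174.02078106 249.98004514] [392.11546936 264.50533058]
```

Request:
{"api": "arm_command", "payload": {"series": [[40, [24, -38, -5], 0], [40, [49, -77, -5], 0], [40, [74, -116, -5], 0], [40, [99, -155, -5], 0], [40, [124, -195, 0], 0], [40, [149, -234, 20], 0], [40, [149, -234, 50], 0], [40, [149, -234, 50], 0]]}}

```text
t: 40.05
eef_pos: [0.5116, 0.2811, 0.094]
tool_rot: [0.0, 0.904, 0.428, -0.003]
contact_force: [1.1, -1.2, -0.0]
gripper_width: 0.516
```

```bash
python3 - <<'E'
from h import *
o=status.get_obs();print(o["t"],o["eef_pos"],o["contact_force"],o["gripper_width"]*85.4)
m,im=snap("w48");o=status.get_obs();print(o["eef_pos"])
E
```

```text
40.05 [0.51157428 0.28109618 0.09404413] [ 1.06820289 -1.18568585 -0.00299897] 44.076790201580735
[0.51283463 0.28129221 0.09556972]
```

View pics/w48.png

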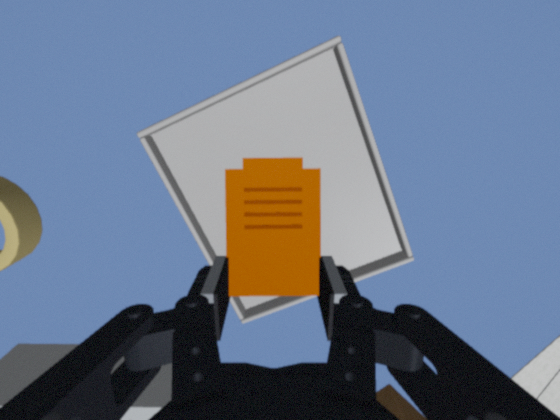

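Request:
{"api": "arm_command", "payload": {"series": [[40, [2, 1, 25], 0], [40, [2, 1, 48], 0], [40, [2, 1, 58], 0], [40, [2, 1, 64], 0], [40, [2, 1, 67], 0], [40, [2, 1, 67], 0]]}}

```text
t: 40.85
eef_pos: [0.5164, 0.2828, 0.0306]
tool_rot: [0.001, 0.904, 0.427, 0.0]
contact_force: [0.1, -2.5, 5.7]
gripper_width: 0.515
```

```bash
python3 - <<'E'
from h import *
o=status.get_obs();print(o["t"],o["eef_pos"],o["contact_force"],o["gripper_width"]*85.4)
m,im=snap("w49");S,s=snap("s49","scene");cv2.imwrite("pics/s49d.png",cv2.resize(s[190:320,330:460],None,fx=5,fy=5,interpolation=cv2.INTER_CUBIC))
E
```

```text
40.85 [0.51640157 0.28276279 0.03057993] [ 0.10425364 -2.47930149  5.73202035] 44.010550935632544
```

View pics/s49d.png

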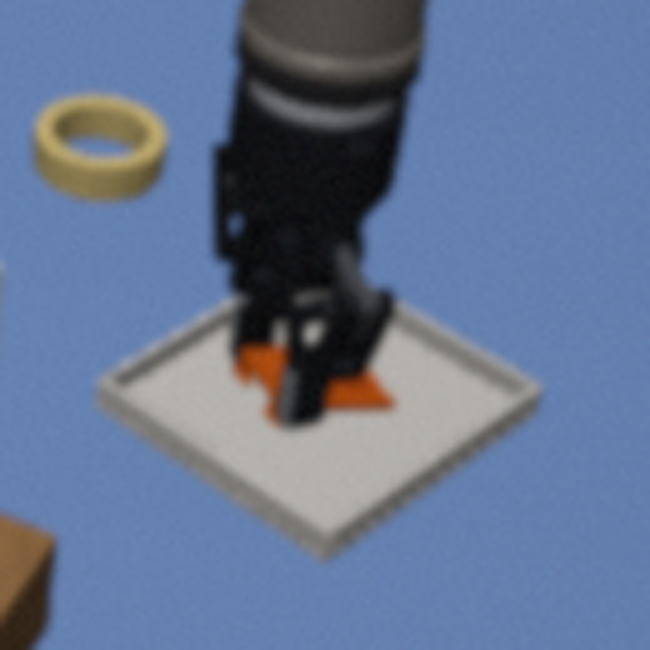

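View pics/w49.png

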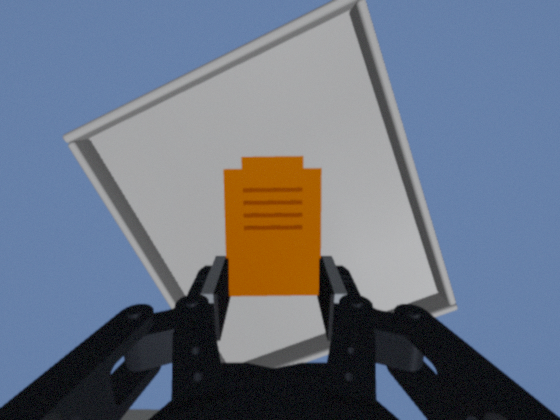

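Request:
{"api": "arm_command", "payload": {"series": [[40, [0, 0, 2], 0], [40, [0, 0, 4], 0], [40, [0, 0, 4], 0], [50, [0, 0, 3], 0], [60, [0, 0, 2], 0], [60, [0, 0, -20], 0], [60, [0, 0, -70], 0], [60, [0, 0, -120], 0]], "squeeze": 20}}

```text
t: 41.95
eef_pos: [0.5153, 0.2837, 0.1523]
tool_rot: [-0.0, 0.904, 0.428, 0.0]
contact_force: [0.9, 0.1, 0.0]
gripper_width: 0.702
```

Request:
{"api": "arm_command", "payload": {"series": [[60, [0, 0, -30], 0], [60, [0, 20, -30], 0], [60, [0, 20, -30], 0]]}}

```text
t: 42.32
eef_pos: [0.5325, 0.2685, 0.1797]
tool_rot: [0.001, 0.905, 0.426, -0.0]
contact_force: [-0.8, 0.3, -1.0]
gripper_width: 0.704
```

```bash
python3 - <<'E'
from h import *
o=status.get_obs();print(o["t"],o["eef_pos"],o["contact_force"],o["gripper_width"]*85.4)
m,im=snap("w50");S,s=snap("s50","scene");T,t=snap("t50","top")
cv2.imwrite("pics/s50d.png",cv2.resize(s[140:320,160:460],None,fx=2.6,fy=2.6,interpolation=cv2.INTER_CUBIC))
c=big(mask(im,(5,150,60),(20,255,255)))[:,0].astype(float)
P=np.array([onz(m,p,.0175)[:2] for p in c]).astype(np.float32)*1000;r=cv2.minAreaRect(P);print("cover",r)
d=np.array(r[0])-[501,296.7];a=np.radians(-15.6);print("tray frame",d@[np.cos(a),np.sin(a)],d@[-np.sin(a),np.cos(a)])
print(cv2.minAreaRect(big(red(s),(175,145,225,180))))
E
```

```text
42.325 [0.53248471 0.26846548 0.1796773 ] [-0.75781228  0.34026245 -1.01003446] 60.09097756585781
cover ((497.78179931640625, 297.7507019042969), (44.13090133666992, 65.59129333496094), 51.73891067504883)
tray frame -3.3822049985037714 0.14655879254581977
((197.3091583251953, 163.7157745361328), (26.732498168945312, 5.346500396728516), 14.931418418884277)
```

View pics/w50.png

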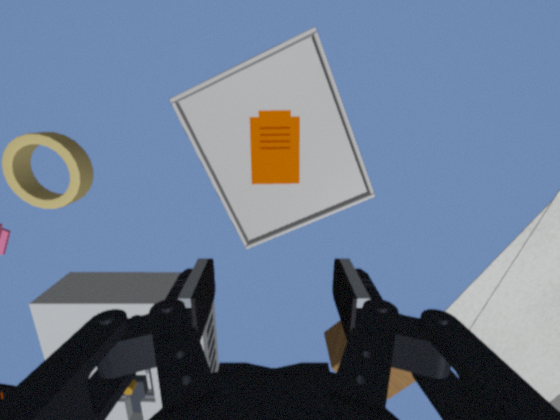

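View pics/s50d.png

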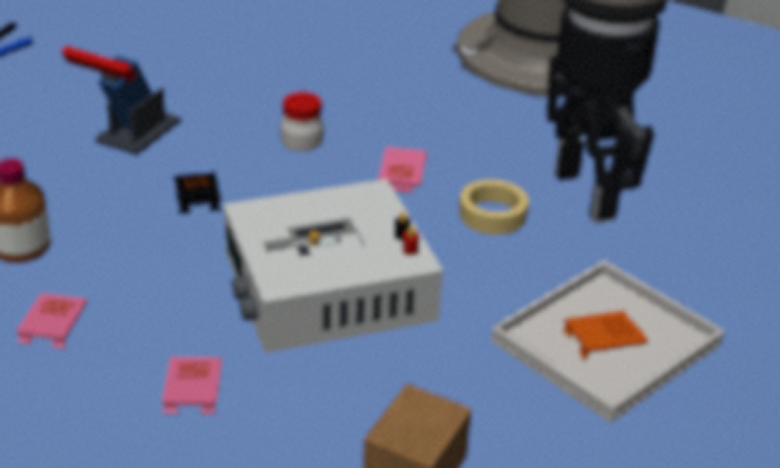

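```bash
python3 - <<'E'
from h import *
t0=cv2.imread("pics/top0.png");t=cv2.imread("pics/t50.png");s0=cv2.imread("pics/scene0.png");s=cv2.imread("pics/s50.png")
print(cv2.minAreaRect(big(red(t0),(405,220,470,255))),cv2.minAreaRect(big(red(t),(405,220,470,255))))
d=cv2.absdiff(t0,t).max(2);d2=cv2.absdiff(s0,s).max(2)
for n,b in (("bottle",(385,145,420,185)),("jar",(342,292,375,322)),("tape",(228,283,268,322)),("carton",(183,130,220,172))): print(n,(d[b[1]:b[3],b[0]:b[2]]>30).sum())
for n,b in (("bottle",(150,198,182,242)),("jar",(262,172,290,200)),("tape",(332,206,368,232)),("carton",(298,288,344,336)),("tool+holder",(180,150,232,200))): print("scene",n,(d2[b[1]:b[3],b[0]:b[2]]>30).sum())
cv2.imwrite("pics/t50c.png",cv2.resize(t[215:300,345:475],None,fx=6,fy=6,interpolation=cv2.INTER_CUBIC))
E
```

```text
((437.065673828125, 236.75518798828125), (7.926609039306641, 40.54265594482422), 85.03025817871094) ((437.0483093261719, 235.57931518554688), (8.304548263549805, 40.52619934082031), 85.2363510131836)
bottle 0
jar 0
tape 1439
carton 0
scene bottle 0
scene jar 0
scene tape 0
scene carton 0
scene tool+holder 167
```

View pics/t50c.png

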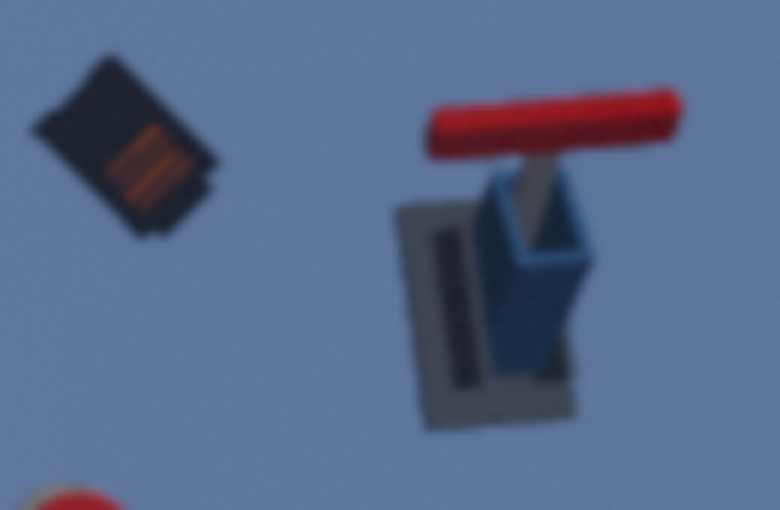

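```bash
python3 -c "
from station import status,bot
print(status.get_obs()['t']); print(bot.hand_in())"
```

```text
42.475
the job is handed in; nothing more can be done
None
```

I levered the cover free, put it in the tray and returned the tool to its holder. I handed in at 42.5 s of the 66 allowed; the hand-in gives no verdict.

**What went wrong on the way:** right after the cover had snapped up, I re-sent a move as if it started from the old pose. That dragged the tool out of the notch and dropped it against the unit's front edge. I picked it up by the blade, turned it heel-down over the unit's rear edge and worked it back into the socket. One insertion attempt slipped out over the socket's rim before the next one held.

**The two steps on the way:**
- **Foot under the cover:** the camera put the tip about 36 mm ahead of the unit's centre. I then slid it 12 mm in, to roughly 10 mm under the edge.
- **Snap free:** a picture taken with the foot still in the notch shows the cover sprung up. I judged this from the picture and did not measure the edge height.

**Last checks:**
- **Cover:** it lies right way up in the tray, about 3 mm (x) and 0 mm (y) from the centre. The wrist and scene pictures show it flat, but I did not measure its tilt.
- **Tool:** its crossbar is back within about 1 pixel of where it started. The roughly 2–3 mm difference suggests it leans slightly more than at the start.
- **Bystanders:** the bottle, carton and jar show no change in the top and scene views. The tape shows no change in the scene view; in the top view the arm covered it, so that check was not usable.

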